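# Refill the drill-tube stand

### The job

First swing out both legs of the tube stand until each snaps into its end position, so that it stands firm before any capped tube goes in. Then take the empty open tubes out of the stand and put them upright in holes of the grey returns block, and move every capped tube from the plywood filling block into a hole of the stand, all pushed fully home. Leave the glass jar, the loose wooden block and the screwdriver where they lie.

Things in the scene. Friction and masses are not known exactly. Their poses are not given: they have to be found in the camera images.
- stand: the tube stand, a low aluminium block fixed to the bench, 60 mm (its x) by 320 mm (its y) by 65 mm high, with a row of four upright holes at y = -90, -30, 30 and 90 mm (x = 0), each 25 mm wide and 50 mm deep (floor 15 mm above the bench, so a tube fully home has its middle 65 mm above the bench), and a swing-out leg at each end of its front (-x) side. Origin: centre of its underside; z up
- filler: the filling block, a plywood block fixed to the bench, 200 mm (its x) by 60 mm (its y) by 50 mm high, with a row of four holes at x = -72, -24, 24 and 72 mm (y = 0), each 25 mm wide and 38 mm deep, where the capped tubes stand at the start. Origin: centre of its underside; z up
- returns: the returns block, a loose heavy (0.95 kg) grey painted metal block, 170 mm (its x) by 60 mm (its y) by 50 mm high, with a row of three holes at x = -55, 0 and 55 mm (y = 0), each 25 mm wide and 38 mm deep (floor 12 mm above the bench, so a tube fully home has its middle 62 mm above the bench). It can be pushed about. Origin: centre of its underside; z up
- capped1_mid (a point): middle (half-way up, on the axis) of capped tube 1: filled aluminium tube, 100 mm tall, 22 mm across, foot tapered to 16 mm over the lowest 6 mm, with a black ribbed cap 25 mm across over the top 36 mm; about 60 g. z along the tube, upwards. It may be absent (None)
- capped2_mid (a point): middle (half-way up, on the axis) of capped tube 2: filled aluminium tube, 100 mm tall, 22 mm across, foot tapered to 16 mm over the lowest 6 mm, with a black ribbed cap 25 mm across over the top 36 mm; about 60 g. z along the tube, upwards. It may be absent (None)
- capped3_mid (a point): middle (half-way up, on the axis) of capped tube 3: filled aluminium tube, 100 mm tall, 22 mm across, foot tapered to 16 mm over the lowest 6 mm, with a black ribbed cap 25 mm across over the top 36 mm; about 60 g. z along the tube, upwards. It may be absent (None)
- capped4_mid (a point): middle (half-way up, on the axis) of capped tube 4: filled aluminium tube, 100 mm tall, 22 mm across, foot tapered to 16 mm over the lowest 6 mm, with a black ribbed cap 25 mm across over the top 36 mm; about 60 g. z along the tube, upwards. It may be absent (None)
- open1_mid (a point): middle (half-way up, on the axis) of empty open tube 1: aluminium tube without a cap, dark open mouth, 100 mm tall, 22 mm across all the way up, same foot; about 30 g. z along the tube, upwards. It may be absent (None)
- open2_mid (a point): middle (half-way up, on the axis) of empty open tube 2: aluminium tube without a cap, dark open mouth, 100 mm tall, 22 mm across all the way up, same foot; about 30 g. z along the tube, upwards. It may be absent (None)
- open3_mid (a point): middle (half-way up, on the axis) of empty open tube 3: aluminium tube without a cap, dark open mouth, 100 mm tall, 22 mm across all the way up, same foot; about 30 g. z along the tube, upwards. It may be absent (None)
- open4_mid (a point): middle (half-way up, on the axis) of empty open tube 4: aluminium tube without a cap, dark open mouth, 100 mm tall, 22 mm across all the way up, same foot; about 30 g. z along the tube, upwards. It may be absent (None)
- left_leg (a joint): angle of the left leg (at the stand's +y end), rad: about 0.2 at rest, folded along the stand's front face, pointing to the middle of the stand; grows as the leg swings out (clockwise seen from above) through straight forward (1.57) to its end detent at 1.9. An over-centre spring resists up to about 1.43 (up to 2 N at the post) and then snaps it home to 1.9; let go earlier it springs back
- left_post (a point): on the axis of the left leg's upright round grip post (16 mm across, from 22 to 110 mm above the bench, fixed near the leg's tip, 80 mm from the pivot), at 97 mm above the bench: the place to grip it from above
- left_pivot (a point): on the left leg's vertical pivot axis, at the height of the post's grip point
- right_leg (a joint): angle of the right leg (at the stand's -y end), rad: about 0.2 at rest, folded along the stand's front face, pointing to the middle of the stand; grows as the leg swings out (counter-clockwise seen from above) through straight forward (1.57) to its end detent at 1.9. An over-centre spring resists up to about 1.43 (up to 2 N at the post) and then snaps it home to 1.9; let go earlier it springs back
- right_post (a point): on the axis of the right leg's upright round grip post (16 mm across, from 22 to 110 mm above the bench, fixed near the leg's tip, 80 mm from the pivot), at 97 mm above the bench: the place to grip it from above
- right_pivot (a point): on the right leg's vertical pivot axis, at the height of the post's grip point
- beech_block: loose beech block 90 x 45 x 40 mm, a bystander; origin at its underside
- rivet_jar: closed glass jar 60 mm across and 75 mm tall, a bystander; origin at its underside
- screwdriver: screwdriver with a wooden handle, 140 mm long, lying on the bench near the robot, a bystander; origin at its underside
Not all that is in view belongs to the job. What is shaped like the part that bears capped4_mid but green or purple is not meant.

How it is judged:
By the outcome, as a careful person would: the job done as asked, in the order asked, and still so for the second after the job is handed in, with the robot touching nothing.
Of capped1, capped2, capped3, capped4 only 3 to 4 are there at a start; the rules pass over those that are not, and their reading is None.
Of open1, open2, open3, open4 only 1 to 2 are there at a start; the rules pass over those that are not, and their reading is None.
At some moment in a run one of returns may be knocked a few centimetres aside while the robot is not near it.
It also fails if it takes over 210 s, if anything falls off the work surface, if the arm or the gripper's body presses on something with over 40 N, if the wrist force passes 120 N, or if a joint passes its speed limit or range.

### The arm

A 7-joint arm with a two-finger parallel gripper is mounted at the origin on the work surface. World frame = base frame: x ahead of the robot, y to its left, z up, the work surface at z = 0. Lengths are in mm, angles in rad, forces in N, time in s.
With the tool pointing down it reaches from about 425 to 875 mm from the base axis. Payload 8.4 kg.
Tool frame: the origin (TCP) lies between the finger pads; the fingertips stand 17 mm ahead of it and the grasp point (between the pads) lies 2 mm behind it (ctrl.nose_length is the distance from the TCP to the fingertips, in mm); y points along the fingers, z is the direction in which the jaws open and shut, and the axes are right-handed (so a half turn about y gives the same grasp; the last joint's range is limited). The gripper opens to 87 mm and grips with 3 to 60 N. Pads are 19 mm wide; open, the fingers measure 117 mm over their backs; the gripper's body (75 mm by 190 mm) begins 51 mm behind the grasp point.
Start: joints at [1.025, 0.333, 0.04, 1.465, -0.013, 1.343, -0.059], TCP at [280.828, -586.173, 218.346] pointing down, gripper open.
Joint ranges: [-2.58, 2.58], [-0.38, 2.09], [-1.3, 1.39], [0.25, 2.4], [-1.5, 4.64], [0.08, 2.09], [-2.65, 2.65]. Speed limits (rad/s): [2.22, 2.22, 2.79, 2.79, 3.14, 3.14, 3.14].

### API

Orientations are given as a rotation vector (axis times angle).
In Python, from cell import ctrl, get_image gives the robot as it stands. The module is installed in compiled form; this text tells all that it offers.
- The arm moves only by the tool drive_tool, never from a script. Its argument "motion" is a list of rows, each a list of 7 numbers: the shift along the tool's x, y, z in m, then the turn, a rotation vector about the tool's x, y, z in degrees, then the gripper command: -1 is shut, 1 is fully open, values between are in proportion. A call has 1 to 12 rows; each row is the pose to reach, as a shift and turn from the pose measured when the call began, along the tool's axes at that moment; what a row does not reach only later rows make up. A row lasts 1/10 s, in which the tool goes at most 50 mm and 8.59 degrees, less where a joint would pass 70% of its speed; a pose out of reach is approached as far as the arm can. A call with a gripper value outside its range is refused whole. The fingers move at their own pace and stop on an object; "newtons" is the grip in N (left out, the last holds). Time passes only in rows, so rows that repeat a pose let the fingers close. It gives the time, the measured TCP pose, the force and the opening at its end, in the units of the state.
- ctrl.observe(): the state, without advancing time (a new reading comes with each control period).
- get_image(name): name is "scene" or "top"; returns a dict with "color" (384x512x3 uint8, blue, green, red), "vfov" (degrees; the focal length in pixels is half the picture's height over the tangent of half this angle, whatever the lens; pixels are square), "cx", "cy" (the principal point, pixels), "k1" (the pictures are not rectified: a ray, as slopes to the right and down, at radius r is drawn at 1 + k1 r^2 times it, then the intrinsics apply), "camera_from_world" (4x4, takes a point from world to camera coordinates). Camera axes: x right, y down, z forward; pixel columns grow to the right and rows downward; lengths in mm; the calibration is good to about 2 mm. A picture is of the moment at which its call begins. There is no depth.
- ctrl.hand_in(): hands the job in, once; it reports no verdict.
The state is a dict: "time_s": time; "joint_positions": joint angles; "dq": joint speeds; "joint_torque": joint torques, N m; "position": TCP position; "eef_rot": TCP orientation; "force": force on the tool from outside, world axes, zero at the start; "moment": the same for the moment, N m; "gripper_width": finger opening in mm.
Only numpy, scipy, OpenCV 4.12 (cv2) and the standard library are available. Lean on these libraries where they do the work, as an engineer would, in place of code of your own. Each camera call takes 0.05 s, during which the arm holds its last target.

## Working session

There is one attempt and no reset: what is moved stays moved. The work goes in short steps, Python scripts to look and compute and a tool call to move; the robot and the scene stay as the last step left them, time stands still between calls to the robot, and variables do not carry over. Pictures are saved under pics/ and viewed, and the job is handed in when it is done.

Besides the shell and the picture viewer there is one more tool, called after "Emit:" by a JSON object that holds its "method" and its "body". drive_tool: Moves the arm, as the interface text tells. Its arguments: {"type":"object","properties":{"motion":{"type":"array"},"newtons":{"type":"number"}},"required":["motion"]}

```bash
mkdir -p pics
cat > h.py <<'E'
import numpy as np, cv2
from cell import ctrl, get_image
from scipy.spatial.transform import Rotation as R
def K(im):
    H,W=im["color"].shape[:2]; f=H/2/np.tan(np.radians(im["vfov"])/2); return f
def proj(im,P):
    P=np.atleast_2d(np.asarray(P,float)); T=np.array(im["camera_from_world"]); c=P@T[:3,:3].T+T[:3,3]
    s=c[:,:2]/c[:,2:]; r2=(s**2).sum(1,keepdims=True); s=s*(1+im["k1"]*r2)
    return s*K(im)+[im["cx"],im["cy"]]
def ray(im,uv):
    d=(np.array(uv,float)-[im["cx"],im["cy"]])/K(im); s=d.copy()
    for _ in range(30): s=d/(1+im["k1"]*(s@s))
    T=np.array(im["camera_from_world"]); Rm=T[:3,:3]; o=-Rm.T@T[:3,3]; v=Rm.T@np.array([s[0],s[1],1]); return o,v/np.linalg.norm(v)
def atz(im,uv,z):
    o,v=ray(im,uv); return o+v*(z-o[2])/v[2]
def tri(a,ua,b,ub):
    o1,v1=ray(a,ua);o2,v2=ray(b,ub); A=np.stack([v1,-v2],1); t=np.linalg.lstsq(A,o2-o1,rcond=None)[0]
    p=o1+t[0]*v1;q=o2+t[1]*v2; return (p+q)/2,np.linalg.norm(p-q)
def crop(im,x0,y0,x1,y1,s,fn):
    c=im["color"][y0:y1,x0:x1]; c=cv2.resize(c,None,fx=s,fy=s,interpolation=cv2.INTER_CUBIC); cv2.imwrite(fn,c)
import pickle
def snap(tag):
    d={n:get_image(n) for n in("scene","top")}; pickle.dump(d,open(tag+".pkl","wb"))
    for n in d: cv2.imwrite(f"pics/{tag}_{n}.png",d[n]["color"])
    return d
def load(tag): return pickle.load(open(tag+".pkl","rb"))
E
python3 - <<'E'
from h import *
d=snap("a")
for n in d: print(n,{k:v for k,v in d[n].items() if k!="color"})
s=ctrl.observe(); print(s); print(ctrl.nose_length)
E
```

```text
scene {'vfov': 53.78850128174083, 'cx': 260.15886754815205, 'cy': 184.20471248433532, 'k1': -0.10753017132204956, 'camera_from_world': array([[ 8.68543545e-01,  4.95497408e-01, -1.06971286e-02,
        -5.01655219e+02],
       [ 2.51149854e-01, -4.58635623e-01, -8.52394930e-01,
        -5.37573509e+01],
       [-4.27265562e-01,  7.37655532e-01, -5.22789112e-01,
         1.39290291e+03],
       [ 0.00000000e+00,  0.00000000e+00,  0.00000000e+00,
         1.00000000e+00]])}
top {'vfov': 48.1641816908174, 'cx': 258.6740784600191, 'cy': 188.41170215402136, 'k1': 0.0033956904051607732, 'camera_from_world': array([[-2.00255790e-02, -9.99795814e-01,  2.70314464e-03,
         1.91811821e+01],
       [-9.72539491e-01,  1.88524589e-02, -2.31973111e-01,
         5.82373608e+02],
       [ 2.31874784e-01, -7.27431076e-03, -9.72718443e-01,
         1.20497346e+03],
       [ 0.00000000e+00,  0.00000000e+00,  0.00000000e+00,
         1.00000000e+00]])}
{'time_s': 0.1, 'joint_positions': array([ 1.02478086,  0.33385743,  0.03993236,  1.46617458, -0.01340274,
        1.34333011, -0.05848087]), 'dq': array([ 0.00144351, -0.00118873, -0.00071791, -0.00356775,  0.00072005,
       -0.00013206, -0.00064462]), 'joint_torque': array([ 5.98301121e-03, -6.57811832e+01,  1.34102080e+00, -4.04708469e+01,
       -5.96193108e-02,  4.08852752e-02,  4.42729151e-05]), 'position': array([ 280.61636138, -585.81957449,  217.54198381]), 'eef_rot': array([-0.44886013,  1.97532013, -1.97241503]), 'force': array([ 0.32601369, -0.66931741, -0.17505333]), 'moment': array([ 0.01370683,  0.02566226, -0.00040017]), 'gripper_width': 87.09171227260754}
17.0
```

View pics/a_scene.png

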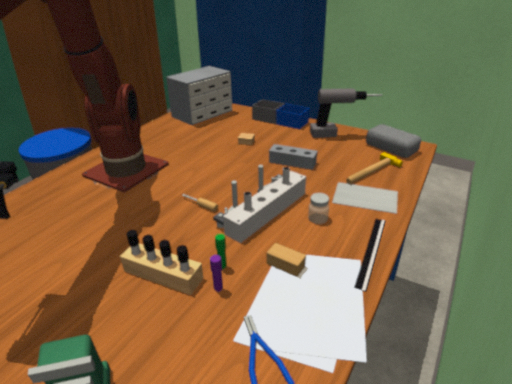

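View pics/a_top.png

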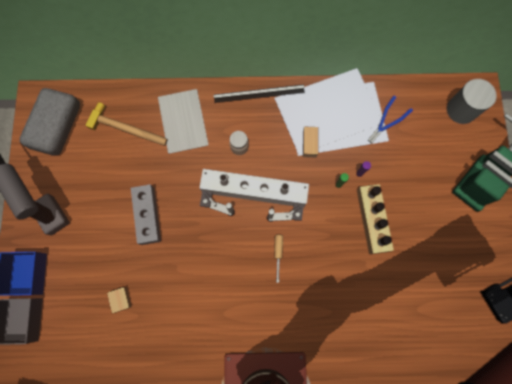

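Run:
```python
from h import *
d=load("a")
s=ctrl.observe(); print(R.from_rotvec(s["eef_rot"]).as_matrix().round(3))
```

```text
[[-0.902 -0.001  0.432]
 [-0.432  0.001 -0.902]
 [ 0.    -1.    -0.001]]
```

Run:
```python
from h import *
d=load("a")
crop(d["top"],190,160,320,230,6,"pics/c1.png")
crop(d["scene"],205,155,315,245,7,"pics/c2.png")
crop(d["top"],335,150,415,260,5,"pics/c3.png")
crop(d["scene"],110,220,240,300,6,"pics/c4.png")
crop(d["top"],120,175,170,250,7,"pics/c5.png")
crop(d["scene"],260,135,330,175,10,"pics/c6.png")
```

```text
(no output)
```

View pics/c1.png

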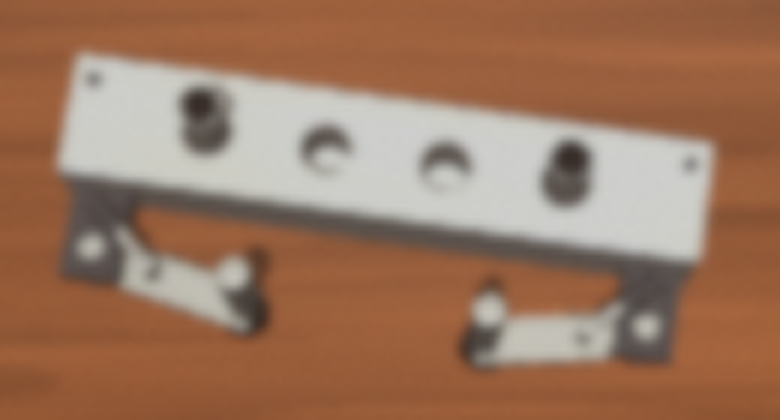

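View pics/c2.png

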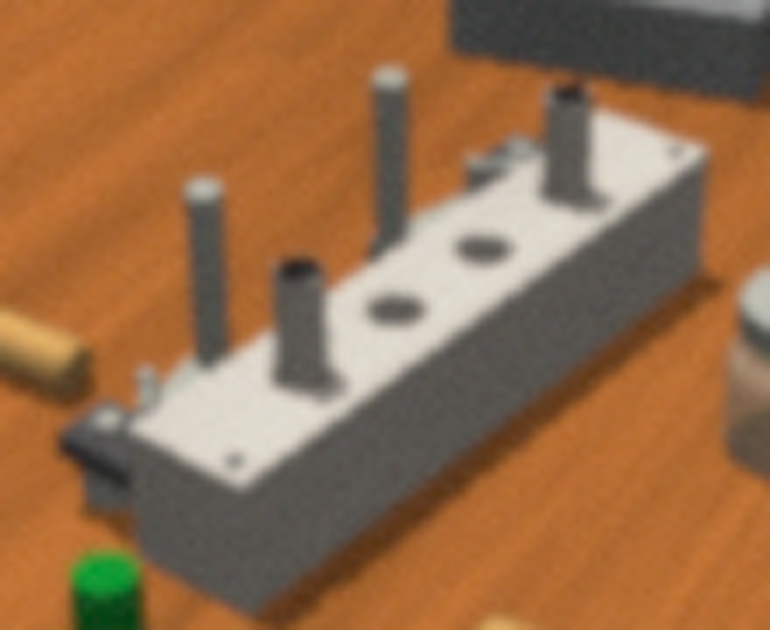

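View pics/c3.png

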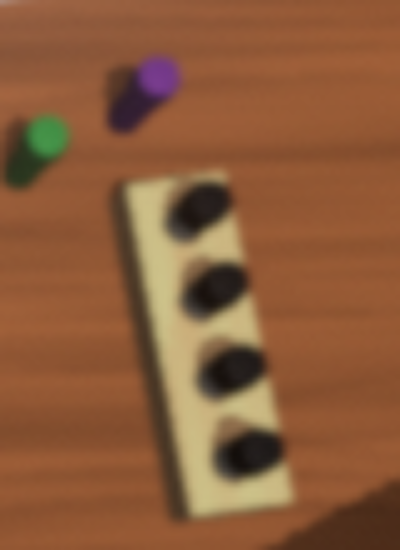

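View pics/c4.png

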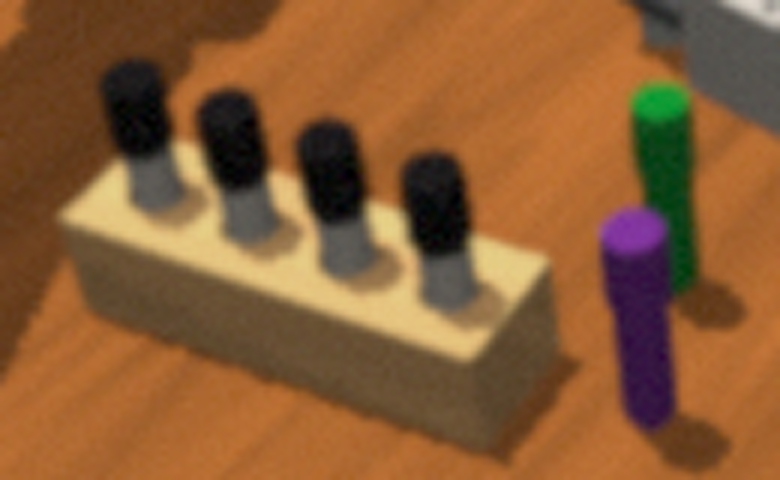

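View pics/c5.png

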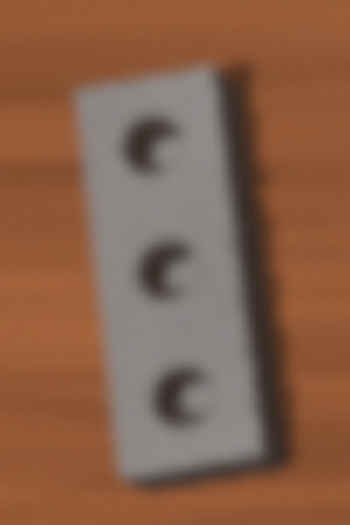

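View pics/c6.png

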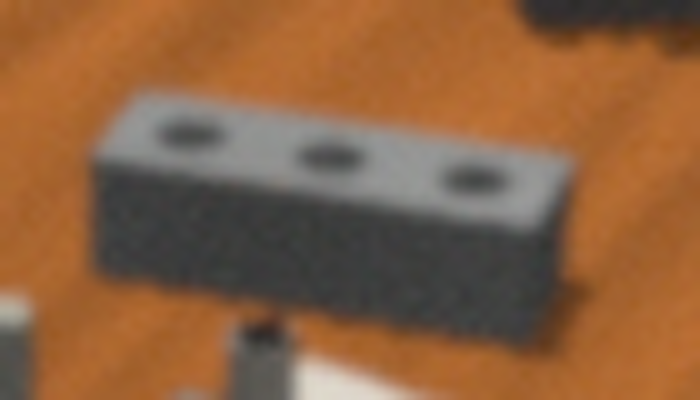

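```bash
cat > m.py <<'E'
from h import *
from scipy.optimize import least_squares
def px(c,s,x0,y0): return ((np.array(c,float)+.5)/s-.5)+[x0,y0]
def fit(d,tops,scenes,pts,g):
    # tops/scenes: pixel arrays, pts: model pts
    def f(p):
        c,s=np.cos(p[2]),np.sin(p[2]); W=pts@np.array([[c,s,0],[-s,c,0],[0,0,1]])+[p[0],p[1],p[3]]
        return np.concatenate([(proj(d["top"],W)-tops).ravel(),(proj(d["scene"],W)-scenes).ravel()])
    r=least_squares(f,g,x_scale=[100,100,1,10]); return r.x,np.abs(r.fun).max(),r.fun.reshape(-1,2)
E
python3 - <<'E'
from m import *
d=load("a");t,s=d["top"],d["scene"]
A=lambda l:np.array([px(c,6,190,160) for c in l]);B=lambda l:np.array([px(c,7,205,155) for c in l])
T=A([(78,53),(716,143),(703,262),(58,172)]);S=B([(708,150),(243,490),(137,432),(595,105)])
P=np.array([(30,160,65),(30,-160,65),(-30,-160,65),(-30,160,65)],float)
for a,b in zip(T,S): print(tri(t,a,s,b))
print(fit(d,T,S,P,[600,0,0,0])[:2])
for n,a,b in [("lpost",(235,272),(391,75)),("rpost",(489,310),(205,187)),("lo",(202,105),(570,93)),("ro",(572,160),(299,268))]:
    print(n,tri(t,A([a])[0],s,B([b])[0]))
print("holes",[atz(t,u,65).round(0) for u in A([(326,150),(446,166)])],[atz(s,u,65).round(0) for u in B([(482,250),(395,310)])])
print("piv",[atz(t,u,40).round(0) for u in A([(92,247),(646,326)])])
# filler
A=lambda l:np.array([px(c,5,335,150) for c in l]);B=lambda l:np.array([px(c,6,110,220) for c in l])
# top corners: (125,184) (225,170) (294,500) (190,518)  ; 
T=A([(125,184),(225,170),(294,500),(190,518)]);S=B([(550,262),(472,360),(60,215),(180,140)])
for a,b in zip(T,S): print(tri(t,a,s,b))
for n,a,b in zip("1234",[(210,200),(223,282),(241,367),(260,452)],[(433,168),(328,133),(232,102),(134,72)]):
    print("cap",n,tri(t,A([a])[0],s,B([b])[0]))
A=lambda l:np.array([px(c,7,120,175) for c in l]);B=lambda l:np.array([px(c,10,260,135) for c in l])
T=A([(153,145),(167,270),(183,397)]);S=B([(475,180),(331,157),(190,134)])
for a,b in zip(T,S): print("ret",tri(t,a,s,b))
T=A([(75,90),(212,68),(268,455),(122,477)]);S=B([(575,155),(545,230),(95,155),(140,92)])
for a,b in zip(T,S): print("ret",tri(t,a,s,b))
E
```

```text
(array([647.76448773, 174.49882862,  65.0131923 ]), np.float64(1.5970147154338112))
(array([ 596.11746888, -142.53473424,   64.01824117]), np.float64(0.016392198918929686))
(array([ 537.82993126, -132.01256846,   63.11852679]), np.float64(4.411016046741357))
(array([586.00260822, 183.36824735,  67.60130519]), np.float64(1.7285409352573111))
(array([ 5.92054647e+02,  2.09402555e+01, -1.56669250e-01, -2.10775949e-01]), np.float64(1.0327819412072756))
lpost (array([526.20608318,  93.92144719, 110.5876819 ]), np.float64(0.22231069674144657))
rpost (array([505.63887465, -25.80342561, 109.77155327]), np.float64(0.10982158157825908))
lo (array([607.0952231 , 109.1837673 , 115.45047506]), np.float64(0.6470365768154581))
ro (array([576.50606113, -66.98517921, 115.00326458]), np.float64(0.1691722031072998))
holes [array([596.,  51.,  65.]), array([587.,  -8.,  65.])] [array([597.,  49.,  65.]), array([587., -10.,  65.])]
piv [array([554., 170.,  40.]), array([ 509., -106.,   40.])]
(array([ 587.01505968, -297.53690769,   48.75105757]), np.float64(1.7804685155615902))
(array([ 594.60448186, -35
[... 522 characters left out ...]
array([ 418.21438655, -344.72187995,  111.24638527]), np.float64(0.839836823572587))
ret (array([572.40424386, 358.87724909,  49.12517955]), np.float64(1.097420842959564))
ret (array([517.9173405 , 350.54215292,  49.17396864]), np.float64(1.2376346535206213))
ret (array([463.63522173, 341.39670939,  49.84552796]), np.float64(1.1550220482338283))
ret (array([597.34551011, 393.28958126,  50.23674924]), np.float64(0.34555407346244016))
ret (array([607.94325074, 336.48519081,  46.98107739]), np.float64(2.2674878555186138))
ret (array([440.12554997, 306.01364957,  50.34101664]), np.float64(2.7049644040124483))
ret (array([430.261599  , 365.1186827 ,  49.90211048]), np.float64(2.0324117679651708))
```

```bash
cat > g.py <<'E'
import sys
from h import *
def Rt(yawdeg): # tool z (jaw) direction yaw in world, y down
    a=np.radians(yawdeg); z=np.array([np.cos(a),np.sin(a),0]); y=np.array([0,0,-1.]); x=np.cross(y,z); return np.stack([x,y,z],1)
def st(): 
    s=ctrl.observe(); M=R.from_rotvec(s["eef_rot"]).as_matrix(); return s,M
def rel(p,yaw):
    s,M=st(); sh=M.T@(np.array(p,float)-s["position"])/1000; tv=np.degrees(R.from_matrix(M.T@Rt(yaw)).as_rotvec()); return sh,tv
def show():
    s,M=st(); print("t",round(s["time_s"],2),"p",s["position"].round(1),"jawyaw",round(np.degrees(np.arctan2(M[1,2],M[0,2])),1),"w",round(s["gripper_width"],1),"F",s["force"].round(1),"q",s["joint_positions"].round(2))
if __name__=="__main__":
    show()
    a=list(map(float,sys.argv[1:]))
    for i in range(0,len(a),4):
        sh,tv=rel(a[i:i+3],a[i+3]); print(a[i:i+4],sh.round(4),tv.round(1))
E
python3 g.py 526 94 220 -99 526 94 95 -99
python3 - <<'E'
from m import *
d=load("a");t,s=d["top"],d["scene"]
A=lambda c:px(c,5,335,150);B=lambda c:px(c,6,110,220)
print("green",tri(t,A((48,136)),s,B((662,102))),"purple",tri(t,A((158,76)),s,B((635,230))))
print("jar",atz(t,(238,138),75),"beech",atz(t,(311,132),40),"driver",atz(t,(279,238),15),atz(t,(278,280),5))
E
```

```text
t 0.1 p [ 280.6 -585.8  217.5] jawyaw -64.4 w 87.1 F [ 0.3 -0.7 -0.2] q [ 1.02  0.33  0.04  1.47 -0.01  1.34 -0.06]
[526.0, 94.0, 220.0, -99.0] [-0.515  -0.0018 -0.5071] [ 0.1 34.6  0. ]
[526.0, 94.0, 95.0, -99.0] [-0.515   0.1232 -0.5069] [ 0.1 34.6  0. ]
green (array([ 605.57360546, -241.82785402,   98.15177628]), np.float64(0.19015923062413606)) purple (array([ 640.26910661, -308.79304575,   98.81980595]), np.float64(0.4367857833259698))
jar [739.44829952  67.29413329  75.        ] beech [ 767.80077757 -159.96311315   40.        ] driver [440.79719739 -50.78993149  15.        ] [317.50484432 -44.48026447   5.        ]
```

Run:
```python
from m import *
d=load("a");t=d["top"]
pv=np.array([592.05,20.94])+np.array([[.9877,.1561],[-.1561,.9877]])@np.array([-60,-140])
im=dict(t); im["color"]=t["color"].copy()
c=cv2.resize(im["color"][190:300,250:330],None,fx=7,fy=7,interpolation=cv2.INTER_CUBIC)
for r in (80,92):
  for th in np.linspace(.2,1.9,40):
    l=np.array([-60,-140])+r*np.array([-np.sin(th),np.cos(th)])
    w=np.array([592.05,20.94])+np.array([[.9877,.1561],[-.1561,.9877]])@l
    u=proj(t,[*w,22])[0]; q=((u-[250,190]+.5)*7-.5).astype(int); cv2.circle(c,tuple(q),2,(0,255,0),-1)
cv2.imwrite("pics/c7.png",c)
```

```text
(no output)
```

View pics/c7.png

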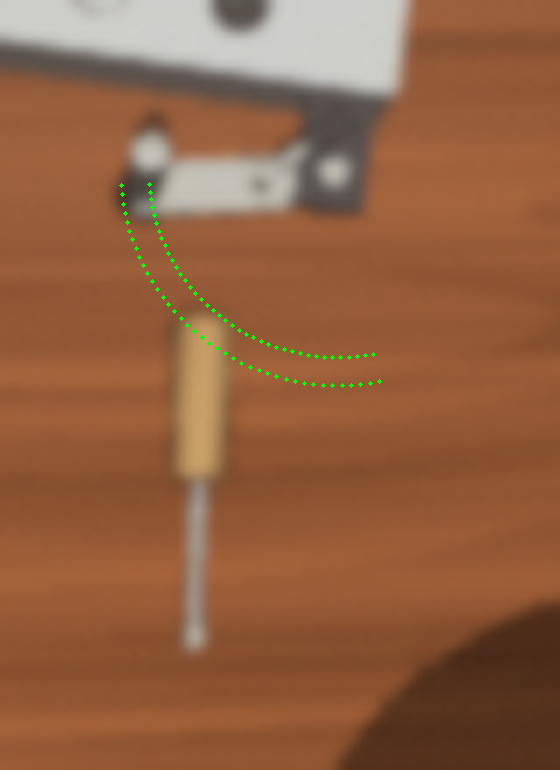

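Emit:
{"method": "drive_tool", "body": {"motion": [[-0.037, 0, -0.036, 0, 3, 0, -0.1], [-0.074, 0, -0.072, 0, 6, 0, -0.1], [-0.11, 0, -0.108, 0, 9, 0, -0.1], [-0.147, 0, -0.145, 0, 12, 0, -0.1], [-0.184, 0, -0.181, 0, 15, 0, -0.1], [-0.22, 0, -0.217, 0, 18, 0, -0.1], [-0.257, 0, -0.253, 0, 21, 0, -0.1], [-0.294, 0, -0.29, 0, 24, 0, -0.1], [-0.33, 0, -0.326, 0, 27, 0, -0.1], [-0.368, 0, -0.362, 0, 30, 0, -0.1], [-0.405, 0, -0.4, 0, 33, 0, -0.1], [-0.44, 0, -0.435, 0, 34.6, 0, -0.1]], "newtons": 25}}

```text
time_s: 1.3
position: [483.3, -19.4, 218.1]
eef_rot: [-0.17, -2.139, 2.137]
force: [1.3, -0.5, 0.3]
gripper_width: 38.8
```

Run:
```python
from m import *
d=load("a");t=d["top"];s=d["scene"]
for z in (0,5,10,15,22,30,40,110):
    u=proj(t,[[505.6,-25.8,z],[526.2,93.9,z],[510.9,-107.9,z],[554.6,168.6,z]]);
    print(z,"top c1",((u-[190,160]+.5)*6).round(0).tolist())
c=lambda x,y:np.array([x/7+250,y/7+190])
for p in [(180,318),(226,318),(202,314),(178,478),(222,478),(196,645)]: print(p,[atz(t,c(*p),z).round(0)[:2] for z in (5,10,20)])
u=proj(s,[[505.6,-25.8,10],[450,-50,10],[440,-50,10],[320,-45,5]]);print(u)
crop(s,170,180,260,240,8,"pics/c8.png")
crop(t,190,190,320,290,6,"pics/c9.png")
```

```text
0 top c1 [[483.0, 349.0], [249.0, 314.0], [642.0, 336.0], [105.0, 263.0]]
5 top c1 [[483.0, 348.0], [249.0, 312.0], [643.0, 334.0], [103.0, 261.0]]
10 top c1 [[484.0, 346.0], [248.0, 311.0], [644.0, 333.0], [102.0, 259.0]]
15 top c1 [[484.0, 344.0], [248.0, 309.0], [645.0, 331.0], [101.0, 257.0]]
22 top c1 [[484.0, 342.0], [247.0, 306.0], [646.0, 329.0], [100.0, 254.0]]
30 top c1 [[485.0, 339.0], [246.0, 303.0], [648.0, 326.0], [98.0, 251.0]]
40 top c1 [[485.0, 336.0], [245.0, 300.0], [650.0, 322.0], [95.0, 247.0]]
110 top c1 [[490.0, 311.0], [235.0, 273.0], [663.0, 296.0], [78.0, 217.0]]
(180, 318) [array([450., -42.]), array([449., -41.]), array([448., -41.])]
(226, 318) [array([450., -62.]), array([449., -61.]), array([448., -61.])]
(202, 314) [array([452., -51.]), array([451., -51.]), array([450., -50.])]
(178, 478) [array([381., -39.]), array([381., -38.]), array([380., -38.])]
(222, 478) [array([381., -58.]), array([381., -57.]), array([380., -57.])]
(196, 645) [array([311., -44.]), array([311., -44.]), array([311., -44.])]
[[235.41546099 209.31641605]
 [215.90609319 208.22969878]
 [213.25363939 207.32187884]
 [184.17355427 197.4788605 ]]
```

View pics/c8.png

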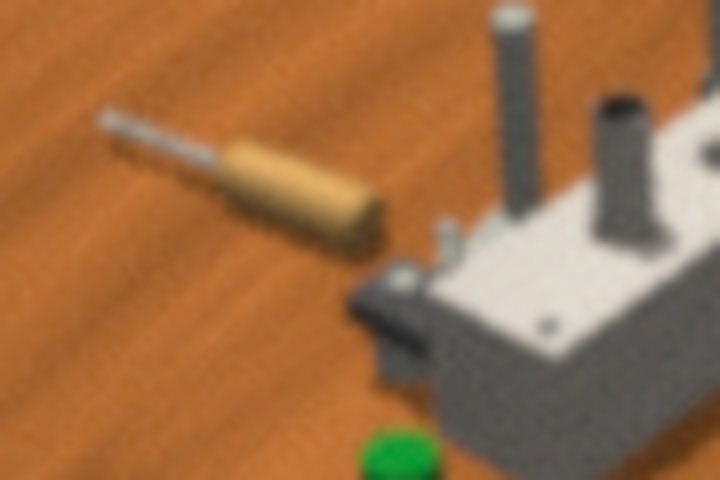

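View pics/c9.png

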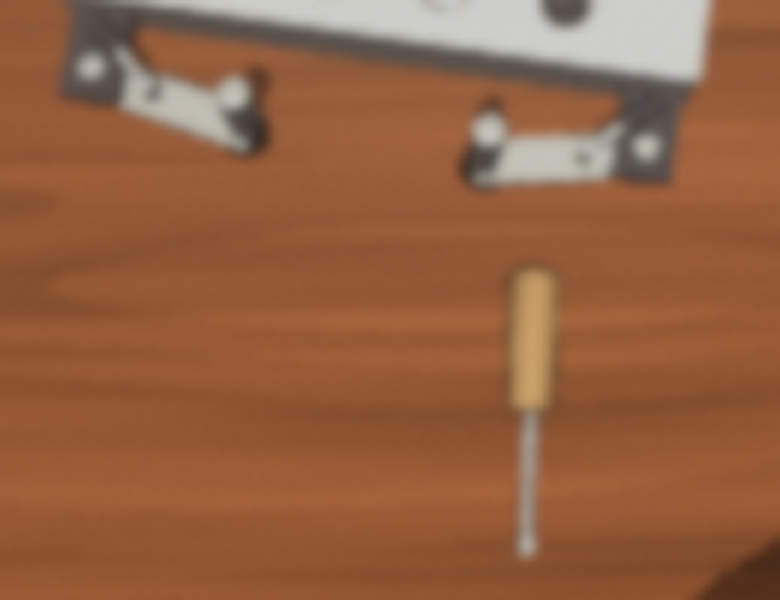

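```bash
python3 g.py 526 94 220 -99 526 94 95 -99
```

```text
t 1.3 p [483.3 -19.4 218.1] jawyaw -99.1 w 38.8 F [ 1.3 -0.5  0.3] q [ 0.41  0.02 -0.46  1.83  0.01  1.29 -1.78]
[526.0, 94.0, 220.0, -99.0] [-0.0242 -0.0018 -0.1188] [ 0.1 -0.1  0. ]
[526.0, 94.0, 95.0, -99.0] [-0.0243  0.1232 -0.1187] [ 0.1 -0.1  0. ]
```

Emit:
{"method": "drive_tool", "body": {"motion": [[-0.008, 0, -0.04, 0, 0, 0, -0.1], [-0.016, 0, -0.08, 0, 0, 0, -0.1], [-0.024, 0, -0.118, 0, 0, 0, -0.1], [-0.024, 0, -0.118, 0, 0, 0, -0.1], [-0.024, 0.03, -0.118, 0, 0, 0, -0.1], [-0.024, 0.06, -0.118, 0, 0, 0, -0.1], [-0.024, 0.09, -0.118, 0, 0, 0, -0.1], [-0.024, 0.11, -0.118, 0, 0, 0, -0.1], [-0.024, 0.122, -0.118, 0, 0, 0, -0.1], [-0.024, 0.123, -0.1185, 0, 0, 0, -0.1], [-0.024, 0.123, -0.1185, 0, 0, 0, -0.1]]}}

```text
time_s: 2.4
position: [526.0, 93.9, 95.7]
eef_rot: [-0.17, -2.139, 2.137]
force: [-0.7, -0.1, 0.1]
gripper_width: 39.1
```

Run:
```python
from h import *
import g; g.show()
d=snap("b")
crop(d["top"],190,160,320,230,6,"pics/b1.png")
crop(d["scene"],205,125,315,245,5,"pics/b2.png")
```

```text
t 2.4 p [526.   93.9  95.7] jawyaw -99.1 w 39.1 F [-0.7 -0.1  0.1] q [ 0.24  0.25 -0.56  1.87  0.15  1.06 -2.11]
```

View pics/b1.png

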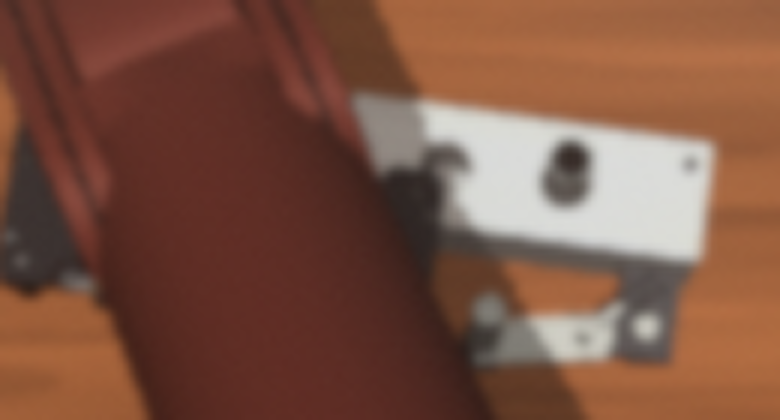

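View pics/b2.png

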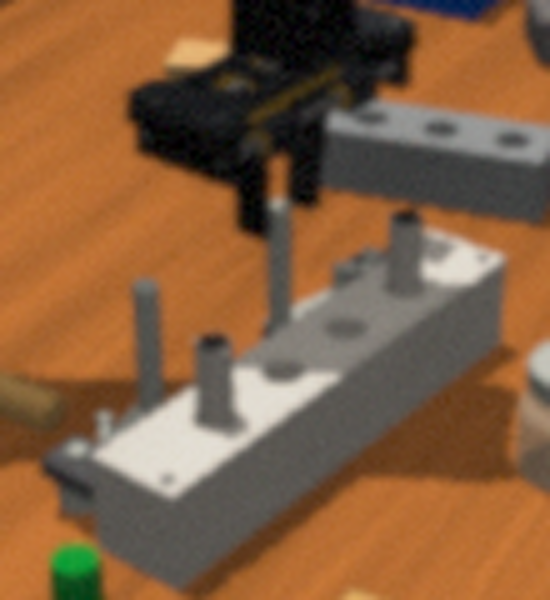

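Emit:
{"method": "drive_tool", "body": {"motion": [[0, 0, 0, 0, 0, 0, -1], [0, 0, 0, 0, 0, 0, -1], [0, 0, 0, 0, 0, 0, -1], [0, 0, 0, 0, 0, 0, -1], [0, 0, 0, 0, 0, 0, -1]], "newtons": 25}}

```text
time_s: 3.0
position: [526.9, 94.7, 96.7]
eef_rot: [-0.173, -2.142, 2.137]
force: [2.2, 3.3, 0.4]
gripper_width: 14.6
```

```bash
cat > legarc.py <<'E'
import sys
from g import *
# side +1 left, -1 right ; waypoints angles, tool turned (deg) with fraction
side=int(sys.argv[1]); th0=float(sys.argv[2]); th1=float(sys.argv[3]); n=int(sys.argv[4]); turn=float(sys.argv[5])
s,M=st(); show(); p0=s["position"]; yaw0=np.degrees(np.arctan2(M[1,2],M[0,2]))
Q=np.array([[.9877,.1561],[-.1561,.9877]]); o=np.array([592.05,20.94])
pv=np.array([-61,side*140]); 
f=lambda th:o+Q@(pv+80*np.array([-np.sin(th),-side*np.cos(th)]))
loc=Q.T@(p0[:2]-o)-pv; print("meas angle",np.arctan2(-loc[0],-side*loc[1]),"r",np.linalg.norm(loc))
for k in range(1,n+1):
    th=th0+(th1-th0)*k/n
    w=f(th)-f(th0)+p0[:2]; sh=M.T@(np.array([*w,p0[2]])-p0)/1000; print([round(float(v),4) for v in sh], round(turn*k/n,1), w.round(0), round(th,2))
E
python3 legarc.py 1 0.2 1.0 12 0
```

```text
t 3.0 p [526.9  94.7  96.7] jawyaw -99.1 w 14.6 F [2.2 3.3 0.4] q [ 0.24  0.25 -0.56  1.87  0.15  1.06 -2.11]
meas angle 0.18977323591814083 r 78.7174044495895
[0.0052, -0.0, -0.0012] 0.0 [522.  97.] 0.27
[0.0103, -0.0, -0.0028] 0.0 [517.  99.] 0.33
[0.0153, -0.0, -0.0047] 0.0 [513. 102.] 0.4
[0.0201, -0.0, -0.0069] 0.0 [508. 105.] 0.47
[0.0248, -0.0, -0.0095] 0.0 [504. 108.] 0.53
[0.0293, -0.0, -0.0123] 0.0 [500. 112.] 0.6
[0.0336, -0.0, -0.0155] 0.0 [496. 115.] 0.67
[0.0377, -0.0, -0.0189] 0.0 [493. 119.] 0.73
[0.0415, -0.0, -0.0226] 0.0 [489. 124.] 0.8
[0.0451, -0.0, -0.0265] 0.0 [487. 128.] 0.87
[0.0485, -0.0, -0.0307] 0.0 [484. 133.] 0.93
[0.0515, -0.0, -0.0351] 0.0 [482. 137.] 1.0
```

Emit:
{"method": "drive_tool", "body": {"motion": [[0.005, 0, -0.001, 0, 0, 0, -1], [0.01, 0, -0.003, 0, 0, 0, -1], [0.015, 0, -0.005, 0, 0, 0, -1], [0.02, 0, -0.007, 0, 0, 0, -1], [0.025, 0, -0.0095, 0, 0, 0, -1], [0.029, 0, -0.012, 0, 0, 0, -1], [0.0336, 0, -0.0155, 0, 0, 0, -1], [0.0377, 0, -0.019, 0, 0, 0, -1], [0.0415, 0, -0.0226, 0, 0, 0, -1], [0.045, 0, -0.0265, 0, 0, 0, -1], [0.0485, 0, -0.0307, 0, 0, 0, -1], [0.0515, 0, -0.035, 0, 0, 0, -1]]}}

```text
time_s: 4.2
position: [478.8, 135.1, 96.3]
eef_rot: [-0.169, -2.134, 2.139]
force: [-7.8, -8.7, 7.9]
gripper_width: 14.6
```

```bash
python3 legarc.py 1 1.0 1.85 12 0
```

```text
t 4.2 p [478.8 135.1  96.3] jawyaw -99.2 w 14.6 F [-7.8 -8.7  7.9] q [ 0.19  0.18 -0.61  1.95  0.12  1.05 -2.2 ]
meas angle 0.9922937495293052 r 82.08894247963286
[0.0029, -0.0, -0.0049] 0.0 [477. 140.] 1.07
[0.0055, -0.0, -0.0099] 0.0 [475. 146.] 1.14
[0.0077, -0.0, -0.0151] 0.0 [474. 151.] 1.21
[0.0095, -0.0, -0.0205] 0.0 [473. 157.] 1.28
[0.0109, -0.0, -0.026] 0.0 [472. 163.] 1.35
[0.0119, -0.0001, -0.0316] 0.0 [472. 168.] 1.43
[0.0126, -0.0001, -0.0372] 0.0 [472. 174.] 1.5
[0.0128, -0.0001, -0.0428] 0.0 [473. 179.] 1.57
[0.0127, -0.0001, -0.0485] 0.0 [474. 185.] 1.64
[0.0121, -0.0001, -0.0541] 0.0 [475. 191.] 1.71
[0.0112, -0.0001, -0.0597] 0.0 [477. 196.] 1.78
[0.0098, -0.0002, -0.0652] 0.0 [479. 201.] 1.85
```

Emit:
{"method": "drive_tool", "body": {"motion": [[0.002, 0, -0.005, 0, 0, 0, -1], [0.0045, 0, -0.01, 0, 0, 0, -1], [0.0067, 0, -0.015, 0, 0, 0, -1], [0.0085, 0, -0.0205, 0, 0, 0, -1], [0.01, 0, -0.026, 0, 0, 0, -1], [0.011, 0, -0.0316, 0, 0, 0, -1], [0.0116, 0, -0.0372, 0, 0, 0, -1], [0.0118, 0, -0.043, 0, 0, 0, -1], [0.0117, 0, -0.0485, 0, 0, 0, -1], [0.0112, 0, -0.054, 0, 0, 0, -1], [0.0102, 0, -0.06, 0, 0, 0, -1], [0.009, 0, -0.065, 0, 0, 0, -1]]}}

```text
time_s: 5.4
position: [480.1, 201.4, 95.9]
eef_rot: [-0.168, -2.134, 2.139]
force: [-0.3, -1.5, -1.1]
gripper_width: 14.6
```

Emit:
{"method": "drive_tool", "body": {"motion": [[0, 0, 0, 0, 0, 0, -0.1], [0, 0, 0, 0, 0, 0, -0.1], [0, 0, 0, 0, 0, 0, -0.1], [0, 0, 0, 0, 0, 0, -0.1], [0, 0, 0, 0, 0, 0, -0.1]]}}

```text
time_s: 5.9
position: [480.2, 201.2, 96.0]
eef_rot: [-0.168, -2.134, 2.139]
force: [-1.0, -0.8, -0.4]
gripper_width: 38.5
```

Run:
```python
from h import *
import g; g.show()
d=snap("b2")
crop(d["scene"],205,125,315,245,5,"pics/b3.png")
```

```text
t 5.9 p [480.2 201.2  96. ] jawyaw -99.2 w 38.5 F [-1.  -0.8 -0.4] q [ 0.09  0.24 -0.64  1.89  0.16  1.07 -2.35]
```

View pics/b3.png

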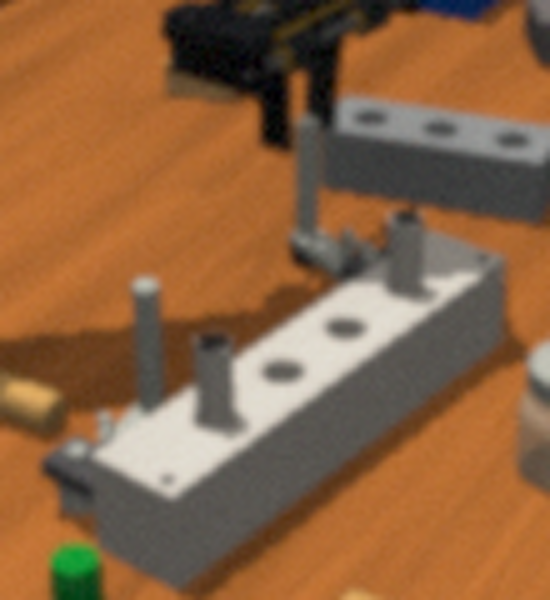

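```bash
python3 g.py 480 201 215 -99 506 -26 215 -99
```

```text
t 6.0 p [480.1 201.2  95.9] jawyaw -99.2 w 38.9 F [0.1 0.  0. ] q [ 0.09  0.24 -0.64  1.89  0.16  1.07 -2.35]
[480.0, 201.0, 215.0, -99.0] [ 0.0005 -0.1191  0.0006] [-0.2 -0.2  0.2]
[506.0, -26.0, 215.0, -99.0] [-0.0614 -0.1186  0.2205] [-0.2 -0.2  0.2]
```

Emit:
{"method": "drive_tool", "body": {"motion": [[0, -0.03, 0, 0, 0, 0, -0.1], [0, -0.06, 0, 0, 0, 0, -0.1], [0, -0.09, 0, 0, 0, 0, -0.1], [0, -0.119, 0, 0, 0, 0, -0.1], [-0.01, -0.119, 0.036, 0, 0, 0, -0.1], [-0.02, -0.119, 0.072, 0, 0, 0, -0.1], [-0.03, -0.119, 0.108, 0, 0, 0, -0.1], [-0.04, -0.119, 0.145, 0, 0, 0, -0.1], [-0.05, -0.119, 0.182, 0, 0, 0, -0.1], [-0.061, -0.119, 0.22, 0, 0, 0, -0.1], [-0.061, -0.119, 0.22, 0, 0, 0, -0.1], [-0.061, -0.119, 0.22, 0, 0, 0, -0.1]]}}

```text
time_s: 7.2
position: [505.6, -26.2, 215.3]
eef_rot: [-0.17, -2.133, 2.138]
force: [0.1, -0.1, 0.6]
gripper_width: 39.0
```

Run:
```python
from h import *
import g; g.show()
d=snap("b4")
crop(d["scene"],245,140,300,200,10,"pics/b5.png")
crop(d["top"],190,160,280,230,8,"pics/b6.png")
```

```text
t 7.2 p [505.6 -26.2 215.3] jawyaw -99.3 w 39.0 F [ 0.1 -0.1  0.6] q [ 0.4   0.07 -0.45  1.79  0.03  1.29 -1.8 ]
```

View pics/b5.png

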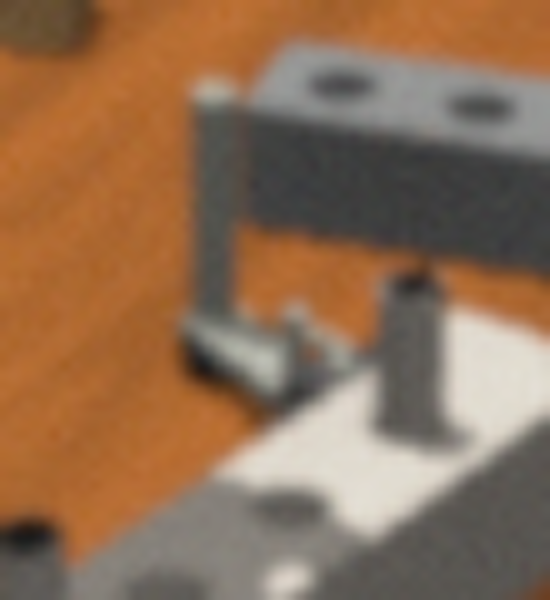

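View pics/b6.png

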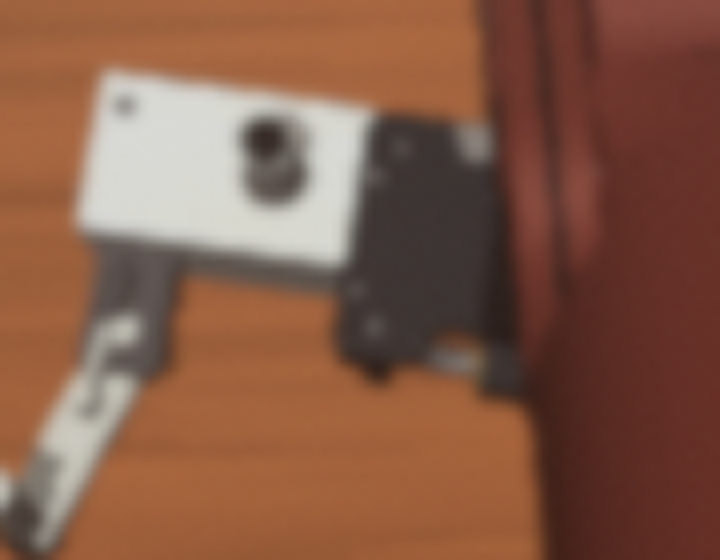

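Run:
```python
from m import *
d=load("b4");t=d["top"];s=d["scene"]
Q=np.array([[.9877,.1561],[-.1561,.9877]]);o=np.array([592.05,20.94])
pv=o+Q@np.array([-61,140]);print("pv",pv)
for c in [(5,535),(45,555),(20,500),(140,385)]:
    w=atz(t,px(c,8,190,160),22)[:2];print(w,np.linalg.norm(w-pv))
for c in [(185,325),(275,390)]:
    w=atz(s,px(c,10,245,140),22)[:2];print(w,np.linalg.norm(w-pv))
print("post base at z22 in scene", )
pw=pv+Q@(80*np.array([-np.sin(1.9),-np.cos(1.9)]))
for z in (0,5,10,15,22,30,110): print(z,pw,((proj(s,[*pw,z])-[245,140]+.5)*10).round(),((proj(t,[*pw,z])-[190,160]+.5)*8).round())
crop(t,170,190,230,240,10,"pics/b7.png")
```

```text
pv [553.6543 168.7401]
[480.05265284 215.8365872 ] 87.38009825607634
[472.18591522 200.6878894 ] 87.50862223498048
[493.23886876 210.4093752 ] 73.39177629225254
[536.49014418 165.5222941 ] 17.46317611175207
[477.65043346 196.02037299] 80.75147691411959
[526.224966   171.86689207] 27.606977237901013
post base at z22 in scene
0 [482.91869238 206.10254391] [[213. 371.]] [[ 40. 536.]]
5 [482.91869238 206.10254391] [[213. 358.]] [[ 38. 534.]]
10 [482.91869238 206.10254391] [[213. 346.]] [[ 36. 532.]]
15 [482.91869238 206.10254391] [[213. 334.]] [[ 34. 530.]]
22 [482.91869238 206.10254391] [[213. 317.]] [[ 32. 527.]]
30 [482.91869238 206.10254391] [[213. 297.]] [[ 28. 524.]]
110 [482.91869238 206.10254391] [[212.  91.]] [[ -5. 490.]]
```

View pics/b7.png

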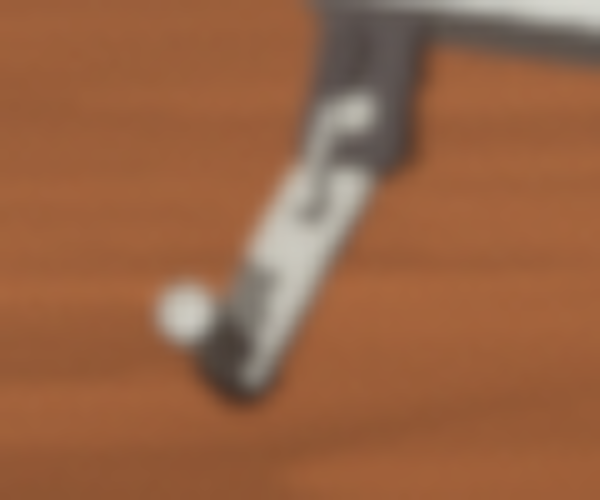

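Run:
```python
from m import *
d=load("b4");s=d["scene"]
c=s["color"][165:190,255:290]; c=cv2.resize(c,None,fx=22,fy=22,interpolation=cv2.INTER_LANCZOS4); c=cv2.convertScaleAbs(c,alpha=1.5)
Q=np.array([[.9877,.1561],[-.1561,.9877]]);o=np.array([592.05,20.94]);pv=o+Q@np.array([-61,140])
th=1.9;u=Q@np.array([-np.sin(th),-np.cos(th)]);n=np.array([-u[1],u[0]])
for z,col in ((22,(0,255,0)),(14,(0,255,255)),(8,(255,0,0)),(0,(0,0,255))):
  pts=[]
  for a in np.linspace(-np.pi/2,np.pi/2,9):
    w=pv+u*80+9*(u*np.cos(a)+n*np.sin(a)); pts.append([*w,z])
  pts=[[*(pv+u*25-9*n),z]]+pts+[[*(pv+u*25+9*n),z]]
  q=((proj(s,pts)-[255,165]+.5)*22-.5).astype(np.int32); cv2.polylines(c,[q],False,col,1)
cv2.imwrite("pics/b8.png",c)
```

```text
(no output)
```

View pics/b8.png

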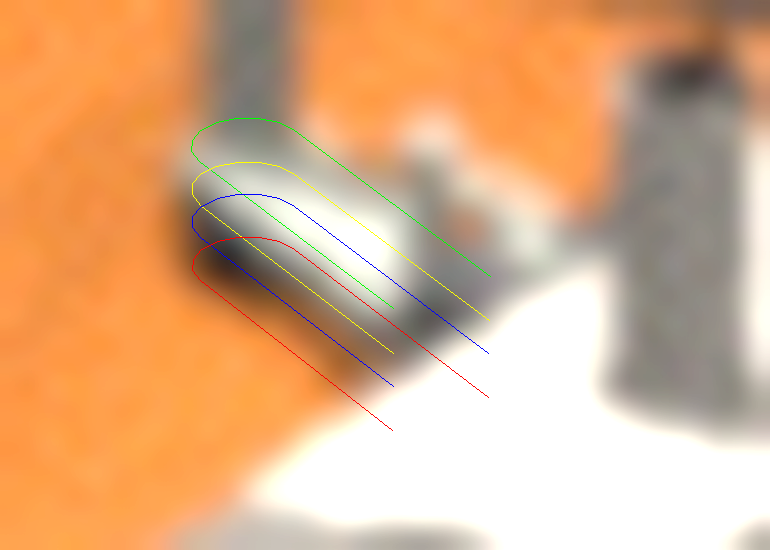

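```bash
python3 g.py 440 -51 215 -93.3 440 -51 22 -93.3
```

```text
t 7.3 p [505.6 -24.3 215.4] jawyaw -99.1 w 39.0 F [-0.5  0.3  0. ] q [ 0.4   0.07 -0.45  1.79  0.03  1.29 -1.8 ]
[440.0, -51.0, 215.0, -93.3] [0.0605 0.0007 0.0368] [-0.1 -5.8  0.2]
[440.0, -51.0, 22.0, -93.3] [0.0599 0.1937 0.0363] [-0.1 -5.8  0.2]
```

Emit:
{"method": "drive_tool", "body": {"motion": [[0.03, 0, 0.018, 0, -3, 0, -0.1], [0.06, 0, 0.0365, 0, -5.8, 0, -0.1], [0.06, 0.03, 0.0365, 0, -5.8, 0, -0.1], [0.06, 0.06, 0.0365, 0, -5.8, 0, -0.1], [0.06, 0.09, 0.0365, 0, -5.8, 0, -0.1], [0.06, 0.12, 0.0365, 0, -5.8, 0, -0.1], [0.06, 0.14, 0.0365, 0, -5.8, 0, -0.1], [0.06, 0.155, 0.0365, 0, -5.8, 0, -0.1], [0.06, 0.155, 0.0365, 0, -5.8, 0, -0.1]]}}

```text
time_s: 8.2
position: [438.6, -49.7, 59.0]
eef_rot: [-0.053, -2.189, 2.191]
force: [0.6, -0.6, 0.3]
gripper_width: 39.3
```

```bash
python3 g.py 440 -51 22 -93.3
python3 - <<'E'
from h import *
d=snap("b9")
crop(d["scene"],170,130,270,250,5,"pics/b9.png")
E
```

```text
t 8.2 p [438.6 -49.7  59. ] jawyaw -93.2 w 39.3 F [ 0.6 -0.6  0.3] q [ 0.44  0.1  -0.44  2.11  0.05  0.95 -1.66]
[440.0, -51.0, 22.0, -93.3] [-0.0017  0.037   0.0012] [-0.1  0.1  0.4]
```

View pics/b9.png

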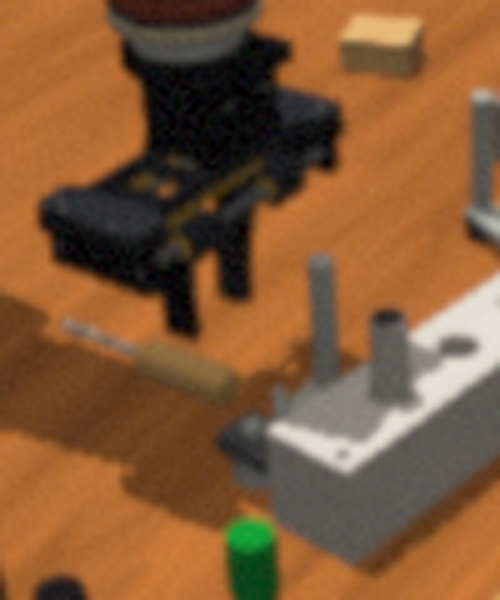

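Emit:
{"method": "drive_tool", "body": {"motion": [[-0.0015, 0.012, 0.001, 0, 0, 0, -0.1], [-0.0015, 0.024, 0.001, 0, 0, 0, -0.1], [-0.0015, 0.033, 0.001, 0, 0, 0, -0.1], [-0.0015, 0.037, 0.001, 0, 0, 0, -0.1], [-0.0015, 0.037, 0.001, 0, 0, 0, -0.1], [-0.0015, 0.037, 0.001, 0, 0, 0, -1], [-0.0015, 0.037, 0.001, 0, 0, 0, -1], [-0.0015, 0.037, 0.001, 0, 0, 0, -1], [-0.0015, 0.037, 0.001, 0, 0, 0, -1], [-0.0015, 0.037, 0.001, 0, 0, 0, -1]], "newtons": 8}}

```text
time_s: 9.3
position: [441.6, -51.4, 24.3]
eef_rot: [-0.058, -2.189, 2.194]
force: [0.4, 0.7, 0.1]
gripper_width: 7.2
```

Run:
```python
from h import *
import g; g.show()
d=snap("b10")
crop(d["scene"],170,130,270,250,5,"pics/b10.png")
crop(d["top"],230,200,330,300,6,"pics/b10t.png")
```

```text
t 9.3 p [441.6 -51.4  24.3] jawyaw -93.2 w 7.2 F [0.4 0.7 0.1] q [ 0.43  0.16 -0.43  2.13  0.09  0.87 -1.69]
```

View pics/b10.png

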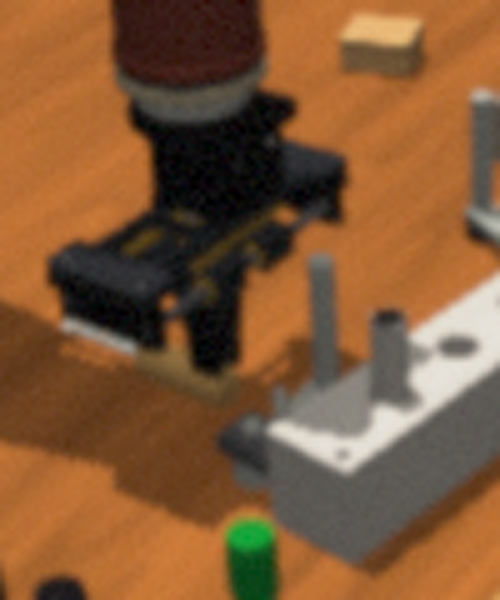

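View pics/b10t.png

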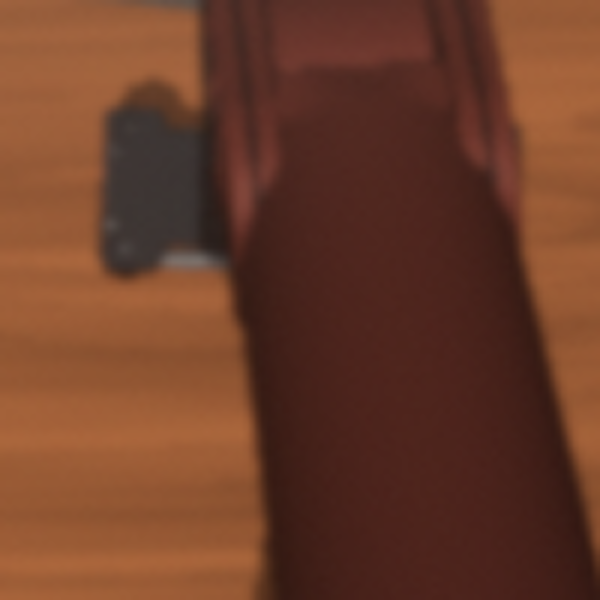

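Run:
```python
from m import *
d=load("b10");s=d["scene"]
f=lambda P:((proj(s,P)-[170,130]+.5)*5).round()
print("tcp tip",f([[441,-51,7],[441,-51,24],[441,-51,0],[450,-51,10],[450,-61,10],[450,-41,10],[381,-48,10],[450,-51,20],[450,-51,0]]))
crop(s,190,180,230,220,18,"pics/b11.png")
```

```text
tcp tip [[220. 394.]
 [217. 372.]
 [220. 404.]
 [231. 394.]
 [222. 403.]
 [240. 386.]
 [145. 361.]
 [230. 381.]
 [232. 408.]]
```

View pics/b11.png

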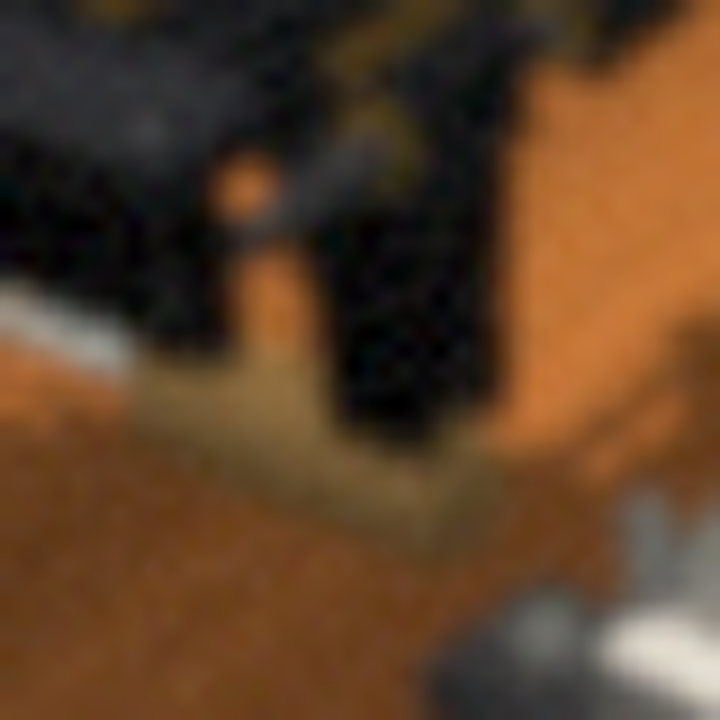

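Run:
```python
from m import *
d=load("b10");s=d["scene"]
f=lambda P:((proj(s,P)-[170,130]+.5)*5).round()
print(f([[438.6,-49.7-27,42],[438.6,-49.7+27,42]]))
print(f([[441,-51-12,7],[441,-51+12,7],[441,-51-12,24],[441,-51+12,24]]))
```

```text
[[187. 367.]
 [239. 324.]]
[[208. 404.]
 [231. 385.]
 [206. 381.]
 [229. 362.]]
```

Emit:
{"method": "drive_tool", "body": {"motion": [[0, 0, 0, 0, 0, 0, -1], [0, 0, 0, 0, 0, 0, -1]]}}

```text
time_s: 9.6
position: [441.6, -51.3, 24.2]
eef_rot: [-0.058, -2.189, 2.193]
force: [-0.2, -0.1, 0.6]
gripper_width: 0.4
```

Run:
```python
from m import *
import g; g.show()
d=snap("b12");s=d["scene"]
c=s["color"][175:225,185:245]; c=cv2.resize(c,None,fx=13,fy=13,interpolation=cv2.INTER_CUBIC); c=cv2.convertScaleAbs(c,alpha=1.6,beta=20)
for z in (0,7,15,20,24,30,40):
    q=((proj(s,[[441.6+9.5,-51.3-15,z],[441.6+9.5,-51.3+15,z]])-[185,175]+.5)*13).astype(int)
    cv2.line(c,tuple(q[0]),tuple(q[1]),(0,255,0),1); cv2.putText(c,str(z),tuple(q[1]),0,.5,(255,255,0),1)
cv2.imwrite("pics/b12.png",c)
```

```text
t 9.6 p [441.6 -51.3  24.2] jawyaw -93.2 w 0.4 F [-0.2 -0.1  0.6] q [ 0.43  0.16 -0.43  2.13  0.09  0.87 -1.69]
```

View pics/b12.png

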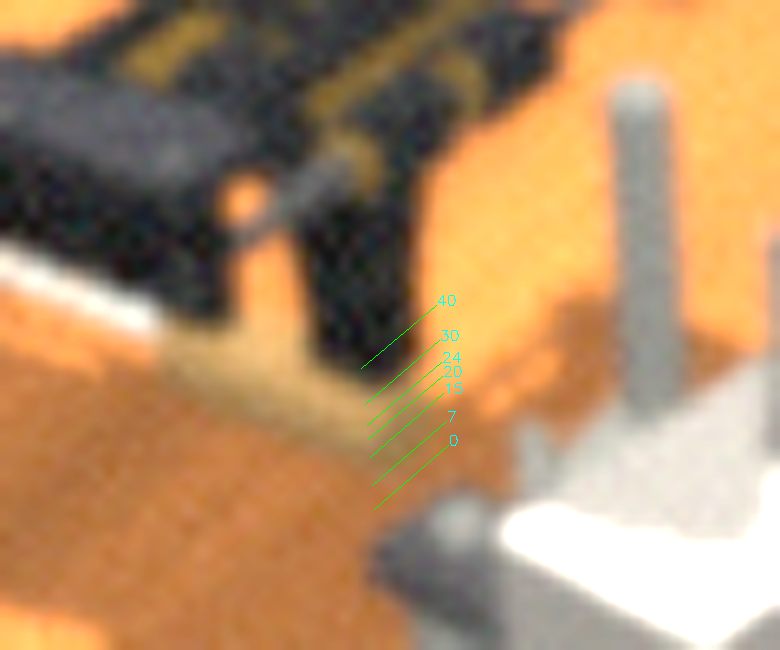

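Run:
```python
from m import *
d=load("b");s=d["scene"]
for z in (70,79,87,95,105,110):
  print(z,((proj(s,[[526-.16*27+9,94-27,z],[526+.16*27+9,94+27,z],[526,94,z]])-[205,125]+.5)*5).round().tolist())
crop(s,225,120,285,180,12,"pics/b13.png")
```

```text
70 [[265.0, 281.0], [319.0, 246.0], [280.0, 260.0]]
79 [[265.0, 269.0], [319.0, 234.0], [280.0, 248.0]]
87 [[265.0, 257.0], [319.0, 223.0], [280.0, 237.0]]
95 [[264.0, 246.0], [319.0, 212.0], [280.0, 226.0]]
105 [[264.0, 232.0], [319.0, 198.0], [279.0, 212.0]]
110 [[264.0, 225.0], [319.0, 191.0], [279.0, 205.0]]
```

View pics/b13.png

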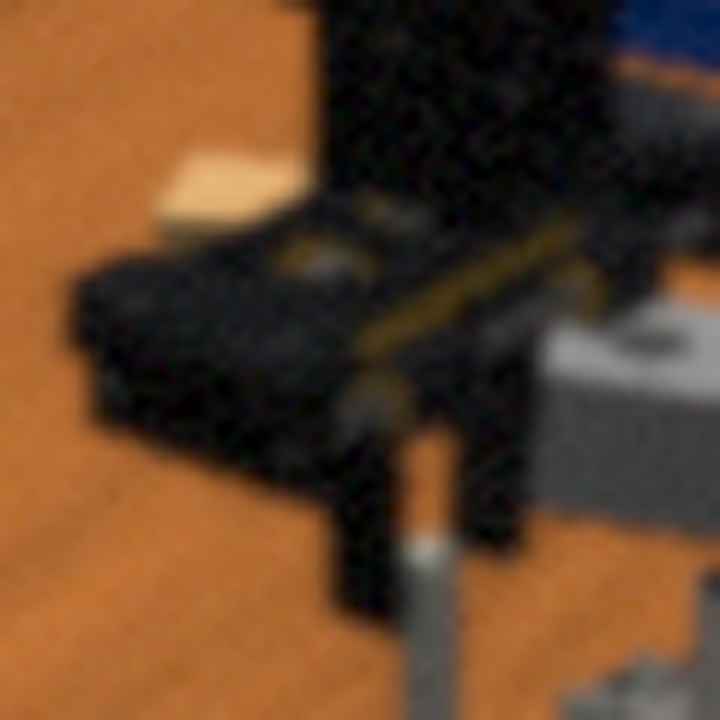

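Emit:
{"method": "drive_tool", "body": {"motion": [[0, 0, 0, 0, 0, 0, -0.1], [0, 0, 0, 0, 0, 0, -0.1], [0, 0, 0, 0, 0, 0, -0.1], [0, 0, 0, 0, 0, 0, -0.1], [0, 0, 0, 0, 0, 0, -0.1], [0, 0.005, 0, 0, 0, 0, -0.1], [0, 0.01, 0, 0, 0, 0, -0.1], [0, 0.01, 0, 0, 0, 0, -0.1]]}}

```text
time_s: 10.5
position: [440.9, -51.3, 13.3]
eef_rot: [-0.056, -2.189, 2.192]
force: [-0.2, 0.4, 0.2]
gripper_width: 38.8
```

Run:
```python
from m import *
import g; g.show()
d=snap("b14");s=d["scene"]
crop(s,185,165,245,225,12,"pics/b14.png")
```

```text
t 10.5 p [440.9 -51.3  13.3] jawyaw -93.2 w 38.8 F [-0.2  0.4  0.2] q [ 0.42  0.18 -0.43  2.14  0.1   0.85 -1.7 ]
```

View pics/b14.png

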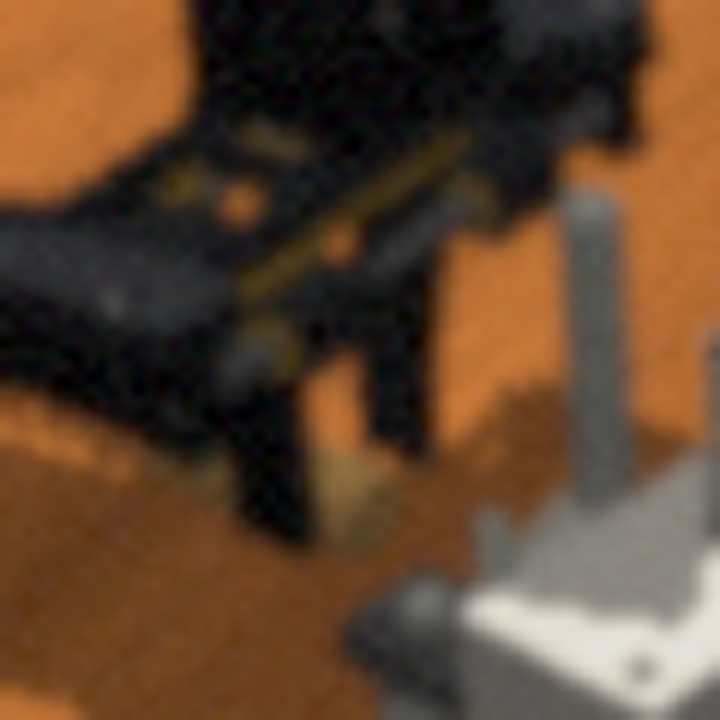

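Emit:
{"method": "drive_tool", "body": {"motion": [[0, 0.005, 0, 0, 0, 0, -0.1], [0, 0.01, 0, 0, 0, 0, -0.1], [0, 0.01, 0, 0, 0, 0, -0.1], [0, 0.01, 0, 0, 0, 0, -1], [0, 0.01, 0, 0, 0, 0, -1], [0, 0.01, 0, 0, 0, 0, -1], [0, 0.01, 0, 0, 0, 0, -1], [0, 0.01, 0, 0, 0, 0, -1], [0, 0.01, 0, 0, 0, 0, -1]], "newtons": 10}}

```text
time_s: 11.5
position: [441.5, -51.3, 4.0]
eef_rot: [-0.058, -2.19, 2.193]
force: [1.0, 0.3, 0.6]
gripper_width: 24.1
```

Emit:
{"method": "drive_tool", "body": {"motion": [[0.003, 0, -0.002, 0, 0, 0, -1], [0.006, 0, -0.0045, 0, 0, 0, -1], [0.009, 0, -0.007, 0, 0, 0, -1], [0.012, 0, -0.0095, 0, 0, 0, -1], [0.015, 0, -0.012, 0, 0, 0, -1], [0.015, 0, -0.012, 0, 0, 0, -1]]}}

```text
time_s: 12.1
position: [426.6, -38.0, 4.0]
eef_rot: [-0.056, -2.19, 2.193]
force: [-0.7, -0.4, -0.4]
gripper_width: 24.5
```

Emit:
{"method": "drive_tool", "body": {"motion": [[0, 0, 0, 0, 0, 0, 0], [0, 0, 0, 0, 0, 0, 0], [0, 0, 0, 0, 0, 0, 0], [0, 0, 0, 0, 0, 0, 0], [0, -0.03, 0, 0, 0, 0, 0], [0, -0.06, 0, 0, 0, 0, 0], [0, -0.1, 0, 0, 0, 0, 0], [0, -0.14, 0, 0, 0, 0, 0], [0, -0.18, 0, 0, 0, 0, 0], [0, -0.215, 0, 0, 0, 0, 0], [0, -0.215, 0, 0, 0, 0, 0]]}}

```text
time_s: 13.2
position: [430.0, -37.8, 223.7]
eef_rot: [-0.065, -2.192, 2.198]
force: [0.3, 0.4, 0.5]
gripper_width: 43.3
```

```bash
python3 - <<'E'
from m import *
import g; g.show()
d=snap("b15");s=d["scene"]
crop(s,170,165,270,225,7,"pics/b15.png")
E
python3 g.py 506 -27 200 -90
```

```text
t 13.2 p [430.  -37.8 223.7] jawyaw -93.2 w 43.3 F [0.3 0.4 0.5] q [ 0.45 -0.11 -0.43  1.93 -0.04  1.3  -1.59]
t 13.3 p [427.8 -37.8 219.5] jawyaw -93.2 w 43.0 F [ 0.7  0.6 -0.6] q [ 0.45 -0.1  -0.43  1.94 -0.04  1.3  -1.59]
[506.0, -27.0, 200.0, -90.0] [-0.0775  0.0192 -0.0152] [-0.1 -3.2  0.1]
```

View pics/b15.png

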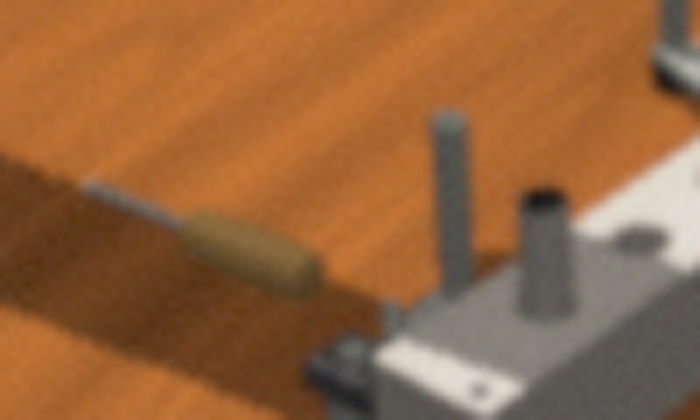

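```bash
python3 g.py 505.6 -26 215 -97 505.6 -26 80 -97
```

```text
t 13.3 p [427.8 -37.8 219.5] jawyaw -93.2 w 43.0 F [ 0.7  0.6 -0.6] q [ 0.45 -0.1  -0.43  1.94 -0.04  1.3  -1.59]
[505.6, -26.0, 215.0, -97.0] [-0.077   0.0042 -0.0161] [-0.1  3.8  0.1]
[505.6, -26.0, 80.0, -97.0] [-0.0773  0.1392 -0.0164] [-0.1  3.8  0.1]
```

Emit:
{"method": "drive_tool", "body": {"motion": [[-0.04, 0, -0.008, 0, 2, 0, -0.1], [-0.077, 0, -0.016, 0, 3.8, 0, -0.1], [-0.077, 0, -0.016, 0, 3.8, 0, -0.1], [-0.077, 0.03, -0.016, 0, 3.8, 0, -0.1], [-0.077, 0.06, -0.016, 0, 3.8, 0, -0.1], [-0.077, 0.09, -0.016, 0, 3.8, 0, -0.1], [-0.077, 0.12, -0.016, 0, 3.8, 0, -0.1], [-0.077, 0.139, -0.016, 0, 3.8, 0, -0.1], [-0.077, 0.139, -0.016, 0, 3.8, 0, -0.1]], "newtons": 25}}

```text
time_s: 14.2
position: [501.8, -26.3, 76.5]
eef_rot: [-0.121, -2.152, 2.156]
force: [-0.2, -0.2, 0.9]
gripper_width: 39.3
```

Emit:
{"method": "drive_tool", "body": {"motion": [[0, 0, 0, 0, 0, 0, -1], [0, 0, 0, 0, 0, 0, -1], [0, 0, 0, 0, 0, 0, -1], [0, 0, 0, 0, 0, 0, -1], [0, 0, 0, 0, 0, 0, -1]]}}

```text
time_s: 14.7
position: [502.5, -25.9, 77.3]
eef_rot: [-0.122, -2.154, 2.157]
force: [0.6, 1.1, 4.2]
gripper_width: 15.4
```

```bash
python3 legarc.py -1 0.2 1.0 12 0
```

```text
t 14.7 p [502.5 -25.9  77.3] jawyaw -96.9 w 15.4 F [0.6 1.1 4.2] q [ 0.39  0.2  -0.47  1.95  0.11  1.02 -1.82]
meas angle 0.2476977409743673 r 82.28118888279889
[0.0052, 0.0, 0.001] 0.0 [497. -26.] 0.27
[0.0104, 0.0001, 0.0024] 0.0 [492. -27.] 0.33
[0.0154, 0.0001, 0.0042] 0.0 [487. -28.] 0.4
[0.0203, 0.0002, 0.0062] 0.0 [482. -30.] 0.47
[0.0251, 0.0002, 0.0086] 0.0 [477. -31.] 0.53
[0.0297, 0.0003, 0.0113] 0.0 [472. -34.] 0.6
[0.0341, 0.0003, 0.0143] 0.0 [467. -36.] 0.67
[0.0383, 0.0003, 0.0176] 0.0 [462. -39.] 0.73
[0.0423, 0.0004, 0.0212] 0.0 [458. -42.] 0.8
[0.046, 0.0004, 0.025] 0.0 [454. -45.] 0.87
[0.0495, 0.0004, 0.029] 0.0 [450. -49.] 0.93
[0.0526, 0.0005, 0.0333] 0.0 [446. -53.] 1.0
```

Emit:
{"method": "drive_tool", "body": {"motion": [[0.005, 0, 0.001, 0, 0, 0, -1], [0.0104, 0, 0.0024, 0, 0, 0, -1], [0.0154, 0, 0.0042, 0, 0, 0, -1], [0.0203, 0, 0.0062, 0, 0, 0, -1], [0.025, 0, 0.0086, 0, 0, 0, -1], [0.0297, 0, 0.0113, 0, 0, 0, -1], [0.034, 0, 0.0143, 0, 0, 0, -1], [0.0383, 0, 0.0176, 0, 0, 0, -1], [0.0423, 0, 0.0212, 0, 0, 0, -1], [0.046, 0, 0.025, 0, 0, 0, -1], [0.0495, 0, 0.029, 0, 0, 0, -1], [0.0526, 0, 0.0333, 0, 0, 0, -1]]}}

```text
time_s: 15.9
position: [443.1, -48.4, 77.3]
eef_rot: [-0.112, -2.157, 2.151]
force: [-11.4, 20.4, 9.2]
gripper_width: 14.9
```

```bash
python3 legarc.py -1 1.0 1.85 12 0
```

```text
t 15.9 p [443.1 -48.4  77.3] jawyaw -96.8 w 14.9 F [-11.4  20.4   9.2] q [ 0.46  0.09 -0.46  2.08  0.04  1.   -1.71]
meas angle 1.0012952299039612 r 89.4322842451215
[0.0031, 0.0, 0.0048] 0.0 [439. -53.] 1.07
[0.0058, 0.0001, 0.0097] 0.0 [436. -57.] 1.14
[0.0082, 0.0001, 0.0149] 0.0 [433. -62.] 1.21
[0.0102, 0.0001, 0.0202] 0.0 [431. -67.] 1.28
[0.0118, 0.0001, 0.0256] 0.0 [428. -72.] 1.35
[0.0131, 0.0001, 0.0311] 0.0 [426. -78.] 1.43
[0.0139, 0.0001, 0.0367] 0.0 [425. -83.] 1.5
[0.0143, 0.0001, 0.0424] 0.0 [424. -89.] 1.57
[0.0144, 0.0001, 0.048] 0.0 [423. -94.] 1.64
[0.014, 0.0001, 0.0537] 0.0 [ 423. -100.] 1.71
[0.0133, 0.0001, 0.0593] 0.0 [ 423. -106.] 1.78
[0.0121, 0.0001, 0.0648] 0.0 [ 423. -111.] 1.85
```

Run:
```python
from m import *
import g; g.show()
d=snap("b16");s=d["scene"]
crop(s,170,125,270,225,6,"pics/b16.png")
```

```text
t 15.9 p [443.1 -48.4  77.3] jawyaw -96.8 w 14.9 F [-11.4  20.4   9.2] q [ 0.46  0.09 -0.46  2.08  0.04  1.   -1.71]
```

View pics/b16.png

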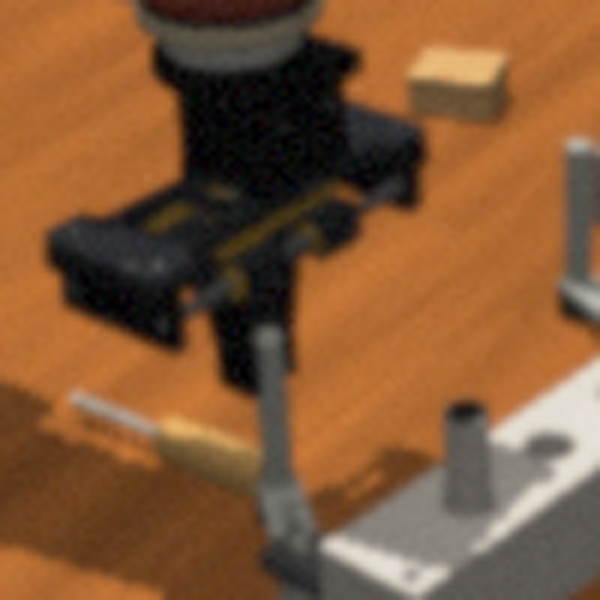

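Run:
```python
from m import *
d=load("b16");s=d["scene"]
w=atz(s,px((267,332),6,170,125),110)[:2]; o=np.array([592.05,20.94]);Q=np.array([[.9877,.1561],[-.1561,.9877]])
l=Q.T@(w-o)-[-61,-140]; print(w,np.arctan2(-l[0],l[1]),np.linalg.norm(l))
w=atz(s,px((270,478),6,170,125),22)[:2];l=Q.T@(w-o)-[-61,-140];print(w,np.arctan2(-l[0],l[1]),np.linalg.norm(l))
```

```text
[450.54747821 -47.5244787 ] 0.9345448284665715 84.63546703694708
[444.83810441 -48.19943471] 0.9860091547693828 88.27765812209762
```

Emit:
{"method": "drive_tool", "body": {"motion": [[0.003, 0, 0.0045, 0, 0, 0, -1], [0.006, 0, 0.0095, 0, 0, 0, -1], [0.0085, 0, 0.0145, 0, 0, 0, -1], [0.0105, 0, 0.02, 0, 0, 0, -1]]}}

```text
time_s: 16.4
position: [427.0, -66.0, 77.2]
eef_rot: [-0.105, -2.155, 2.147]
force: [-10.6, 9.7, 10.8]
gripper_width: 14.5
```

```bash
python3 - <<'E'
from m import *
import g; g.show()
d=snap("b17");s=d["scene"]
crop(s,170,125,270,225,6,"pics/b17.png")
E
python3 legarc.py -1 1.25 1.85 10 0
```

```text
t 16.4 p [427.  -66.   77.2] jawyaw -96.7 w 14.5 F [-10.6   9.7  10.8] q [ 0.49  0.06 -0.44  2.1   0.03  1.   -1.66]
t 16.5 p [426.5 -66.8  77.2] jawyaw -96.8 w 14.0 F [-9.8  8.6 11. ] q [ 0.49  0.06 -0.44  2.1   0.03  1.   -1.66]
meas angle 1.270226141070389 r 93.01774276850219
[0.0015, 0.0, 0.0045] 0.0 [424. -71.] 1.31
[0.0028, 0.0, 0.0092] 0.0 [423. -76.] 1.37
[0.0038, 0.0001, 0.0139] 0.0 [421. -80.] 1.43
[0.0045, 0.0001, 0.0186] 0.0 [420. -85.] 1.49
[0.005, 0.0001, 0.0234] 0.0 [419. -89.] 1.55
[0.0051, 0.0001, 0.0282] 0.0 [418. -94.] 1.61
[0.0049, 0.0, 0.033] 0.0 [418. -99.] 1.67
[0.0045, 0.0, 0.0378] 0.0 [ 418. -104.] 1.73
[0.0038, -0.0, 0.0425] 0.0 [ 418. -109.] 1.79
[0.0028, -0.0, 0.0472] 0.0 [ 418. -113.] 1.85
```

View pics/b17.png

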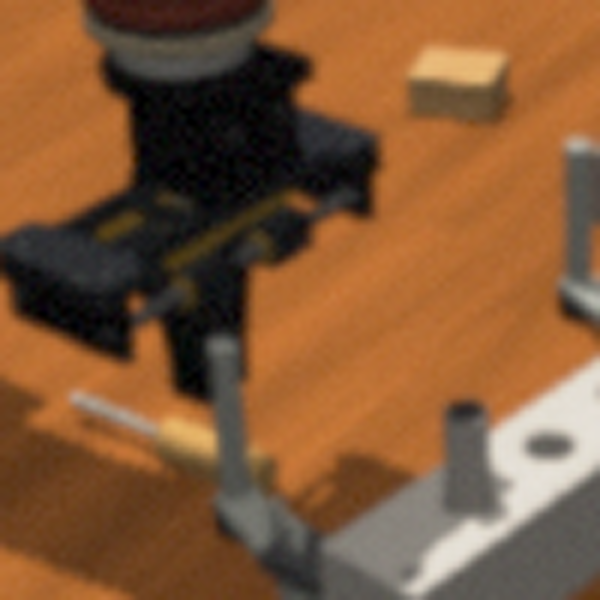

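Emit:
{"method": "drive_tool", "body": {"motion": [[-0.002, 0, 0.004, 0, 0, 0, -1], [-0.003, 0, 0.009, 0, 0, 0, -1], [-0.003, 0, 0.014, 0, 0, 0, -1], [-0.003, 0, 0.0186, 0, 0, 0, -1], [-0.003, 0, 0.0234, 0, 0, 0, -1], [-0.003, 0, 0.028, 0, 0, 0, -1]]}}

```text
time_s: 17.1
position: [420.1, -94.7, 76.6]
eef_rot: [-0.094, -2.148, 2.141]
force: [-21.4, 3.8, 21.6]
gripper_width: 15.4
```

```bash
python3 - <<'E'
from m import *
import g; g.show()
d=snap("b18");s=d["scene"]
crop(s,170,125,270,225,6,"pics/b18.png")
E
python3 legarc.py -1 1.55 1.87 8 0
```

```text
t 17.1 p [420.1 -94.7  76.6] jawyaw -96.8 w 15.4 F [-21.4   3.8  21.6] q [ 0.52  0.07 -0.41  2.1   0.03  1.01 -1.6 ]
t 17.2 p [420.1 -95.6  76.6] jawyaw -96.9 w 15.3 F [-22.8   2.7  22. ] q [ 0.52  0.07 -0.41  2.1   0.03  1.01 -1.6 ]
meas angle 1.5926042687650388 r 90.63755726496929
[0.0001, 0.0, 0.0032] 0.0 [420. -99.] 1.59
[0.0001, 0.0, 0.0064] 0.0 [ 419. -102.] 1.63
[-0.0, -0.0, 0.0096] 0.0 [ 419. -105.] 1.67
[-0.0003, -0.0, 0.0128] 0.0 [ 419. -108.] 1.71
[-0.0007, -0.0, 0.016] 0.0 [ 419. -112.] 1.75
[-0.0012, -0.0, 0.0191] 0.0 [ 419. -115.] 1.79
[-0.0019, -0.0001, 0.0222] 0.0 [ 419. -118.] 1.83
[-0.0026, -0.0001, 0.0254] 0.0 [ 420. -121.] 1.87
```

View pics/b18.png

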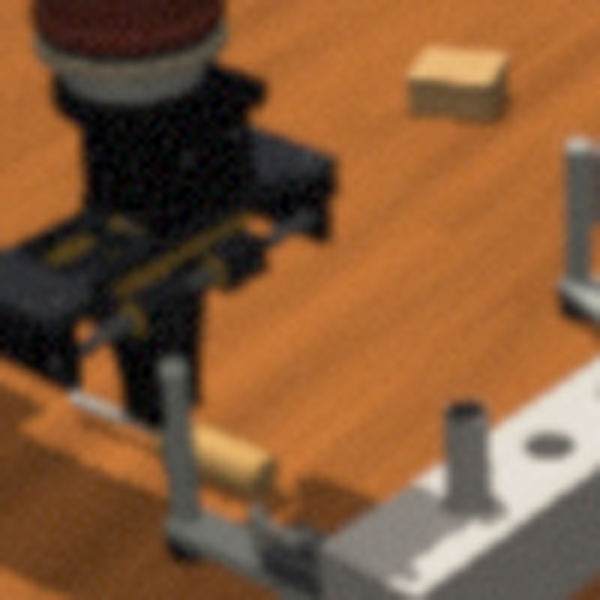

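Emit:
{"method": "drive_tool", "body": {"motion": [[0, 0, 0, 0, 0, 0, 1], [0, 0, 0, 0, 0, 0, 1], [0, 0, 0, 0, 0, 0, 1], [0, 0, 0, 0, 0, 0, 1], [0, 0, 0, 0, 0, 0, 1], [0, 0, 0, 0, 0, 0, 1], [0, 0, 0, 0, 0, 0, 1]]}}

```text
time_s: 17.9
position: [420.2, -95.6, 76.6]
eef_rot: [-0.095, -2.147, 2.141]
force: [0.2, -0.8, 0.1]
gripper_width: 63.3
```

Run:
```python
from m import *
import g; g.show()
d=snap("b19");s=d["scene"]
crop(s,170,125,270,225,6,"pics/b19.png")
```

```text
t 17.9 p [420.2 -95.6  76.6] jawyaw -96.9 w 63.3 F [ 0.2 -0.8  0.1] q [ 0.52  0.07 -0.41  2.1   0.03  1.01 -1.6 ]
```

View pics/b19.png

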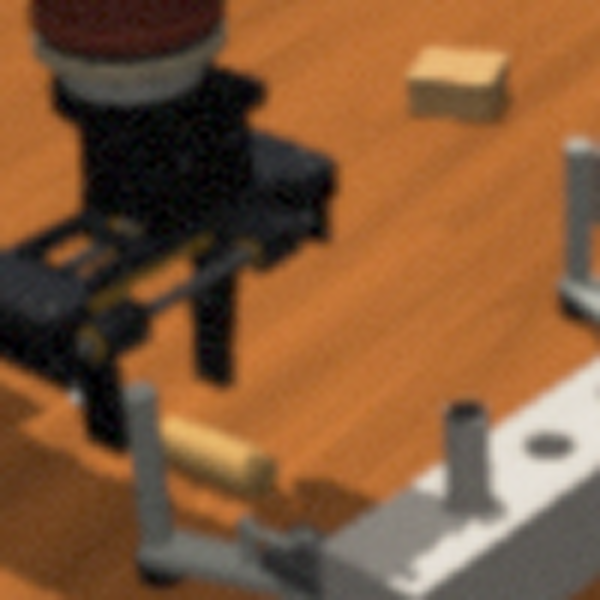

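Emit:
{"method": "drive_tool", "body": {"motion": [[0, 0, 0, 0, 0, 0, 1], [0, 0, 0, 0, 0, 0, 1], [0, 0, 0, 0, 0, 0, 1], [0, 0, 0, 0, 0, 0, 1], [0, -0.03, 0, 0, 0, 0, 1], [0, -0.06, 0, 0, 0, 0, 1], [0, -0.1, 0, 0, 0, 0, 1], [0, -0.14, 0, 0, 0, 0, 1], [0, -0.14, 0, 0, 0, 0, 1]]}}

```text
time_s: 18.9
position: [427.3, -96.5, 221.6]
eef_rot: [-0.104, -2.149, 2.147]
force: [0.1, 0.4, -0.3]
gripper_width: 87.0
```

Run:
```python
from m import *
import g; g.show()
d=snap("b20");s=d["scene"]
crop(s,170,125,310,225,5,"pics/b20.png")
```

```text
t 18.9 p [427.3 -96.5 221.6] jawyaw -96.9 w 87.0 F [ 0.1  0.4 -0.3] q [ 0.54 -0.07 -0.4   1.91 -0.03  1.32 -1.54]
```

View pics/b20.png

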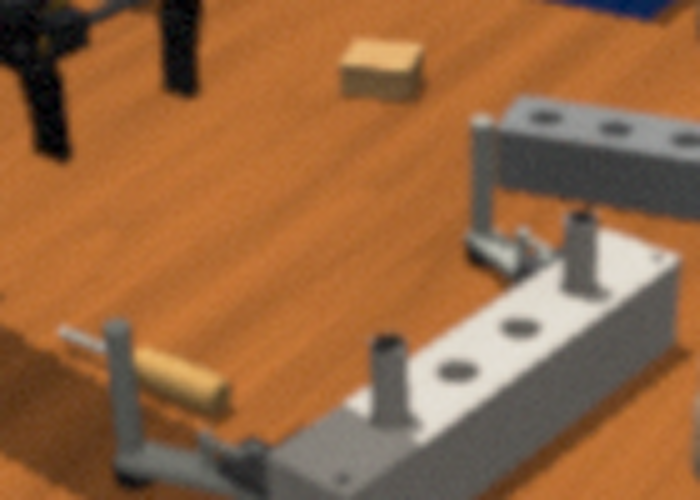

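View pics/b20_top.png

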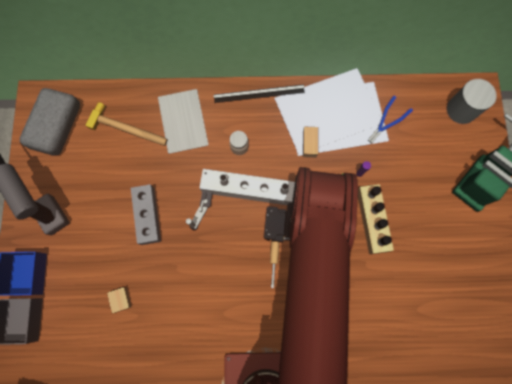

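Run:
```python
from m import *
d=load("b20");s=d["scene"]; t=d["top"]
w=atz(s,px((117,324),5,170,125),110)[:2]; o=np.array([592.05,20.94]);Q=np.array([[.9877,.1561],[-.1561,.9877]])
l=Q.T@(w-o)-[-61,-140]; print(w,np.arctan2(-l[0],l[1]),np.linalg.norm(l))
w=atz(s,px((482,120),5,170,125),110)[:2];l=Q.T@(w-o)-[-61,140];print(w,np.arctan2(-l[0],-l[1]),np.linalg.norm(l))
crop(t,250,200,310,300,7,"pics/b21.png"); crop(s,170,180,230,215,12,"pics/b22.png")
```

```text
[ 428.58383606 -118.92341724] 1.8631083405861069 82.10576153771406
[484.01313254 206.31344798] 1.908701285360147 79.11888188021013
```

View pics/b21.png

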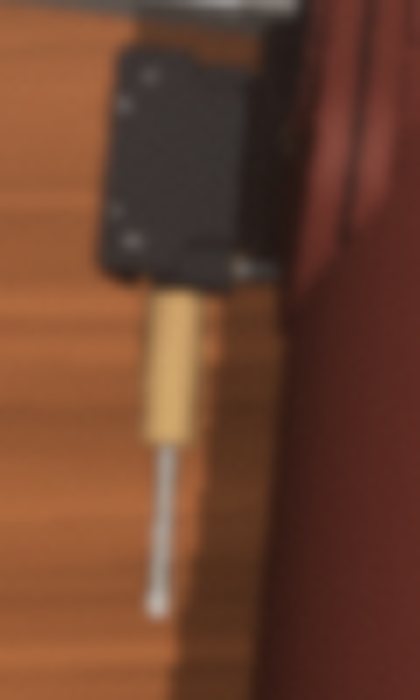

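View pics/b22.png

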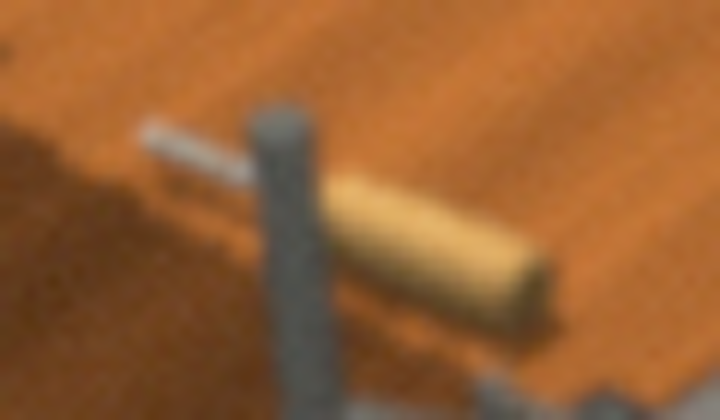

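```bash
python3 g.py 401 -36.4 150 -3.3 401 -36.4 12 -3.3
```

```text
t 19.0 p [425.  -96.2 217. ] jawyaw -96.9 w 86.8 F [ 0.3  0.3 -0.8] q [ 0.54 -0.06 -0.4   1.91 -0.03  1.32 -1.54]
[401.0, -36.4, 150.0, -3.3] [ 0.0289  0.0679 -0.0565] [  1.4 -93.6   1.3]
[401.0, -36.4, 12.0, -3.3] [ 0.0247  0.2059 -0.0565] [  1.4 -93.6   1.3]
```

Emit:
{"method": "drive_tool", "body": {"motion": [[0.003, 0, -0.006, 0, -8.5, 0, 1], [0.006, 0, -0.012, 0, -17, 0, 1], [0.009, 0, -0.018, 0, -25.5, 0, 1], [0.012, 0, -0.025, 0, -34, 0, 1], [0.015, 0.005, -0.032, 0, -42.5, 0, 1], [0.018, 0.01, -0.038, 0, -51, 0, 1], [0.02, 0.02, -0.044, 0, -59.5, 0, 1], [0.022, 0.03, -0.05, 0, -68, 0, 1], [0.025, 0.04, -0.056, 0, -76.5, 0, 1], [0.028, 0.05, -0.056, 1, -85, 1, 1], [0.028, 0.06, -0.056, 1.4, -93.6, 1.3, 1], [0.028, 0.068, -0.056, 1.4, -93.6, 1.3, 1]]}}

```text
time_s: 20.2
position: [400.5, -36.9, 148.0]
eef_rot: [-1.185, 1.252, -1.248]
force: [0.4, -0.2, 0.7]
gripper_width: 87.3
```

```bash
python3 g.py 401 -36.4 60 -3.3 401 -36.4 12 -3.3
```

```text
t 20.2 p [400.5 -36.9 148. ] jawyaw -3.1 w 87.3 F [ 0.4 -0.2  0.7] q [ 0.4  -0.11 -0.39  2.1  -0.04  1.15 -0.02]
[401.0, -36.4, 60.0, -3.3] [-0.0006  0.088   0.0008] [ 0.2  0.2 -0. ]
[401.0, -36.4, 12.0, -3.3] [-0.0006  0.136   0.0009] [ 0.2  0.2 -0. ]
```

Emit:
{"method": "drive_tool", "body": {"motion": [[0, 0.03, 0.001, 0, 0, 0, 1], [0, 0.06, 0.001, 0, 0, 0, 1], [0, 0.09, 0.001, 0, 0, 0, 1], [0, 0.108, 0.001, 0, 0, 0, 1], [0, 0.108, 0.001, 0, 0, 0, 1]]}}

```text
time_s: 20.7
position: [398.5, -36.7, 37.1]
eef_rot: [-1.187, 1.26, -1.247]
force: [-0.0, 0.7, 0.4]
gripper_width: 86.8
```

```bash
python3 g.py 401 -36.4 12 -3.3
python3 - <<'E'
from m import *
d=snap("b23");s=d["scene"]; t=d["top"]
crop(s,150,140,250,220,7,"pics/b23.png"); crop(t,240,190,320,300,6,"pics/b24.png")
E
```

```text
t 20.7 p [398.5 -36.7  37.1] jawyaw -3.4 w 86.8 F [-0.   0.7  0.4] q [ 0.39  0.05 -0.41  2.22  0.02  0.89 -0.09]
[401.0, -36.4, 12.0, -3.3] [-0.0004  0.0251  0.0027] [ 0.5 -0.1 -0.1]
```

View pics/b23.png

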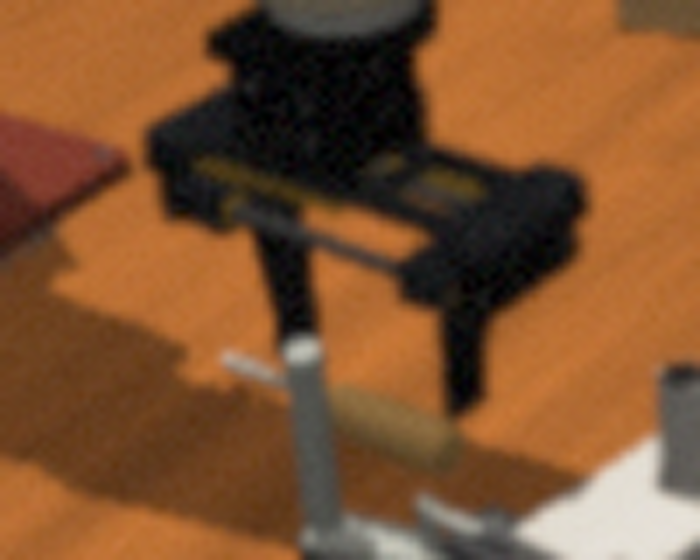

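View pics/b24.png

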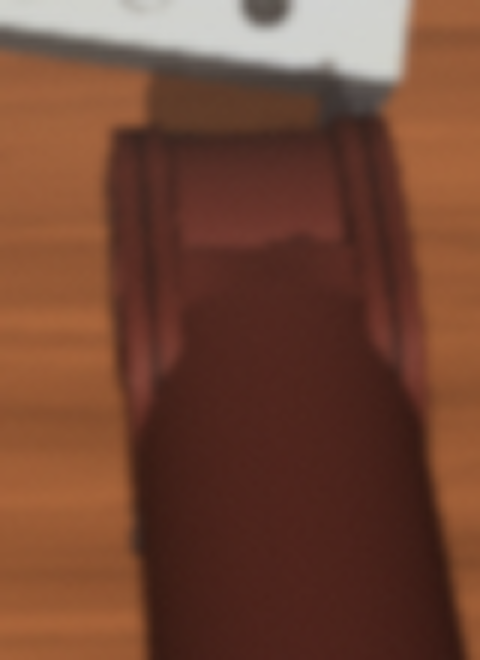

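Run:
```python
from m import *
d=load("b23");s=d["scene"]
for z in (20,30,40,45,50): print(z,((proj(s,[[449,-39-9,z],[449,-39+9,z],[436,-38,10],[436,-38,20]])-[150,140]+.5)*7).round().tolist())
```

```text
20 [[464.0, 459.0], [488.0, 439.0], [455.0, 459.0], [453.0, 440.0]]
30 [[462.0, 440.0], [486.0, 420.0], [455.0, 459.0], [453.0, 440.0]]
40 [[461.0, 421.0], [484.0, 401.0], [455.0, 459.0], [453.0, 440.0]]
45 [[460.0, 412.0], [484.0, 392.0], [455.0, 459.0], [453.0, 440.0]]
50 [[459.0, 402.0], [483.0, 382.0], [455.0, 459.0], [453.0, 440.0]]
```

Emit:
{"method": "drive_tool", "body": {"motion": [[0, 0.009, 0.001, 0, 0, 0, 1], [0, 0.018, 0.001, 0, 0, 0, 1], [0, 0.0265, 0.001, 0, 0, 0, 1], [0, 0.0275, 0.001, 0, 0, 0, 1], [0, 0.0275, 0.001, 0, 0, 0, -1], [0, 0.0275, 0.001, 0, 0, 0, -1], [0, 0.0275, 0.001, 0, 0, 0, -1], [0, 0.0275, 0.001, 0, 0, 0, -1], [0, 0.0275, 0.001, 0, 0, 0, -1]], "newtons": 6}}

```text
time_s: 21.7
position: [401.9, -36.9, 12.6]
eef_rot: [-1.184, 1.255, -1.249]
force: [-0.8, -0.6, 1.5]
gripper_width: 69.2
```

```bash
python3 g.py 401 -36.4 12 -3.3
python3 - <<'E'
from m import *
d=snap("b25");s=d["scene"]; t=d["top"]
crop(s,150,140,250,220,7,"pics/b25.png")
E
```

```text
t 21.7 p [401.9 -36.9  12.6] jawyaw -3.3 w 69.2 F [-0.8 -0.6  1.5] q [ 0.38  0.1  -0.41  2.23  0.05  0.83 -0.12]
[401.0, -36.4, 12.0, -3.3] [-0.0004  0.0006 -0.0009] [ 0.2  0.  -0. ]
```

View pics/b25.png

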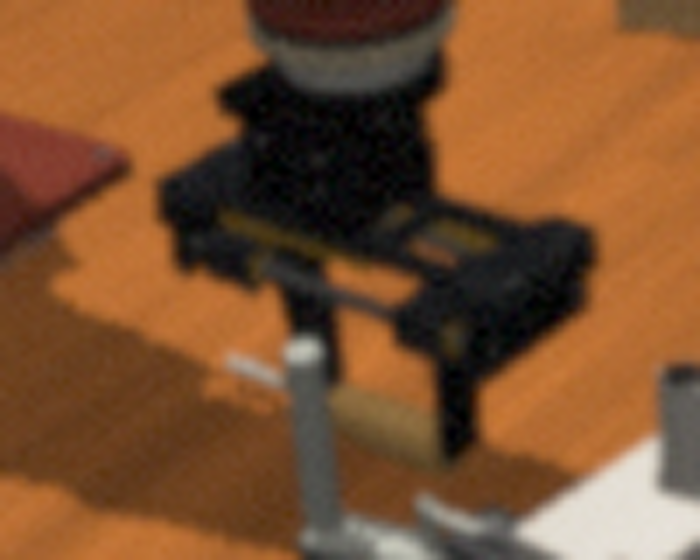

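Emit:
{"method": "drive_tool", "body": {"motion": [[0, 0, 0, 0, 0, 0, -1], [0, 0, 0, 0, 0, 0, -1], [0.003, 0, 0.004, 0, 0, 0, -1], [0.006, 0, 0.008, 0, 0, 0, -1], [0.009, 0, 0.012, 0, 0, 0, -1], [0.0124, 0, 0.0156, 0, 0, 0, -1], [0.0124, 0, 0.0156, 0, 0, 0, -1]], "newtons": 12}}

```text
time_s: 22.5
position: [417.5, -50.7, 12.6]
eef_rot: [-1.183, 1.255, -1.25]
force: [0.7, -0.6, 2.1]
gripper_width: 69.1
```

Emit:
{"method": "drive_tool", "body": {"motion": [[0, 0, 0, 0, 0, 0, 1], [0, 0, 0, 0, 0, 0, 1], [0, 0, 0, 0, 0, 0, 1], [0, 0, 0, 0, 0, 0, 1], [0, -0.04, 0, 0, 0, 0, 1], [0, -0.08, 0, 0, 0, 0, 1], [0, -0.12, 0, 0, 0, 0, 1], [0, -0.16, 0, 0, 0, 0, 1], [0, -0.205, 0, 0, 0, 0, 1], [0, -0.205, 0, 0, 0, 0, 1]]}}

```text
time_s: 23.5
position: [421.1, -50.9, 223.4]
eef_rot: [-1.178, 1.247, -1.255]
force: [0.9, 0.7, 0.3]
gripper_width: 86.7
```

Run:
```python
from m import *
import g;g.show()
d=snap("b26");s=d["scene"]; t=d["top"]
crop(s,170,150,260,220,8,"pics/b26.png")
```

```text
t 23.5 p [421.1 -50.9 223.4] jawyaw -3.3 w 86.7 F [0.9 0.7 0.3] q [ 0.43 -0.13 -0.38  1.95 -0.05  1.3   0.01]
```

View pics/b26.png

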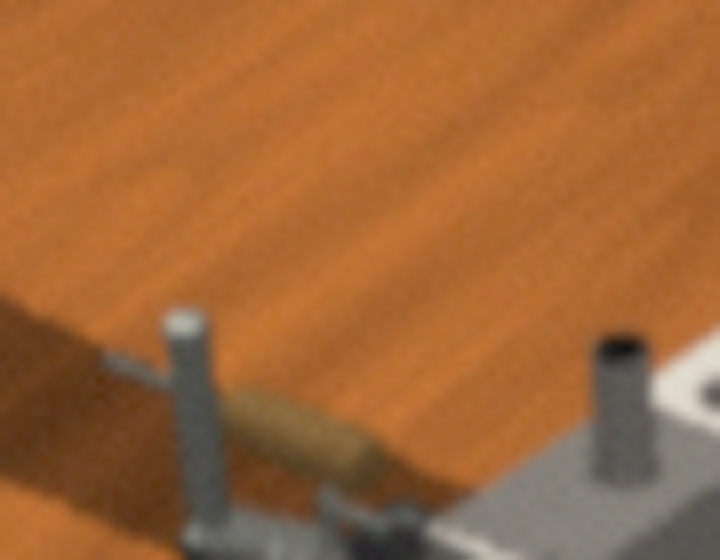

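```bash
python3 g.py 606.6 109.5 200 -9 606.6 109.5 78.5 -9
```

```text
t 23.6 p [418.7 -50.9 218.5] jawyaw -3.3 w 87.3 F [ 0.   0.  -0.4] q [ 0.43 -0.12 -0.38  1.96 -0.05  1.3   0.01]
[606.6, 109.5, 200.0, -9.0] [-0.171   0.0182  0.1783] [0.1 5.7 0. ]
[606.6, 109.5, 78.5, -9.0] [-0.171   0.1397  0.1784] [0.1 5.7 0. ]
```

Emit:
{"method": "drive_tool", "body": {"motion": [[-0.03, 0, 0.03, 0, 1, 0, 0], [-0.06, 0, 0.06, 0, 2, 0, 0], [-0.09, 0, 0.09, 0, 3, 0, 0], [-0.12, 0, 0.12, 0, 4, 0, 0], [-0.15, 0, 0.15, 0, 5, 0, 0], [-0.171, 0.018, 0.178, 0, 5.7, 0, 0], [-0.171, 0.018, 0.178, 0, 5.7, 0, 0], [-0.171, 0.018, 0.178, 0, 5.7, 0, 0]]}}

```text
time_s: 24.4
position: [605.2, 109.9, 197.6]
eef_rot: [-1.136, 1.327, -1.321]
force: [-0.2, -0.3, 0.2]
gripper_width: 44.0
```

```bash
python3 g.py 606.6 109.5 78.5 -9
python3 - <<'E'
from m import *
d=snap("c1");s=d["scene"]
crop(s,230,110,310,200,6,"pics/d1.png")
E
```

```text
t 24.4 p [605.2 109.9 197.6] jawyaw -8.9 w 44.0 F [-0.2 -0.3  0.2] q [ 0.17  0.33 -0.53  1.55  0.17  1.31 -0.53]
[606.6, 109.5, 78.5, -9.0] [1.000e-04 1.191e-01 2.100e-03] [0.3 0.1 0. ]
```

View pics/d1.png

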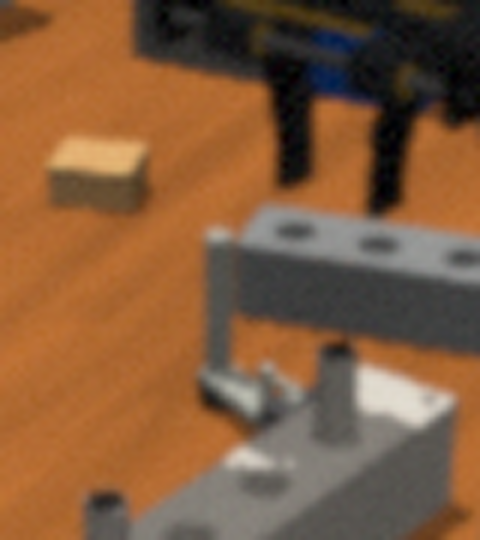

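Emit:
{"method": "drive_tool", "body": {"motion": [[0, 0.035, 0.002, 0, 0, 0, 0], [0, 0.07, 0.002, 0, 0, 0, 0], [0, 0.1, 0.002, 0, 0, 0, 0], [0, 0.119, 0.002, 0, 0, 0, 0], [0, 0.119, 0.002, 0, 0, 0, 0], [0, 0.119, 0.002, 0, 0, 0, -1], [0, 0.119, 0.002, 0, 0, 0, -1], [0, 0.119, 0.002, 0, 0, 0, -1], [0, 0.119, 0.002, 0, 0, 0, -1], [0, 0.119, 0.002, 0, 0, 0, -1], [0, 0.119, 0.002, 0, 0, 0, -1]], "newtons": 15}}

```text
time_s: 25.6
position: [608.0, 108.7, 82.0]
eef_rot: [-1.131, 1.325, -1.324]
force: [-0.9, 0.1, 6.2]
gripper_width: 21.6
```

```bash
python3 g.py
```

```text
t 25.6 p [608.  108.7  82. ] jawyaw -9.0 w 21.6 F [-0.9  0.1  6.2] q [ 0.16  0.42 -0.51  1.68  0.23  1.1  -0.58]
```

Emit:
{"method": "drive_tool", "body": {"motion": [[0, -0.03, 0, 0, 0, 0, -1], [0, -0.06, 0, 0, 0, 0, -1], [0, -0.09, 0, 0, 0, 0, -1], [0, -0.115, 0, 0, 0, 0, -1], [0, -0.115, 0, 0, 0, 0, -1]]}}

```text
time_s: 26.1
position: [609.8, 109.5, 201.1]
eef_rot: [-1.126, 1.321, -1.326]
force: [-0.8, -0.2, 0.1]
gripper_width: 21.5
```

```bash
python3 g.py
python3 - <<'E'
from m import *
d=snap("c2");s=d["scene"];t=d["top"]
crop(s,230,100,330,190,7,"pics/d2.png");crop(t,120,175,170,250,7,"pics/d3.png")
E
```

```text
t 26.1 p [609.8 109.5 201.1] jawyaw -9.0 w 21.5 F [-0.8 -0.2  0.1] q [ 0.18  0.33 -0.53  1.55  0.17  1.31 -0.53]
```

View pics/d2.png

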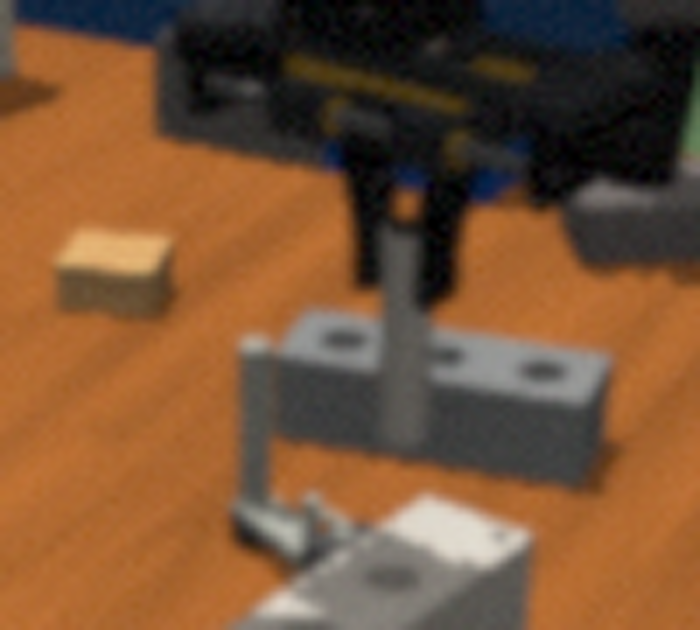

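View pics/d3.png

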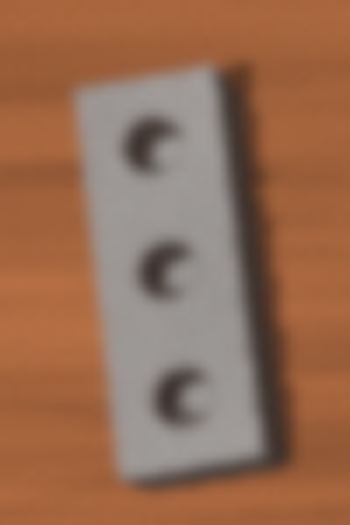

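```bash
python3 g.py 573.2 358.4 201 -9 573.2 358.4 140 -9
```

```text
t 26.2 p [608.2 108.8 197.3] jawyaw -9.0 w 21.4 F [-1.2 -0.7 -0.5] q [ 0.18  0.33 -0.53  1.55  0.17  1.31 -0.53]
[573.2, 358.4, 201.0, -9.0] [-0.241  -0.0038 -0.0738] [-0. -0.  0.]
[573.2, 358.4, 140.0, -9.0] [-0.241   0.0572 -0.0738] [-0. -0.  0.]
```

Emit:
{"method": "drive_tool", "body": {"motion": [[-0.035, 0, -0.01, 0, 0, 0, -1], [-0.07, 0, -0.02, 0, 0, 0, -1], [-0.11, 0, -0.033, 0, 0, 0, -1], [-0.15, 0, -0.046, 0, 0, 0, -1], [-0.19, 0, -0.058, 0, 0, 0, -1], [-0.225, 0, -0.069, 0, 0, 0, -1], [-0.241, 0.01, -0.0738, 0, 0, 0, -1], [-0.241, 0.03, -0.0738, 0, 0, 0, -1], [-0.241, 0.05, -0.0738, 0, 0, 0, -1], [-0.241, 0.057, -0.0738, 0, 0, 0, -1], [-0.241, 0.057, -0.0738, 0, 0, 0, -1], [-0.241, 0.057, -0.0738, 0, 0, 0, -1]]}}

```text
time_s: 27.4
position: [573.5, 358.0, 140.5]
eef_rot: [-1.13, 1.324, -1.325]
force: [-0.1, 0.5, 0.8]
gripper_width: 21.7
```

```bash
python3 g.py 573.2 358.4 140 -9 573.2 358.4 79 -9
python3 - <<'E'
from m import *
d=snap("c3");s=d["scene"];t=d["top"]
crop(s,250,80,340,180,7,"pics/d4.png");crop(t,110,165,190,255,7,"pics/d5.png")
E
```

```text
t 27.4 p [573.5 358.  140.5] jawyaw -9.1 w 21.7 F [-0.1  0.5  0.8] q [-0.2   0.5  -0.59  1.46  0.29  1.26 -0.98]
[573.2, 358.4, 140.0, -9.0] [-0.0004  0.0005 -0.0004] [-0.  -0.1  0. ]
[573.2, 358.4, 79.0, -9.0] [-0.0004  0.0615 -0.0004] [-0.  -0.1  0. ]
```

View pics/d4.png

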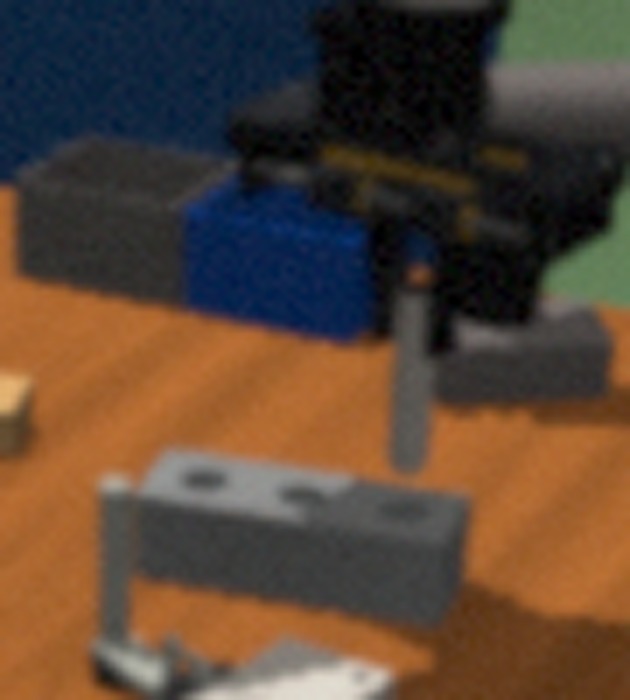

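View pics/d5.png

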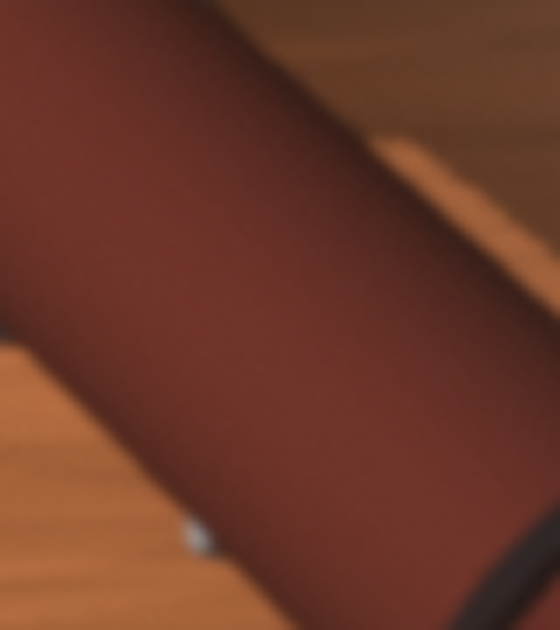

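Run:
```python
from m import *
d=load("c3");s=d["scene"]
for z in (50,73.5,75.5,80,173,178): print(z,((proj(s,[[572.4,358.9,z]])-[250,80]+.5)*7).round().tolist())
```

```text
50 [[404.0, 510.0]]
73.5 [[406.0, 469.0]]
75.5 [[406.0, 466.0]]
80 [[407.0, 458.0]]
173 [[417.0, 290.0]]
178 [[417.0, 281.0]]
```

Emit:
{"method": "drive_tool", "body": {"motion": [[0, 0.015, 0, 0, 0, 0, -1], [0, 0.03, 0, 0, 0, 0, -1], [0, 0.04, 0, 0, 0, 0, -1], [0, 0.05, 0, 0, 0, 0, -1], [0, 0.057, 0, 0, 0, 0, -1], [0, 0.0605, 0, 0, 0, 0, -1], [0, 0.0605, 0, 0, 0, 0, -1]]}}

```text
time_s: 28.2
position: [573.7, 358.4, 80.2]
eef_rot: [-1.129, 1.324, -1.325]
force: [0.3, 0.4, 0.5]
gripper_width: 21.2
```

```bash
python3 g.py 573.2 358.4 79 -9
python3 - <<'E'
from m import *
d=snap("c4");s=d["scene"];t=d["top"]
crop(s,250,80,340,180,7,"pics/d6.png")
E
```

```text
t 28.2 p [573.7 358.4  80.2] jawyaw -9.1 w 21.2 F [0.3 0.4 0.5] q [-0.21  0.55 -0.58  1.52  0.32  1.16 -1.  ]
[573.2, 358.4, 79.0, -9.0] [ 0.0001  0.0012 -0.0005] [-0.1 -0.1 -0. ]
```

View pics/d6.png

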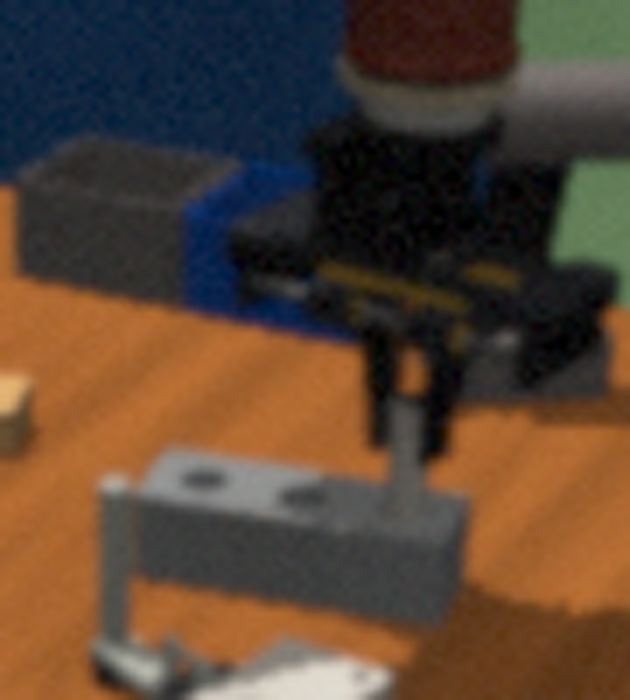

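Emit:
{"method": "drive_tool", "body": {"motion": [[0, 0.002, 0, 0, 0, 0, -1], [0, 0.003, 0, 0, 0, 0, -1], [0, 0.003, 0, 0, 0, 0, 0], [0, 0.003, 0, 0, 0, 0, 0], [0, 0.003, 0, 0, 0, 0, 0], [0, 0.003, 0, 0, 0, 0, 0], [0, -0.03, 0, 0, 0, 0, 0], [0, -0.06, 0, 0, 0, 0, 0], [0, -0.09, 0, 0, 0, 0, 0], [0, -0.12, 0, 0, 0, 0, 0], [0, -0.12, 0, 0, 0, 0, 0]]}}

```text
time_s: 29.4
position: [575.2, 360.1, 206.0]
eef_rot: [-1.121, 1.322, -1.324]
force: [0.6, -0.2, -0.8]
gripper_width: 43.8
```

```bash
python3 g.py 577.5 -67.3 201 -9
python3 - <<'E'
from m import *
d=snap("c5");s=d["scene"]
c=d["scene"]
crop(s,250,80,340,180,7,"pics/d7.png")
for z in (50,112): print(z,((proj(s,[[572.4,358.9,z]])-[250,80]+.5)*7).round().tolist())
E
```

```text
t 29.4 p [575.2 360.1 206. ] jawyaw -9.1 w 43.8 F [ 0.6 -0.2 -0.8] q [-0.2   0.46 -0.6   1.39  0.26  1.37 -0.96]
[577.5, -67.3, 201.0, -9.0] [0.4217 0.0032 0.0696] [-0.4 -0.1 -0.3]
50 [[404.0, 510.0]]
112 [[410.0, 401.0]]
```

View pics/d7.png

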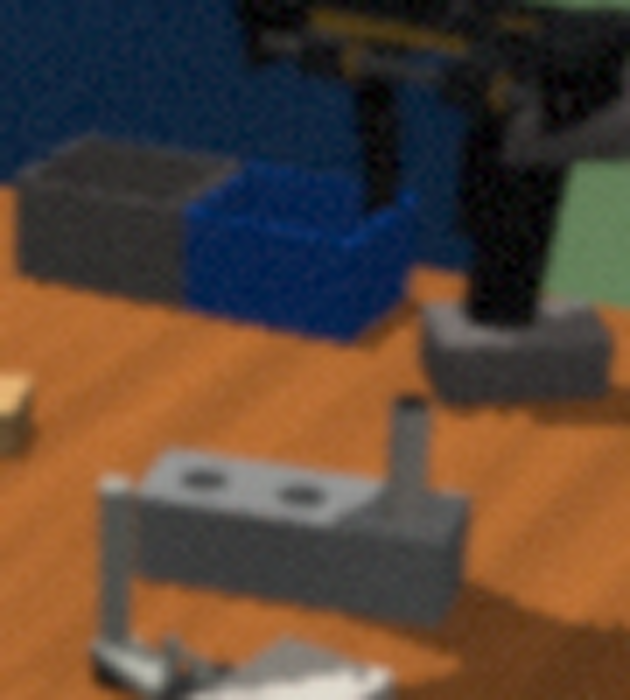

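Emit:
{"method": "drive_tool", "body": {"motion": [[0.043, 0, 0.007, 0, 0, 0, 0], [0.086, 0, 0.014, 0, 0, 0, 0], [0.13, 0, 0.021, 0, 0, 0, 0], [0.173, 0, 0.028, 0, 0, 0, 0], [0.216, 0, 0.035, 0, 0, 0, 0], [0.26, 0, 0.042, 0, 0, 0, 0], [0.303, 0, 0.049, 0, 0, 0, 0], [0.346, 0, 0.056, 0, 0, 0, 0], [0.39, 0, 0.064, 0, 0, 0, 0], [0.422, 0.004, 0.07, 0, 0, 0, 0], [0.422, 0.004, 0.07, 0, 0, 0, 0], [0.422, 0.004, 0.07, 0, 0, 0, 0]]}}

```text
time_s: 30.7
position: [575.8, -69.7, 195.5]
eef_rot: [-1.128, 1.327, -1.325]
force: [-0.4, 1.1, 0.7]
gripper_width: 43.6
```

```bash
python3 g.py 578 -68 80 -9
python3 - <<'E'
from m import *
d=snap("c6");s=d["scene"];t=d["top"]
crop(s,200,130,290,230,7,"pics/d8.png")
crop(t,120,160,320,260,4,"pics/d9.png")
E
```

```text
t 30.7 p [575.8 -69.7 195.5] jawyaw -9.2 w 43.6 F [-0.4  1.1  0.7] q [ 0.42  0.24 -0.44  1.65  0.1   1.27 -0.2 ]
[578.0, -68.0, 80.0, -9.0] [-0.0019  0.1155  0.0019] [-0.  -0.2 -0.1]
```

View pics/d8.png

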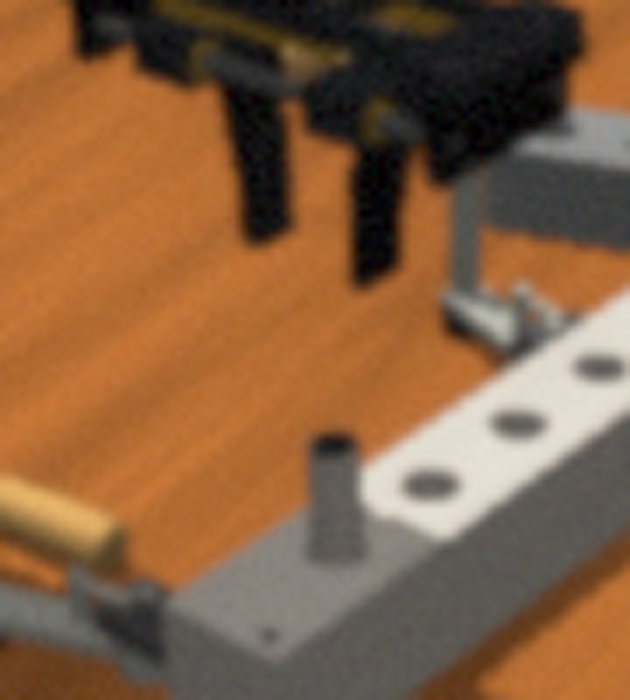

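View pics/d9.png

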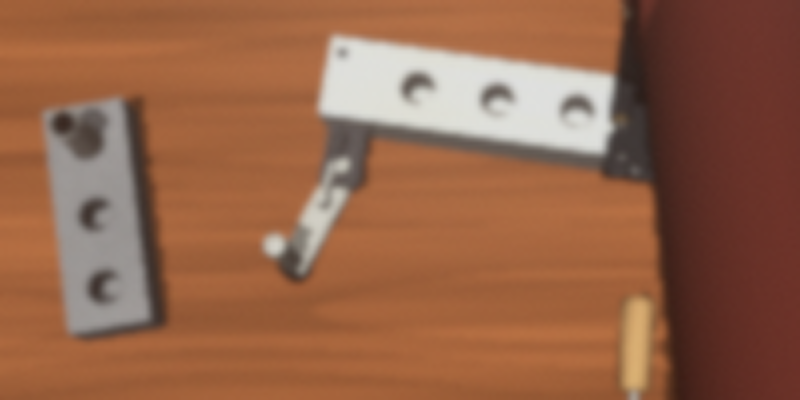

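Emit:
{"method": "drive_tool", "body": {"motion": [[-0.002, 0.035, 0.002, 0, 0, 0, 0], [-0.002, 0.07, 0.002, 0, 0, 0, 0], [-0.002, 0.1, 0.002, 0, 0, 0, 0], [-0.002, 0.115, 0.002, 0, 0, 0, 0], [-0.002, 0.115, 0.002, 0, 0, 0, 0], [-0.002, 0.115, 0.002, 0, 0, 0, -1], [-0.002, 0.115, 0.002, 0, 0, 0, -1], [-0.002, 0.115, 0.002, 0, 0, 0, -1], [-0.002, 0.115, 0.002, 0, 0, 0, -1], [-0.002, 0.115, 0.002, 0, 0, 0, -1], [-0.002, 0.115, 0.002, 0, 0, 0, -1]]}}

```text
time_s: 31.9
position: [579.4, -65.7, 82.4]
eef_rot: [-1.127, 1.322, -1.324]
force: [-1.8, 0.3, 5.1]
gripper_width: 21.2
```

```bash
python3 g.py
```

```text
t 31.9 p [579.4 -65.7  82.4] jawyaw -9.0 w 21.2 F [-1.8  0.3  5.1] q [ 0.4   0.34 -0.43  1.77  0.16  1.06 -0.25]
```

Emit:
{"method": "drive_tool", "body": {"motion": [[0, -0.03, 0, 0, 0, 0, -1], [0, -0.06, 0, 0, 0, 0, -1], [0, -0.09, 0, 0, 0, 0, -1], [0, -0.12, 0, 0, 0, 0, -1], [0, -0.12, 0, 0, 0, 0, -1]]}}

```text
time_s: 32.4
position: [581.2, -66.0, 207.1]
eef_rot: [-1.122, 1.317, -1.327]
force: [0.0, 0.8, -0.5]
gripper_width: 21.2
```

```bash
python3 g.py 464.4 340.9 200 -9
```

```text
t 32.4 p [581.2 -66.  207.1] jawyaw -9.0 w 21.2 F [ 0.   0.8 -0.5] q [ 0.42  0.23 -0.45  1.63  0.1   1.29 -0.2 ]
[464.4, 340.9, 200.0, -9.0] [-0.3836  0.0062 -0.179 ] [-0.6  0.  -0.1]
```

Emit:
{"method": "drive_tool", "body": {"motion": [[-0.04, 0, -0.018, 0, 0, 0, -1], [-0.08, 0, -0.037, 0, 0, 0, -1], [-0.12, 0, -0.056, 0, 0, 0, -1], [-0.16, 0, -0.074, 0, 0, 0, -1], [-0.2, 0, -0.093, 0, 0, 0, -1], [-0.24, 0, -0.112, 0, 0, 0, -1], [-0.28, 0, -0.13, 0, 0, 0, -1], [-0.32, 0, -0.149, 0, 0, 0, -1], [-0.36, 0, -0.168, 0, 0, 0, -1], [-0.385, 0.006, -0.179, -0.6, 0, 0, -1], [-0.385, 0.006, -0.179, -0.6, 0, 0, -1], [-0.385, 0.006, -0.179, -0.6, 0, 0, -1]]}}

```text
time_s: 33.6
position: [464.2, 342.2, 199.4]
eef_rot: [-1.131, 1.324, -1.321]
force: [0.1, -0.5, -0.2]
gripper_width: 21.6
```

```bash
python3 g.py 464.8 342.6 140 -9
python3 - <<'E'
from m import *
d=snap("c7");s=d["scene"]
crop(s,250,100,340,180,8,"pics/d10.png")
print(((proj(s,[[463.6,341.4,50],[517.9,350.5,50],[572.4,358.9,112]])-[250,100]+.5)*8).round().tolist())
E
```

```text
t 33.6 p [464.2 342.2 199.4] jawyaw -8.9 w 21.6 F [ 0.1 -0.5 -0.2] q [-0.1   0.27 -0.72  1.64  0.18  1.29 -1.01]
[464.8, 342.6, 140.0, -9.0] [-0.0004  0.0594  0.0006] [ 0.1  0.1 -0.1]
[[234.0, 387.0], [346.0, 404.0], [469.0, 299.0]]
```

View pics/d10.png

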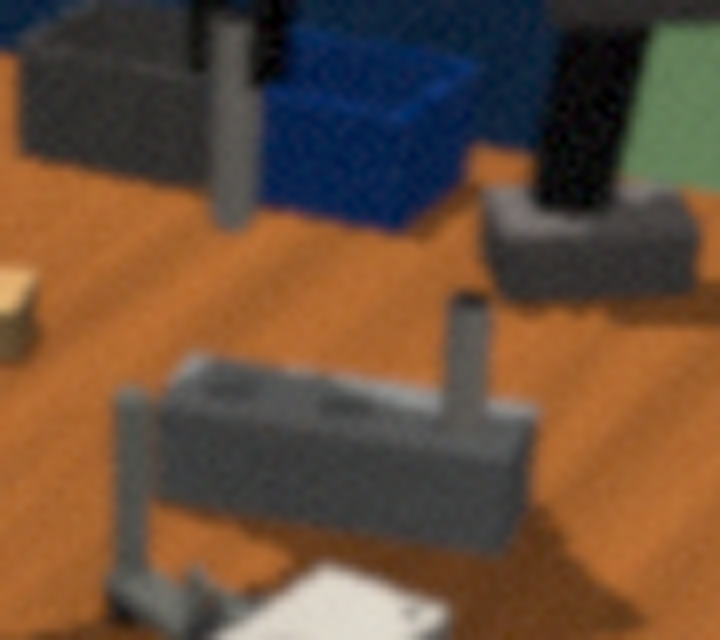

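Emit:
{"method": "drive_tool", "body": {"motion": [[0, 0.025, 0.0005, 0, 0, 0, -1], [0, 0.05, 0.0005, 0, 0, 0, -1], [0, 0.068, 0.0005, 0, 0, 0, -1], [0, 0.068, 0.0005, 0, 0, 0, -1]]}}

```text
time_s: 34.1
position: [465.5, 338.2, 129.6]
eef_rot: [-1.132, 1.328, -1.327]
force: [0.5, -1.2, 0.1]
gripper_width: 21.2
```

```bash
python3 g.py 464.8 342.6 79 -9
python3 - <<'E'
from m import *
d=snap("c8");s=d["scene"]
crop(s,260,120,310,170,13,"pics/d11.png")
print(((proj(s,[[463.6,341.4,50],[463.6,341.4,64],[463.6,341.4,164]])-[260,120]+.5)*13).round().tolist())
E
```

```text
t 34.1 p [465.5 338.2 129.6] jawyaw -9.2 w 21.2 F [ 0.5 -1.2  0.1] q [-0.12  0.33 -0.7   1.73  0.23  1.17 -1.05]
[464.8, 342.6, 79.0, -9.0] [-0.0044  0.0506 -0.0012] [ 0.2 -0.2  0.1]
[[249.0, 369.0], [250.0, 325.0], [255.0, -1.0]]
```

View pics/d11.png

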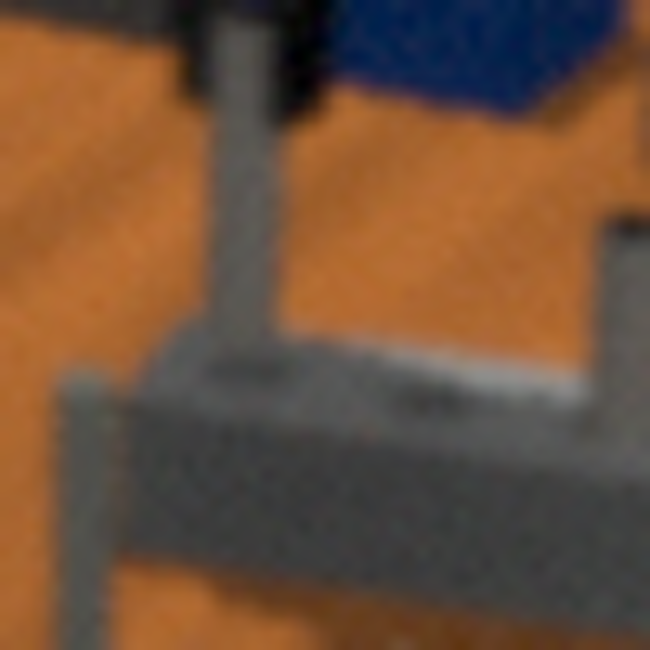

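Emit:
{"method": "drive_tool", "body": {"motion": [[-0.0044, 0, -0.001, 0, 0, 0, -1], [-0.0044, 0, -0.001, 0, 0, 0, -1], [-0.0044, 0, -0.001, 0, 0, 0, -1]]}}

```text
time_s: 34.5
position: [466.4, 344.9, 133.3]
eef_rot: [-1.127, 1.326, -1.325]
force: [0.8, -0.1, -0.5]
gripper_width: 21.6
```

```bash
python3 g.py 464.8 342.6 79 -9;python3 g.py
python3 - <<'E'
from m import *
d=snap("c9");s=d["scene"]
crop(s,260,120,310,170,13,"pics/d12.png")
E
python3 g.py
```

```text
t 34.5 p [466.4 344.9 133.3] jawyaw -9.2 w 21.6 F [ 0.8 -0.1 -0.5] q [-0.12  0.33 -0.71  1.72  0.23  1.17 -1.05]
[464.8, 342.6, 79.0, -9.0] [ 0.0027  0.0543 -0.0013] [-0.1 -0.2 -0.1]
t 34.5 p [466.4 344.9 133.3] jawyaw -9.2 w 21.6 F [ 0.8 -0.1 -0.5] q [-0.12  0.33 -0.71  1.72  0.23  1.17 -1.05]
t 34.6 p [466.3 344.6 132.8] jawyaw -9.2 w 21.7 F [-0.5 -0.1  0.1] q [-0.12  0.33 -0.71  1.72  0.23  1.17 -1.05]
```

View pics/d12.png

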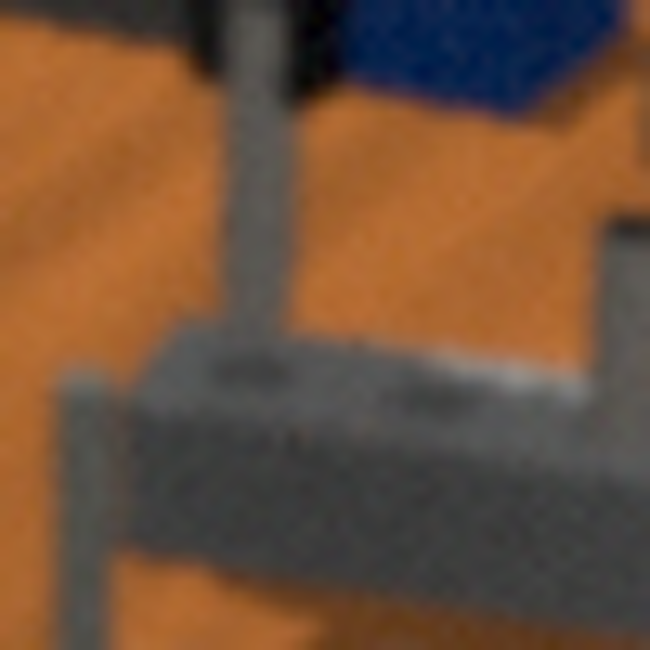

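Emit:
{"method": "drive_tool", "body": {"motion": [[0.0015, 0, -0.0005, 0, 0, 0, -1], [0.0028, 0, -0.001, 0, 0, 0, -1], [0.0028, 0, -0.001, 0, 0, 0, -1], [0.0028, 0, -0.001, 0, 0, 0, -1], [0.0028, 0, -0.001, 0, 0, 0, -1], [0.0028, 0, -0.001, 0, 0, 0, -1]]}}

```text
time_s: 35.2
position: [464.9, 342.0, 132.8]
eef_rot: [-1.128, 1.326, -1.325]
force: [-0.8, 0.3, 0.0]
gripper_width: 21.3
```

```bash
python3 - <<'E'
from m import *
d=snap("c10");s=d["scene"]
crop(s,260,120,310,170,13,"pics/d13.png")
E
python3 g.py 464.8 342 79 -9
```

```text
t 35.3 p [464.8 342.1 132.8] jawyaw -9.2 w 21.5 F [-0.1  0.5 -0.1] q [-0.12  0.33 -0.71  1.73  0.23  1.17 -1.05]
[464.8, 342.0, 79.0, -9.0] [ 0.0001  0.0538 -0.0001] [-0.  -0.2 -0.1]
```

View pics/d13.png

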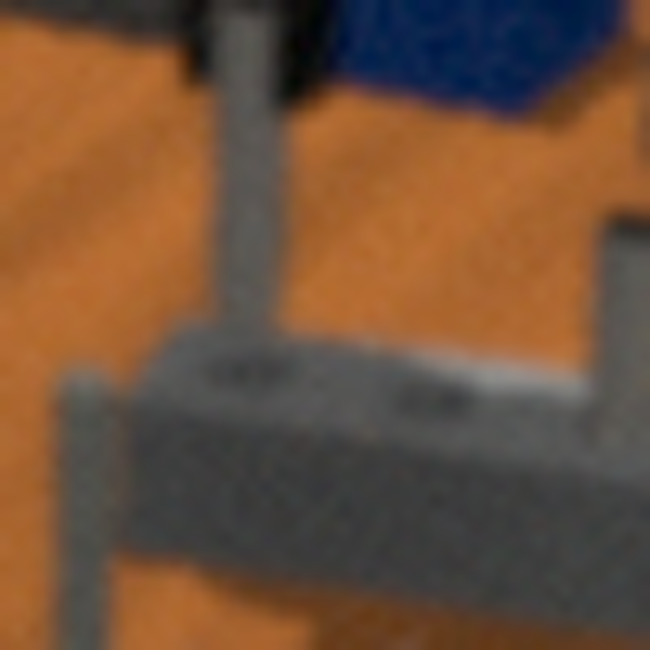

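Centered (tube at col 250, as the hole). Descend gently.

Emit:
{"method": "drive_tool", "body": {"motion": [[0, 0.008, 0, 0, 0, 0, -1], [0, 0.016, 0, 0, 0, 0, -1], [0, 0.024, 0, 0, 0, 0, -1], [0, 0.032, 0, 0, 0, 0, -1], [0, 0.04, 0, 0, 0, 0, -1], [0, 0.048, 0, 0, 0, 0, -1], [0, 0.053, 0, 0, 0, 0, -1], [0, 0.055, 0, 0, 0, 0, -1], [0, 0.055, 0, 0, 0, 0, -1]]}}

```text
time_s: 36.2
position: [465.0, 343.2, 78.8]
eef_rot: [-1.126, 1.326, -1.324]
force: [-2.5, -0.7, 8.0]
gripper_width: 21.7
```

```bash
python3 - <<'E'
from m import *
d=snap("c11");s=d["scene"]
crop(s,260,120,310,170,13,"pics/d14.png")
E
python3 g.py 464.8 342 79 -9
```

```text
t 36.3 p [465.  343.1  78.8] jawyaw -9.1 w 21.5 F [-2.6 -1.7  8.6] q [-0.14  0.38 -0.69  1.78  0.27  1.07 -1.09]
[464.8, 342.0, 79.0, -9.0] [ 0.0011 -0.0002  0.    ] [-0.1 -0.1 -0.2]
```

View pics/d14.png

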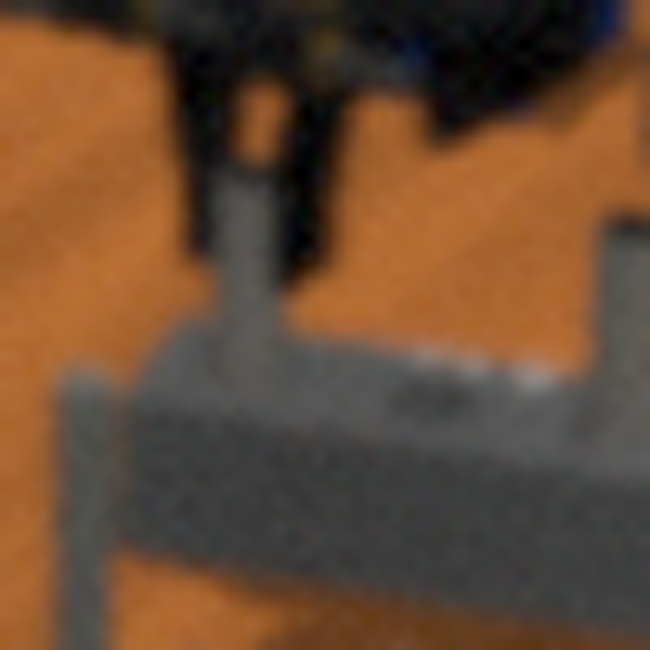

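Emit:
{"method": "drive_tool", "body": {"motion": [[0, 0, 0, 0, 0, 0, 0], [0, 0, 0, 0, 0, 0, 0], [0, 0, 0, 0, 0, 0, 0], [0, 0, 0, 0, 0, 0, 0], [0, -0.03, 0, 0, 0, 0, 0], [0, -0.06, 0, 0, 0, 0, 0], [0, -0.09, 0, 0, 0, 0, 0], [0, -0.125, 0, 0, 0, 0, 0], [0, -0.125, 0, 0, 0, 0, 0], [0, -0.125, 0, 0, 0, 0, 0]]}}

```text
time_s: 37.3
position: [465.1, 342.9, 204.3]
eef_rot: [-1.125, 1.325, -1.325]
force: [-0.5, -0.3, 0.2]
gripper_width: 43.6
```

```bash
python3 - <<'E'
from m import *
d=snap("c12");s=d["scene"]
crop(s,250,100,340,180,8,"pics/d15.png")
print(((proj(s,[[463.6,341.4,112],[572.4,358.9,112]])-[250,100]+.5)*8).round().tolist())
# refined filler fit
d0=load("a")
P=np.array([(-100,30,50),(-100,-30,50),(100,-30,50),(100,30,50),(-72,0,112),(-24,0,112),(24,0,112),(72,0,112)],float)
A=lambda l:np.array([px(c,5,335,150) for c in l]);B=lambda l:np.array([px(c,6,110,220) for c in l])
# left-top in top image (125,184)=+x,+y ; (225,170)=+x,-y ; (294,500)=-x,-y ; (190,518)=-x,+y
P=np.array([(100,30,50),(100,-30,50),(-100,-30,50),(-100,30,50),(72,0,112),(24,0,112),(-24,0,112),(-72,0,112)],float)
T=A([(125,184),(225,170),(294,500),(190,518),(210,200),(223,282),(241,367),(260,452)])
S=B([(550,262),(472,360),(60,215),(180,140),(433,168),(328,133),(232,102),(134,72)])
p,m,r=fit(d0,T,S,P,[490,-340,.1,0]);print(p,m);print(r.round(1).tolist())
for x in (72,24,-24,-72): print(x,p[:2]+np.array([np.cos(p[2]),np.sin(p[2])])*x)
E
python3 g.py 563 -329 210 -84
```

```text
[[235.0, 265.0], [469.0, 299.0]]
[ 4.91212813e+02 -3.37204294e+02  1.03052950e-01 -9.93357493e-01] 3.6717973184884443
[[0.1, 0.0], [-0.4, 0.4], [-1.3, 0.6], [-0.8, -0.5], [0.1, -0.1], [0.7, -0.2], [0.3, -0.5], [-0.2, -0.6], [0.7, -0.2], [0.0, 0.2], [0.9, 0.1], [-3.7, -1.7], [0.1, 0.3], [0.3, 0.6], [-0.3, 0.4], [0.3, 0.2]]
72 [ 562.83083449 -329.7976076 ]
24 [ 515.08548686 -334.73539853]
-24 [ 467.34013922 -339.67318946]
-72 [ 419.59479159 -344.61098038]
t 37.4 p [464.4 342.2 202.7] jawyaw -9.1 w 43.5 F [ 0.5 -0.1 -0.2] q [-0.1   0.27 -0.72  1.64  0.18  1.3  -1.01]
[563.0, -329.0, 210.0, -84.0] [ 0.647  -0.0084  0.204 ] [ 0.1 74.9 -0.1]
```

View pics/d15.png

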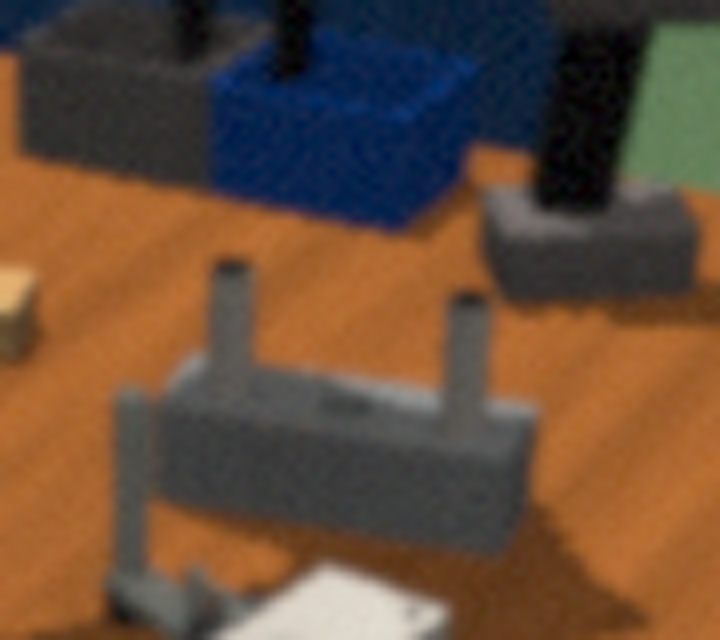

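Emit:
{"method": "drive_tool", "body": {"motion": [[0.045, 0, 0.014, 0, 5, 0, -0.1], [0.09, 0, 0.028, 0, 10, 0, -0.1], [0.135, 0, 0.042, 0, 15, 0, -0.1], [0.18, 0, 0.057, 0, 20, 0, -0.1], [0.225, 0, 0.071, 0, 25, 0, -0.1], [0.27, 0, 0.085, 0, 30, 0, -0.1], [0.315, 0, 0.099, 0, 36, 0, -0.1], [0.36, 0, 0.113, 0, 42, 0, -0.1], [0.405, 0, 0.128, 0, 48, 0, -0.1], [0.45, 0, 0.142, 0, 54, 0, -0.1], [0.495, 0, 0.156, 0, 60, 0, -0.1], [0.54, 0, 0.17, 0, 66, 0, -0.1]]}}

```text
time_s: 38.6
position: [545.7, -219.8, 200.3]
eef_rot: [-0.269, 2.089, -2.084]
force: [0.2, -0.1, -0.2]
gripper_width: 38.8
```

```bash
python3 g.py 563.5 -329.3 205 -84
```

```text
t 38.6 p [ 545.7 -219.8  200.3] jawyaw -75.4 w 38.8 F [ 0.2 -0.1 -0.2] q [ 0.51  0.23 -0.23  1.63  0.05  1.28 -1.05]
[563.5, -329.3, 205.0, -84.0] [ 0.0104 -0.0049  0.1105] [0.1 8.6 0.1]
```

Emit:
{"method": "drive_tool", "body": {"motion": [[0.003, 0, 0.035, 0, 3, 0, -0.1], [0.006, 0, 0.07, 0, 6, 0, -0.1], [0.0104, 0, 0.1105, 0, 8.6, 0, -0.1], [0.0104, 0, 0.1105, 0, 8.6, 0, -0.1], [0.0104, 0, 0.1105, 0, 8.6, 0, -0.1], [0.0104, 0, 0.1105, 0, 8.6, 0, -0.1], [0.0104, 0, 0.1105, 0, 8.6, 0, -0.1]]}}

```text
time_s: 39.3
position: [563.7, -327.8, 199.8]
eef_rot: [-0.118, 2.17, -2.164]
force: [0.6, 0.1, -0.6]
gripper_width: 39.2
```

```bash
python3 g.py 563.3 -329.6 72 -84
python3 - <<'E'
from m import *
d=snap("e1");s=d["scene"];t=d["top"]
crop(s,100,190,220,300,6,"pics/e1.png"); crop(t,120,160,320,260,4,"pics/e2.png")
E
```

```text
t 39.3 p [ 563.7 -327.8  199.8] jawyaw -83.9 w 39.2 F [ 0.6  0.1 -0.6] q [ 0.58  0.36 -0.16  1.47  0.06  1.32 -1.05]
[563.3, -329.6, 72.0, -84.0] [0.0004 0.1278 0.0021] [0.2 0.1 0.1]
```

View pics/e1.png

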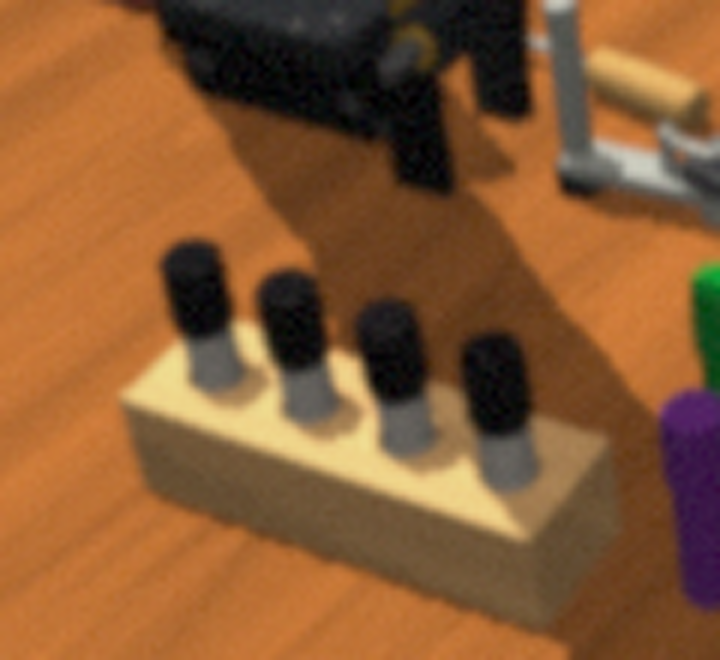

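View pics/e2.png

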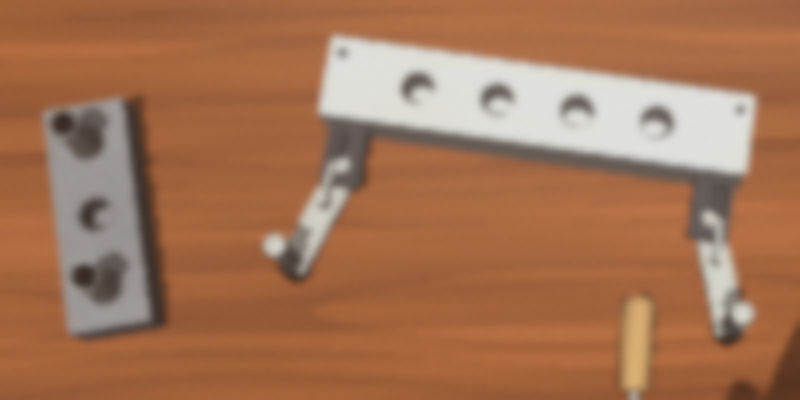

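Emit:
{"method": "drive_tool", "body": {"motion": [[0, 0.035, 0.001, 0, 0, 0, -0.1], [0, 0.07, 0.002, 0, 0, 0, -0.1], [0, 0.1, 0.002, 0, 0, 0, -0.1], [0, 0.12, 0.002, 0, 0, 0, -0.1], [0, 0.125, 0.002, 0, 0, 0, -0.1], [0, 0.125, 0.002, 0, 0, 0, -0.1], [0, 0.125, 0.002, 0, 0, 0, -1], [0, 0.125, 0.002, 0, 0, 0, -1], [0, 0.125, 0.002, 0, 0, 0, -1], [0, 0.125, 0.002, 0, 0, 0, -1], [0, 0.125, 0.002, 0, 0, 0, -1]], "newtons": 20}}

```text
time_s: 40.5
position: [564.6, -330.3, 76.5]
eef_rot: [-0.115, 2.168, -2.165]
force: [1.5, 0.3, 6.6]
gripper_width: 24.2
```

```bash
python3 g.py;  python3 - <<'E'
from m import *
d=load("e1");t=d["top"]
o=np.array([592.05,20.94]);Q=np.array([[.9877,.1561],[-.1561,.9877]])
A=lambda c:px(c,4,120,160)
for c,sd in (((742,313),-1),((275,245),1)):
    w=atz(t,A(c),110)[:2]; l=Q.T@(w-o)-[-61,sd*140]; print(w,np.arctan2(-l[0],-sd*l[1]),np.linalg.norm(l))
for c,y in zip([(418,88),(498,99),(577,111),(657,122)],(90,30,-30,-90)): print(y,atz(t,A(c),65)[:2].round(1),(o+Q@[0,y]).round(1))
P=[]
for c in [(332,36),(756,95),(746,175),(318,117)]: P.append(atz(t,A(c),65)[:2])
print(np.mean(P,0))
E
```

```text
t 40.5 p [ 564.6 -330.3   76.5] jawyaw -83.9 w 24.2 F [1.5 0.3 6.6] q [ 0.58  0.45 -0.16  1.6   0.07  1.09 -1.06]
[ 428.43387267 -118.67439029] 1.8598610087369487 82.22112195262936
[482.71785769 207.58069022] 1.914889919972403 80.86196704021394
90 [606.3 110.3] [606.1 109.8]
30 [596.7  50.8] [596.7  50.6]
-30 [586.3  -7.9] [587.4  -8.7]
-90 [576.8 -67.1] [578. -68.]
[591.17778935  21.62543396]
```

Emit:
{"method": "drive_tool", "body": {"motion": [[0, -0.02, 0, 0, 0, 0, -1], [0, -0.05, 0, 0, 0, 0, -1], [0, -0.09, 0, 0, 0, 0, -1], [0, -0.125, 0, 0, 0, 0, -1], [0, -0.125, 0, 0, 0, 0, -1], [0, -0.125, 0, 0, 0, 0, -1]]}}

```text
time_s: 41.1
position: [564.8, -330.6, 202.3]
eef_rot: [-0.114, 2.166, -2.166]
force: [0.0, 0.2, -1.3]
gripper_width: 24.3
```

```bash
python3 g.py 579.1 -68.2 200 -84
```

```text
t 41.1 p [ 564.8 -330.6  202.3] jawyaw -83.9 w 24.3 F [ 0.   0.2 -1.3] q [ 0.58  0.36 -0.16  1.47  0.06  1.32 -1.04]
[579.1, -68.2, 200.0, -84.0] [-0.0421  0.0024 -0.2594] [ 0.   0.1 -0.1]
```

Emit:
{"method": "drive_tool", "body": {"motion": [[-0.006, 0, -0.04, 0, 0, 0, -1], [-0.013, 0, -0.08, 0, 0, 0, -1], [-0.019, 0, -0.12, 0, 0, 0, -1], [-0.026, 0, -0.16, 0, 0, 0, -1], [-0.032, 0, -0.2, 0, 0, 0, -1], [-0.039, 0, -0.24, 0, 0, 0, -1], [-0.042, 0.002, -0.2594, 0, 0, 0, -1], [-0.042, 0.02, -0.2594, 0, 0, 0, -1], [-0.042, 0.04, -0.2594, 0, 0, 0, -1], [-0.042, 0.045, -0.2594, 0, 0, 0, -1], [-0.042, 0.045, -0.2594, 0, 0, 0, -1], [-0.042, 0.045, -0.2594, 0, 0, 0, -1]]}}

```text
time_s: 42.3
position: [579.2, -68.4, 157.6]
eef_rot: [-0.113, 2.167, -2.166]
force: [0.3, 0.0, -0.1]
gripper_width: 24.6
```

```bash
cat > chk.py <<'E'
from m import *
import g,sys
hx,hy=float(sys.argv[1]),float(sys.argv[2]); fn=sys.argv[3]
d=snap(fn);s=d["scene"]
s0,M=g.st(); zb=s0["position"][2]-float(sys.argv[4]) # tube bottom
u=proj(s,[[hx,hy,65]])[0]; x0,y0=int(u[0]-25),int(u[1]-40)
c=s["color"][y0:y0+55,x0:x0+50]; c=cv2.resize(c,None,fx=11,fy=11,interpolation=cv2.INTER_CUBIC); c=cv2.convertScaleAbs(c,alpha=1.5)
q=[tuple(((v-[x0,y0]+.5)*11).astype(int)) for v in proj(s,[[hx,hy,65],[hx,hy,zb],[hx,hy,zb+100]])]
cv2.line(c,q[0],q[2],(0,255,0),1); cv2.circle(c,q[1],4,(0,0,255),1);cv2.circle(c,q[0],4,(255,0,255),1)
cv2.imwrite(f"pics/{fn}.png",c)
E
python3 chk.py 577.4 -67.6 f1 64.5; python3 g.py 579.1 -68.2 79.5 -84
```

```text
t 42.4 p [579.6 -68.4 158.2] jawyaw -83.9 w 24.5 F [ 0.4  0.8 -0.4] q [ 0.3   0.26 -0.3   1.7   0.08  1.2  -1.49]
[579.1, -68.2, 79.5, -84.0] [ 0.0007  0.0787 -0.0002] [-0.   0.1 -0.2]
```

View pics/f1.png

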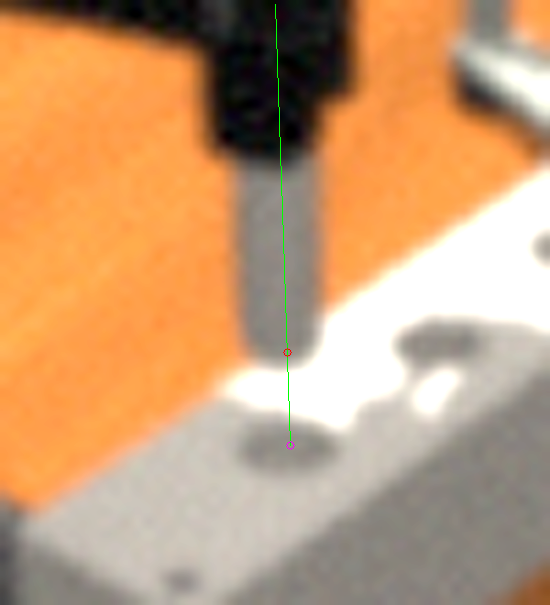

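Emit:
{"method": "drive_tool", "body": {"motion": [[-0.001, 0.015, 0, 0, 0, 0, -1], [-0.001, 0.03, 0, 0, 0, 0, -1], [-0.001, 0.04, 0, 0, 0, 0, -1], [-0.001, 0.05, 0, 0, 0, 0, -1], [-0.001, 0.06, 0, 0, 0, 0, -1], [-0.001, 0.07, 0, 0, 0, 0, -1], [-0.001, 0.077, 0, 0, 0, 0, -1], [-0.001, 0.08, 0, 0, 0, 0, -1], [-0.001, 0.081, 0, 0, 0, 0, -1], [-0.001, 0.081, 0, 0, 0, 0, -1]]}}

```text
time_s: 43.4
position: [581.2, -67.9, 79.0]
eef_rot: [-0.111, 2.165, -2.165]
force: [-8.2, 2.0, 15.3]
gripper_width: 24.7
```

```bash
python3 chk.py 577.4 -67.6 f2 64.5; python3 g.py
```

```text
t 43.5 p [581.2 -67.9  79. ] jawyaw -83.9 w 24.7 F [-8.1  1.6 15. ] q [ 0.29  0.33 -0.3   1.78  0.11  1.05 -1.51]
```

View pics/f2.png

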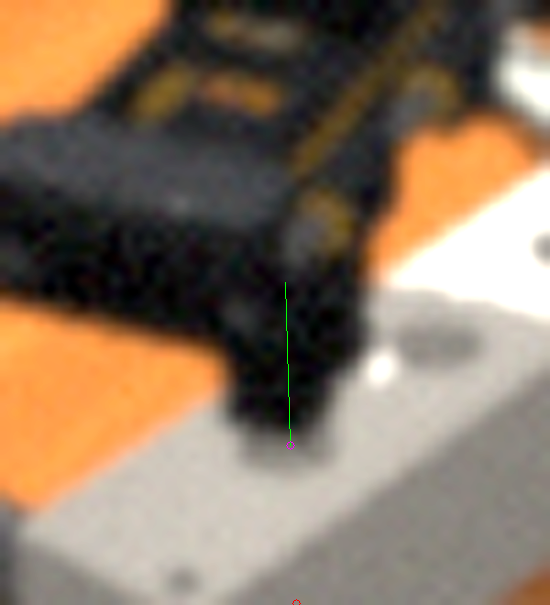

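Emit:
{"method": "drive_tool", "body": {"motion": [[0, 0, 0, 0, 0, 0, -0.1], [0, 0, 0, 0, 0, 0, -0.1], [0, 0, 0, 0, 0, 0, -0.1], [0, 0, 0, 0, 0, 0, -0.1], [0, -0.03, 0, 0, 0, 0, -0.1], [0, -0.06, 0, 0, 0, 0, -0.1], [0, -0.09, 0, 0, 0, 0, -0.1], [0, -0.122, 0, 0, 0, 0, -0.1], [0, -0.122, 0, 0, 0, 0, -0.1]]}}

```text
time_s: 44.4
position: [583.1, -68.0, 205.7]
eef_rot: [-0.103, 2.16, -2.163]
force: [0.5, 0.3, -0.4]
gripper_width: 39.4
```

```bash
python3 chk.py 577.4 -67.6 f3 185; python3 g.py 516 -334.6 200 -84;python3 - <<'E'
from m import *
d=load("f3");s=d["scene"]
u=proj(s,[[577.4,-67.6,115]])[0]; x0,y0=int(proj(s,[[577.4,-67.6,65]])[0][0]-25),int(proj(s,[[577.4,-67.6,65]])[0][1]-40)
print("top home at",((u-[x0,y0]+.5)*11).round())
E
```

```text
t 44.5 p [581.1 -68.1 201.4] jawyaw -83.9 w 39.1 F [ 0.2 -0.9 -0.9] q [ 0.3   0.23 -0.3   1.64  0.07  1.28 -1.48]
[516.0, -334.6, 200.0, -84.0] [0.093  0.0011 0.2582] [-0.   0.1 -0.3]
top home at [285. 281.]
```

View pics/f3.png

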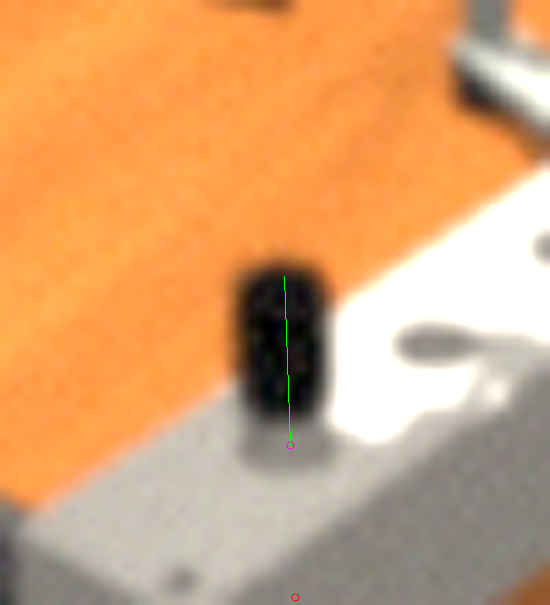

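Emit:
{"method": "drive_tool", "body": {"motion": [[0.013, 0, 0.037, 0, 0, 0, -0.1], [0.026, 0, 0.074, 0, 0, 0, -0.1], [0.04, 0, 0.111, 0, 0, 0, -0.1], [0.053, 0, 0.148, 0, 0, 0, -0.1], [0.066, 0, 0.185, 0, 0, 0, -0.1], [0.08, 0, 0.222, 0, 0, 0, -0.1], [0.093, 0, 0.258, 0, 0, 0, -0.1], [0.093, 0, 0.258, 0, 0, 0, -0.1], [0.093, 0, 0.258, 0, 0, 0, -0.1], [0.093, 0, 0.258, 0, 0, 0, -0.1], [0.093, 0, 0.258, 0, 0, 0, -0.1]]}}

```text
time_s: 45.6
position: [516.5, -332.8, 200.7]
eef_rot: [-0.112, 2.164, -2.163]
force: [0.4, -1.2, 0.2]
gripper_width: 39.2
```

```bash
python3 g.py 516 -334.6 75.5 -84
```

```text
t 45.6 p [ 516.5 -332.8  200.7] jawyaw -83.8 w 39.2 F [ 0.4 -1.2  0.2] q [ 0.61  0.27 -0.14  1.58  0.04  1.29 -0.99]
[516.0, -334.6, 75.5, -84.0] [0.0013 0.1252 0.0017] [ 0.   0.2 -0.3]
```

Emit:
{"method": "drive_tool", "body": {"motion": [[0.001, 0.035, 0.001, 0, 0, 0, -0.1], [0.001, 0.07, 0.002, 0, 0, 0, -0.1], [0.001, 0.1, 0.002, 0, 0, 0, -0.1], [0.001, 0.12, 0.002, 0, 0, 0, -0.1], [0.001, 0.125, 0.002, 0, 0, 0, -0.1], [0.001, 0.125, 0.002, 0, 0, 0, -0.1], [0.001, 0.125, 0.002, 0, 0, 0, -1], [0.001, 0.125, 0.002, 0, 0, 0, -1], [0.001, 0.125, 0.002, 0, 0, 0, -1], [0.001, 0.125, 0.002, 0, 0, 0, -1], [0.001, 0.125, 0.002, 0, 0, 0, -1]]}}

```text
time_s: 46.7
position: [517.1, -335.3, 76.9]
eef_rot: [-0.11, 2.162, -2.163]
force: [0.1, -0.3, 7.2]
gripper_width: 24.2
```

```bash
python3 g.py
```

```text
t 46.7 p [ 517.1 -335.3   76.9] jawyaw -83.8 w 24.2 F [ 0.1 -0.3  7.2] q [ 0.61  0.38 -0.13  1.71  0.05  1.05 -1.  ]
```

Emit:
{"method": "drive_tool", "body": {"motion": [[0, -0.02, 0, 0, 0, 0, -1], [0, -0.05, 0, 0, 0, 0, -1], [0, -0.09, 0, 0, 0, 0, -1], [0, -0.125, 0, 0, 0, 0, -1], [0, -0.125, 0, 0, 0, 0, -1], [0, -0.125, 0, 0, 0, 0, -1]]}}

```text
time_s: 47.3
position: [516.5, -335.4, 202.7]
eef_rot: [-0.108, 2.16, -2.164]
force: [-1.0, 0.5, -1.5]
gripper_width: 24.7
```

```bash
python3 g.py 588.9 -8.8 200 -84
```

```text
t 47.3 p [ 516.5 -335.4  202.7] jawyaw -83.8 w 24.7 F [-1.   0.5 -1.5] q [ 0.62  0.27 -0.13  1.58  0.03  1.29 -0.99]
[588.9, -8.8, 200.0, -84.0] [-0.1072  0.0028 -0.3169] [-0.1  0.2 -0.5]
```

Emit:
{"method": "drive_tool", "body": {"motion": [[-0.0134, 0, -0.0396, 0, 0, 0, -1], [-0.0268, 0, -0.079, 0, 0, 0, -1], [-0.04, 0, -0.119, 0, 0, 0, -1], [-0.0536, 0, -0.158, 0, 0, 0, -1], [-0.067, 0, -0.198, 0, 0, 0, -1], [-0.08, 0, -0.238, 0, 0, 0, -1], [-0.094, 0, -0.277, 0, 0, 0, -1], [-0.1075, 0, -0.3165, 0, 0, 0, -1], [-0.1075, 0, -0.3165, 0, 0, 0, -1], [-0.1075, 0.02, -0.3165, 0, 0, 0, -1], [-0.1075, 0.04, -0.3165, 0, 0, 0, -1], [-0.1075, 0.045, -0.3165, 0, 0, 0, -1]]}}

```text
time_s: 48.5
position: [587.3, -9.7, 154.1]
eef_rot: [-0.115, 2.163, -2.166]
force: [-0.2, -0.3, -1.5]
gripper_width: 24.5
```

Emit:
{"method": "drive_tool", "body": {"motion": [[0, 0, 0, 0, 0, 0, -1], [0, 0, 0, 0, 0, 0, -1], [0, 0, 0, 0, 0, 0, -1]]}}

```text
time_s: 48.8
position: [587.7, -9.9, 154.8]
eef_rot: [-0.113, 2.163, -2.166]
force: [0.6, -0.4, -0.7]
gripper_width: 24.2
```

```bash
python3 chk.py 586.9 -8.3 f4 65; python3 g.py 589.3 -9.3 79.5 -84
```

```text
t 48.9 p [587.7  -9.8 154.9] jawyaw -83.8 w 24.4 F [0.1 0.  0.3] q [ 0.23  0.27 -0.34  1.69  0.1   1.19 -1.6 ]
[589.3, -9.3, 79.5, -84.0] [-0.0014  0.0754 -0.0005] [-0.1  0.2 -0.2]
```

View pics/f4.png

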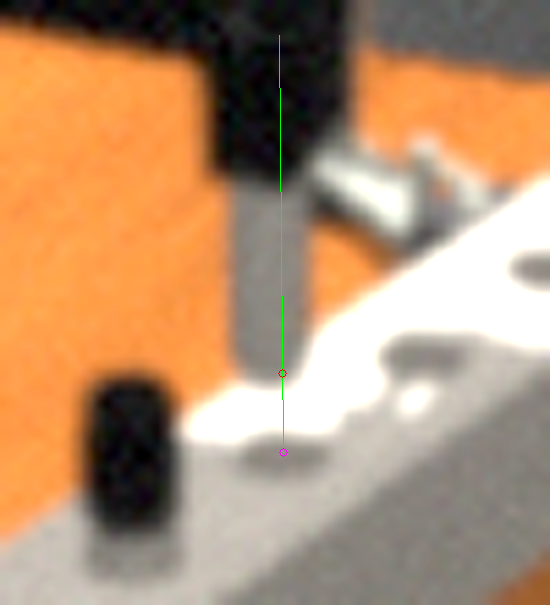

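Emit:
{"method": "drive_tool", "body": {"motion": [[-0.001, 0.008, -0.0003, 0, 0, 0, -1], [-0.0024, 0.015, -0.0006, 0, 0, 0, -1], [-0.0024, 0.02, -0.0006, 0, 0, 0, -1], [-0.0024, 0.02, -0.0006, 0, 0, 0, -1], [-0.0024, 0.02, -0.0006, 0, 0, 0, -1], [-0.0024, 0.02, -0.0006, 0, 0, 0, -1]]}}

```text
time_s: 49.5
position: [590.3, -8.9, 135.1]
eef_rot: [-0.113, 2.163, -2.166]
force: [0.4, 0.1, 0.4]
gripper_width: 24.5
```

```bash
python3 chk.py 586.9 -8.3 f5 65; python3 g.py 589.3 -9.3 79.5 -84
```

```text
t 49.6 p [590.3  -9.  135.2] jawyaw -83.8 w 24.6 F [-0.4 -1.  -0.5] q [ 0.22  0.29 -0.34  1.71  0.11  1.16 -1.61]
[589.3, -9.3, 79.5, -84.0] [0.0013 0.0557 0.0001] [-0.1  0.2 -0.2]
```

View pics/f5.png

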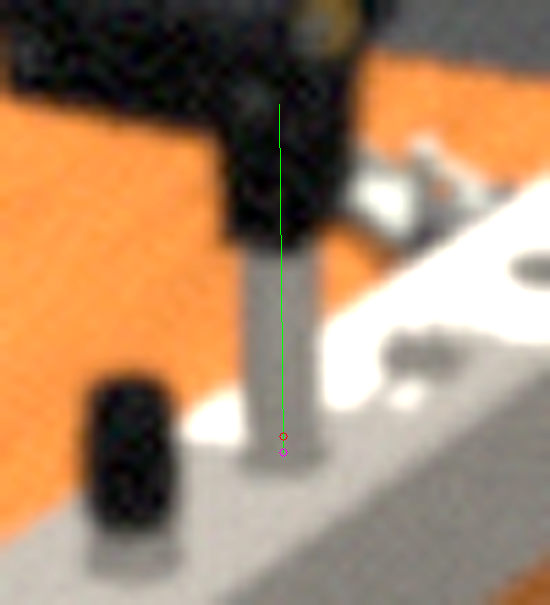

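Emit:
{"method": "drive_tool", "body": {"motion": [[0, 0.01, 0, 0, 0, 0, -1], [0, 0.02, 0, 0, 0, 0, -1], [0, 0.03, 0, 0, 0, 0, -1], [0, 0.04, 0, 0, 0, 0, -1], [0, 0.05, 0, 0, 0, 0, -1], [0, 0.055, 0, 0, 0, 0, -1], [0, 0.057, 0, 0, 0, 0, -1], [0, 0.057, 0, 0, 0, 0, -1]]}}

```text
time_s: 50.4
position: [591.2, -8.7, 79.4]
eef_rot: [-0.111, 2.162, -2.165]
force: [-4.3, 2.1, 11.2]
gripper_width: 24.1
```

```bash
python3 chk.py 586.9 -8.3 f6 65; python3 g.py
```

```text
t 50.5 p [591.2  -8.8  79.4] jawyaw -83.8 w 24.7 F [-3.7  1.2 10.4] q [ 0.22  0.34 -0.33  1.76  0.13  1.05 -1.63]
```

View pics/f6.png

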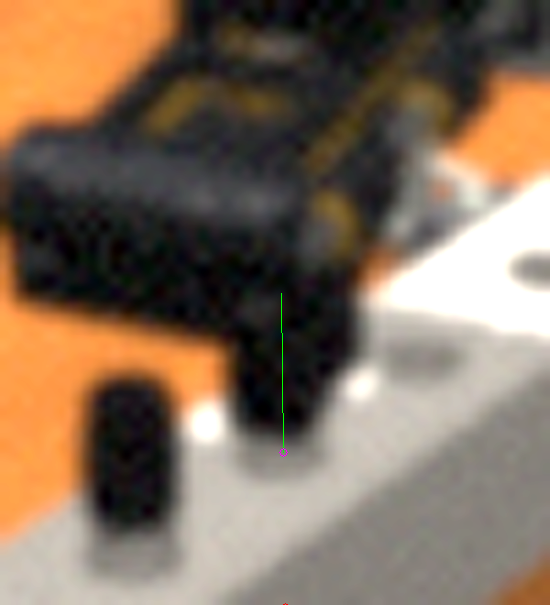

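Emit:
{"method": "drive_tool", "body": {"motion": [[0, 0, 0, 0, 0, 0, -0.1], [0, 0, 0, 0, 0, 0, -0.1], [0, 0, 0, 0, 0, 0, -0.1], [0, 0, 0, 0, 0, 0, -0.1], [0, -0.03, 0, 0, 0, 0, -0.1], [0, -0.06, 0, 0, 0, 0, -0.1], [0, -0.09, 0, 0, 0, 0, -0.1], [0, -0.122, 0, 0, 0, 0, -0.1], [0, -0.122, 0, 0, 0, 0, -0.1], [0, -0.122, 0, 0, 0, 0, -0.1]]}}

```text
time_s: 51.5
position: [590.9, -8.7, 201.9]
eef_rot: [-0.11, 2.161, -2.165]
force: [-0.9, 0.3, -0.8]
gripper_width: 39.1
```

```bash
python3 g.py 468.2 -339.6 200 -84
```

```text
t 51.5 p [590.9  -8.7 201.9] jawyaw -83.8 w 39.1 F [-0.9  0.3 -0.8] q [ 0.23  0.24 -0.34  1.63  0.09  1.28 -1.59]
[468.2, -339.6, 200.0, -84.0] [0.1576 0.0016 0.3158] [-0.1  0.2 -0.4]
```

Emit:
{"method": "drive_tool", "body": {"motion": [[0.018, 0, 0.036, 0, 0, 0, -0.1], [0.036, 0, 0.072, 0, 0, 0, -0.1], [0.054, 0, 0.108, 0, 0, 0, -0.1], [0.072, 0, 0.144, 0, 0, 0, -0.1], [0.09, 0, 0.18, 0, 0, 0, -0.1], [0.108, 0, 0.216, 0, 0, 0, -0.1], [0.126, 0, 0.252, 0, 0, 0, -0.1], [0.144, 0, 0.288, 0, 0, 0, -0.1], [0.1575, 0, 0.316, 0, 0, -0.4, -0.1], [0.1575, 0, 0.316, 0, 0, -0.4, -0.1], [0.1575, 0, 0.316, 0, 0, -0.4, -0.1], [0.1575, 0, 0.316, 0, 0, -0.4, -0.1]]}}

```text
time_s: 52.7
position: [468.7, -338.3, 200.7]
eef_rot: [-0.12, 2.165, -2.166]
force: [-0.1, 0.6, -0.5]
gripper_width: 39.4
```

```bash
python3 g.py 468.2 -339.6 75.5 -84;  python3 - <<'E'
from m import *
d=snap("e3");s=d["scene"];t=d["top"]
crop(s,100,170,220,290,6,"pics/e3.png")
cv2.imwrite("pics/e4.png",t["color"])
E
```

```text
t 52.7 p [ 468.7 -338.3  200.7] jawyaw -83.7 w 39.4 F [-0.1  0.6 -0.5] q [ 0.64  0.2  -0.11  1.66  0.02  1.27 -0.93]
[468.2, -339.6, 75.5, -84.0] [0.0005 0.1252 0.0011] [-0.   0.3  0.1]
```

View pics/e3.png

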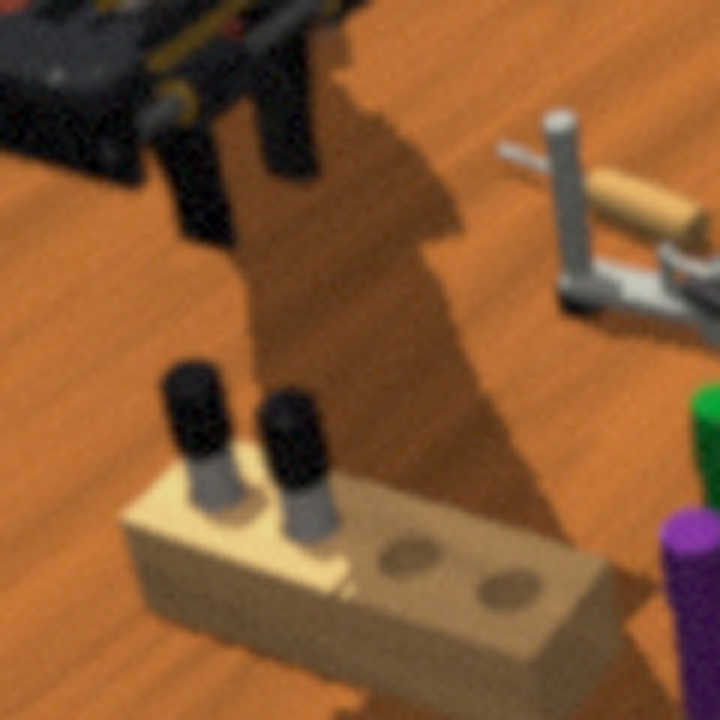

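View pics/e4.png

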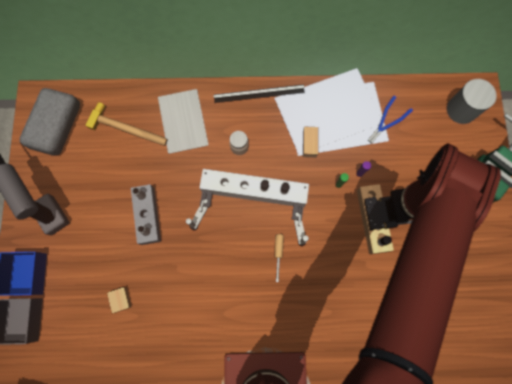

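Two capped tubes are in the stand (266,186; 285,189), two remain. Pick the third.

Emit:
{"method": "drive_tool", "body": {"motion": [[0.0005, 0.035, 0.001, 0, 0, 0, -0.1], [0.0005, 0.07, 0.0012, 0, 0, 0, -0.1], [0.0005, 0.1, 0.0012, 0, 0, 0, -0.1], [0.0005, 0.12, 0.0012, 0, 0, 0, -0.1], [0.0005, 0.125, 0.0012, 0, 0, 0, -0.1], [0.0005, 0.125, 0.0012, 0, 0, 0, -0.1], [0.0005, 0.125, 0.0012, 0, 0, 0, -1], [0.0005, 0.125, 0.0012, 0, 0, 0, -1], [0.0005, 0.125, 0.0012, 0, 0, 0, -1], [0.0005, 0.125, 0.0012, 0, 0, 0, -1], [0.0005, 0.125, 0.0012, 0, 0, 0, -1]]}}

```text
time_s: 53.9
position: [469.3, -340.3, 77.4]
eef_rot: [-0.118, 2.161, -2.167]
force: [-0.2, 0.2, 6.2]
gripper_width: 24.4
```

```bash
python3 g.py
```

```text
t 53.9 p [ 469.3 -340.3   77.4] jawyaw -83.7 w 24.4 F [-0.2  0.2  6.2] q [ 0.64  0.31 -0.11  1.8   0.04  1.03 -0.94]
```

Emit:
{"method": "drive_tool", "body": {"motion": [[0, -0.02, 0, 0, 0, 0, -1], [0, -0.05, 0, 0, 0, 0, -1], [0, -0.09, 0, 0, 0, 0, -1], [0, -0.125, 0, 0, 0, 0, -1], [0, -0.125, 0, 0, 0, 0, -1], [0, -0.125, 0, 0, 0, 0, -1], [0, -0.125, 0, 0, 0, 0, -1]]}}

```text
time_s: 54.6
position: [468.4, -339.5, 201.1]
eef_rot: [-0.12, 2.163, -2.167]
force: [0.5, 0.6, -0.3]
gripper_width: 24.4
```

```bash
python3 g.py 599.7 50.2 200 -84
```

```text
t 54.6 p [ 468.4 -339.5  201.1] jawyaw -83.7 w 24.4 F [ 0.5  0.6 -0.3] q [ 0.64  0.2  -0.11  1.66  0.02  1.27 -0.93]
[599.7, 50.2, 200.0, -84.0] [-0.1733  0.0004 -0.3729] [-0.1  0.3  0. ]
```

Emit:
{"method": "drive_tool", "body": {"motion": [[-0.0173, 0, -0.0373, 0, 0, 0, -1], [-0.0346, 0, -0.0746, 0, 0, 0, -1], [-0.052, 0, -0.112, 0, 0, 0, -1], [-0.0693, 0, -0.149, 0, 0, 0, -1], [-0.0866, 0, -0.1865, 0, 0, 0, -1], [-0.104, 0, -0.224, 0, 0, 0, -1], [-0.1213, 0, -0.261, 0, 0, 0, -1], [-0.1386, 0, -0.298, 0, 0, 0, -1], [-0.156, 0, -0.3356, 0, 0, 0, -1], [-0.1735, 0, -0.373, 0, 0, 0, -1], [-0.1735, 0, -0.373, 0, 0, 0, -1], [-0.1735, 0, -0.373, 0, 0, 0, -1]]}}

```text
time_s: 55.8
position: [599.2, 51.3, 198.6]
eef_rot: [-0.126, 2.163, -2.167]
force: [-0.2, -0.4, -0.4]
gripper_width: 24.5
```

```bash
python3 g.py 600 50.3 148 -84
```

```text
t 55.8 p [599.2  51.3 198.6] jawyaw -83.6 w 24.5 F [-0.2 -0.4 -0.4] q [ 0.15  0.28 -0.38  1.6   0.11  1.29 -1.7 ]
[600.0, 50.3, 148.0, -84.0] [-0.0009  0.0506  0.001 ] [-0.1  0.4  0.2]
```

Emit:
{"method": "drive_tool", "body": {"motion": [[-0.0007, 0.02, 0.0005, 0, 0, 0, -1], [-0.0007, 0.035, 0.0005, 0, 0, 0, -1], [-0.0007, 0.05, 0.0005, 0, 0, 0, -1], [-0.0007, 0.058, 0.0005, 0, 0, 0, -1], [-0.0007, 0.058, 0.0005, 0, 0, 0, -1], [-0.0007, 0.058, 0.0005, 0, 0, 0, -1], [-0.0007, 0.058, 0.0005, 0, 0, 0, -1]]}}

```text
time_s: 56.5
position: [600.2, 50.8, 141.5]
eef_rot: [-0.124, 2.163, -2.166]
force: [1.0, 0.3, -1.2]
gripper_width: 24.3
```

```bash
python3 chk.py 596.7 50.7 f7 65; python3 g.py 600 50.3 80 -84
```

```text
t 56.6 p [600.2  50.9 141.4] jawyaw -83.5 w 24.4 F [-0.3 -0.4 -0.9] q [ 0.15  0.32 -0.38  1.66  0.13  1.19 -1.71]
[600.0, 50.3, 80.0, -84.0] [0.0001 0.0614 0.0005] [-0.1  0.5  0.1]
```

View pics/f7.png

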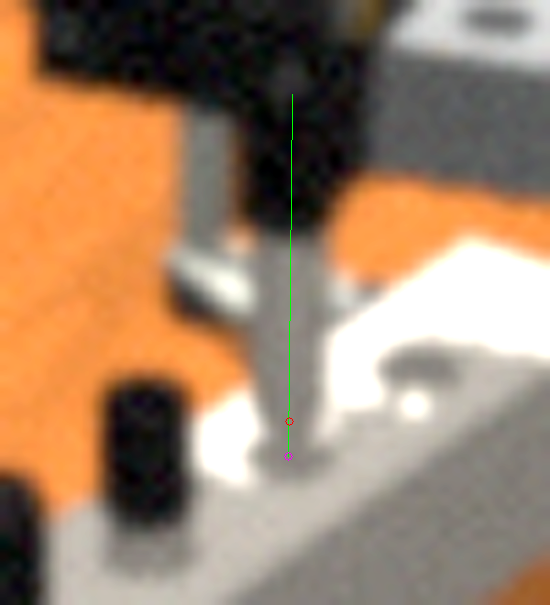

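Emit:
{"method": "drive_tool", "body": {"motion": [[0, 0.01, 0, 0, 0, 0, -1], [0, 0.02, 0, 0, 0, 0, -1], [0, 0.03, 0, 0, 0, 0, -1], [0, 0.04, 0, 0, 0, 0, -1], [0, 0.05, 0, 0, 0, 0, -1], [0, 0.058, 0, 0, 0, 0, -1], [0, 0.062, 0, 0, 0, 0, -1], [0, 0.063, 0, 0, 0, 0, -1], [0, 0.063, 0, 0, 0, 0, -1]]}}

```text
time_s: 57.5
position: [601.1, 50.7, 80.0]
eef_rot: [-0.121, 2.161, -2.165]
force: [-2.6, -0.7, 11.5]
gripper_width: 24.5
```

```bash
python3 chk.py 596.7 50.7 f8 65; python3 g.py
```

```text
t 57.6 p [601.1  50.7  80. ] jawyaw -83.6 w 24.4 F [-2.5 -1.  11.8] q [ 0.14  0.37 -0.37  1.73  0.15  1.07 -1.73]
```

View pics/f8.png

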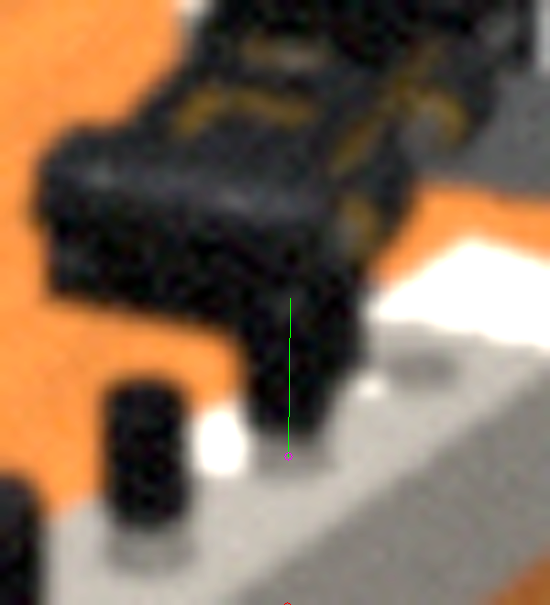

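Emit:
{"method": "drive_tool", "body": {"motion": [[0, 0, 0, 0, 0, 0, -0.1], [0, 0, 0, 0, 0, 0, -0.1], [0, 0, 0, 0, 0, 0, -0.1], [0, 0, 0, 0, 0, 0, -0.1], [0, -0.03, 0, 0, 0, 0, -0.1], [0, -0.06, 0, 0, 0, 0, -0.1], [0, -0.09, 0, 0, 0, 0, -0.1], [0, -0.122, 0, 0, 0, 0, -0.1], [0, -0.122, 0, 0, 0, 0, -0.1], [0, -0.122, 0, 0, 0, 0, -0.1]]}}

```text
time_s: 58.6
position: [601.4, 51.0, 202.5]
eef_rot: [-0.12, 2.161, -2.165]
force: [0.2, -0.9, -1.0]
gripper_width: 39.2
```

```bash
python3 g.py 420.5 -345.2 200 -84
```

```text
t 58.6 p [601.4  51.  202.5] jawyaw -83.6 w 39.2 F [ 0.2 -0.9 -1. ] q [ 0.16  0.27 -0.38  1.59  0.11  1.3  -1.7 ]
[420.5, -345.2, 200.0, -84.0] [0.2242 0.0028 0.3734] [-0.1  0.4 -0.1]
```

Emit:
{"method": "drive_tool", "body": {"motion": [[0.02, 0, 0.034, 0, 0, 0, -0.1], [0.04, 0, 0.068, 0, 0, 0, -0.1], [0.06, 0, 0.102, 0, 0, 0, -0.1], [0.082, 0, 0.136, 0, 0, 0, -0.1], [0.102, 0, 0.17, 0, 0, 0, -0.1], [0.122, 0, 0.204, 0, 0, 0, -0.1], [0.143, 0, 0.238, 0, 0, 0, -0.1], [0.163, 0, 0.272, 0, 0, 0, -0.1], [0.184, 0, 0.306, 0, 0, 0, -0.1], [0.204, 0, 0.34, 0, 0, 0, -0.1], [0.224, 0, 0.3735, 0, 0, 0, -0.1], [0.224, 0, 0.3735, 0, 0, 0, -0.1]]}}

```text
time_s: 59.8
position: [416.3, -350.4, 201.1]
eef_rot: [-0.115, 2.166, -2.171]
force: [0.4, 0.2, 0.4]
gripper_width: 39.4
```

Emit:
{"method": "drive_tool", "body": {"motion": [[0, 0, 0, 0, 0, 0, -0.1], [0, 0, 0, 0, 0, 0, -0.1], [0, 0, 0, 0, 0, 0, -0.1]]}}

```text
time_s: 60.1
position: [416.7, -349.3, 200.6]
eef_rot: [-0.117, 2.167, -2.17]
force: [-0.4, -0.1, -0.2]
gripper_width: 39.4
```

```bash
python3 g.py 420.5 -345.2 75.5 -84
```

```text
t 60.1 p [ 416.7 -349.3  200.6] jawyaw -83.9 w 39.4 F [-0.4 -0.1 -0.2] q [ 0.68  0.13 -0.07  1.75  0.01  1.26 -0.86]
[420.5, -345.2, 75.5, -84.0] [-0.0045  0.1251 -0.0039] [-0.1  0.1  0.1]
```

Correct the overshoot, then descend.

Emit:
{"method": "drive_tool", "body": {"motion": [[-0.0025, 0, -0.002, 0, 0, 0, -0.1], [-0.0042, 0, -0.0037, 0, 0, 0, -0.1], [-0.0042, 0, -0.0037, 0, 0, 0, -0.1], [-0.0042, 0, -0.0037, 0, 0, 0, -0.1], [-0.0042, 0, -0.0037, 0, 0, 0, -0.1]]}}

```text
time_s: 60.6
position: [420.5, -345.2, 200.6]
eef_rot: [-0.117, 2.167, -2.17]
force: [0.0, -0.2, -0.1]
gripper_width: 39.2
```

```bash
python3 g.py 420.5 -345.2 75.5 -84
```

```text
t 60.6 p [ 420.5 -345.2  200.6] jawyaw -83.9 w 39.2 F [ 0.  -0.2 -0.1] q [ 0.67  0.13 -0.07  1.75  0.01  1.26 -0.87]
[420.5, -345.2, 75.5, -84.0] [-0.0003  0.1251 -0.0002] [-0.1  0.1  0.1]
```

Emit:
{"method": "drive_tool", "body": {"motion": [[0, 0.035, 0, 0, 0, 0, -0.1], [0, 0.07, 0, 0, 0, 0, -0.1], [0, 0.1, 0, 0, 0, 0, -0.1], [0, 0.12, 0, 0, 0, 0, -0.1], [0, 0.125, 0, 0, 0, 0, -0.1], [0, 0.125, 0, 0, 0, 0, -0.1], [0, 0.125, 0, 0, 0, 0, -1], [0, 0.125, 0, 0, 0, 0, -1], [0, 0.125, 0, 0, 0, 0, -1], [0, 0.125, 0, 0, 0, 0, -1], [0, 0.125, 0, 0, 0, 0, -1]]}}

```text
time_s: 61.7
position: [420.9, -346.0, 76.7]
eef_rot: [-0.115, 2.164, -2.171]
force: [0.8, 0.3, 6.0]
gripper_width: 24.7
```

```bash
python3 g.py
```

```text
t 61.7 p [ 420.9 -346.    76.7] jawyaw -83.9 w 24.7 F [0.8 0.3 6. ] q [ 0.67  0.25 -0.08  1.88  0.02  1.01 -0.88]
```

Emit:
{"method": "drive_tool", "body": {"motion": [[0, -0.02, 0, 0, 0, 0, -1], [0, -0.05, 0, 0, 0, 0, -1], [0, -0.09, 0, 0, 0, 0, -1], [0, -0.125, 0, 0, 0, 0, -1], [0, -0.125, 0, 0, 0, 0, -1], [0, -0.125, 0, 0, 0, 0, -1], [0, -0.125, 0, 0, 0, 0, -1]]}}

```text
time_s: 62.4
position: [420.3, -345.2, 200.3]
eef_rot: [-0.117, 2.166, -2.17]
force: [-0.1, 0.6, -1.2]
gripper_width: 24.2
```

```bash
python3 g.py 609 109.6 200 -84
```

```text
t 62.4 p [ 420.3 -345.2  200.3] jawyaw -83.9 w 24.2 F [-0.1  0.6 -1.2] q [ 0.67  0.13 -0.07  1.75  0.01  1.26 -0.87]
[609.0, 109.6, 200.0, -84.0] [-0.2356 -0.0009 -0.4323] [-0.1  0.1  0.1]
```

Emit:
{"method": "drive_tool", "body": {"motion": [[-0.02, 0, -0.037, 0, 0, 0, -1], [-0.04, 0, -0.074, 0, 0, 0, -1], [-0.06, 0, -0.11, 0, 0, 0, -1], [-0.08, 0, -0.147, 0, 0, 0, -1], [-0.1, 0, -0.184, 0, 0, 0, -1], [-0.12, 0, -0.22, 0, 0, 0, -1], [-0.14, 0, -0.257, 0, 0, 0, -1], [-0.16, 0, -0.294, 0, 0, 0, -1], [-0.18, 0, -0.33, 0, 0, 0, -1], [-0.2, 0, -0.367, 0, 0, 0, -1], [-0.218, 0, -0.4, 0, 0, 0, -1], [-0.2356, 0, -0.4323, 0, 0, 0, -1]]}}

```text
time_s: 63.6
position: [608.6, 111.2, 197.2]
eef_rot: [-0.121, 2.168, -2.171]
force: [1.1, -1.0, -0.8]
gripper_width: 24.6
```

Emit:
{"method": "drive_tool", "body": {"motion": [[0, 0, 0, 0, 0, 0, -1], [0, 0, 0, 0, 0, 0, -1], [0, 0, 0, 0, 0, 0, -1], [0, 0, 0, 0, 0, 0, -1]]}}

```text
time_s: 64.0
position: [608.3, 109.4, 196.8]
eef_rot: [-0.119, 2.168, -2.173]
force: [-0.3, -0.6, -0.6]
gripper_width: 24.7
```

```bash
python3 g.py 609.2 109.6 141 -84
```

```text
t 64.0 p [608.3 109.4 196.8] jawyaw -84.0 w 24.7 F [-0.3 -0.6 -0.6] q [ 0.09  0.32 -0.42  1.55  0.13  1.31 -1.82]
[609.2, 109.6, 141.0, -84.0] [-0.0012  0.0558 -0.0003] [-0.1 -0.   0.3]
```

Emit:
{"method": "drive_tool", "body": {"motion": [[-0.001, 0.02, 0, 0, 0, 0, -1], [-0.001, 0.035, 0, 0, 0, 0, -1], [-0.001, 0.05, 0, 0, 0, 0, -1], [-0.001, 0.056, 0, 0, 0, 0, -1], [-0.001, 0.056, 0, 0, 0, 0, -1], [-0.001, 0.056, 0, 0, 0, 0, -1], [-0.001, 0.056, 0, 0, 0, 0, -1]]}}

```text
time_s: 64.7
position: [609.5, 109.6, 141.6]
eef_rot: [-0.118, 2.168, -2.172]
force: [-0.7, -0.7, -1.3]
gripper_width: 24.2
```

```bash
python3 chk.py 606.2 110 f9 65; python3 g.py 609.3 109.6 80 -84
```

```text
t 64.8 p [609.4 109.5 141.5] jawyaw -84.0 w 24.4 F [-0.4 -0.4 -0.3] q [ 0.08  0.36 -0.42  1.62  0.15  1.2  -1.83]
[609.3, 109.6, 80.0, -84.0] [-0.0002  0.0615 -0.0002] [-0.1 -0.   0.3]
```

View pics/f9.png

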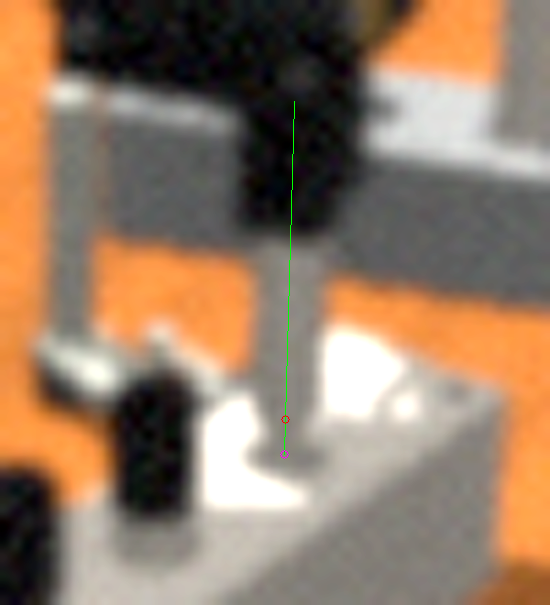

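Aligned with the hole (col 287). Descend.

Emit:
{"method": "drive_tool", "body": {"motion": [[0, 0.01, 0, 0, 0, 0, -1], [0, 0.02, 0, 0, 0, 0, -1], [0, 0.03, 0, 0, 0, 0, -1], [0, 0.04, 0, 0, 0, 0, -1], [0, 0.05, 0, 0, 0, 0, -1], [0, 0.058, 0, 0, 0, 0, -1], [0, 0.062, 0, 0, 0, 0, -1], [0, 0.063, 0, 0, 0, 0, -1], [0, 0.063, 0, 0, 0, 0, -1]]}}

```text
time_s: 65.7
position: [609.8, 109.5, 79.6]
eef_rot: [-0.116, 2.167, -2.172]
force: [-2.7, 0.8, 7.1]
gripper_width: 24.4
```

```bash
python3 g.py
```

```text
t 65.7 p [609.8 109.5  79.6] jawyaw -84.0 w 24.4 F [-2.7  0.8  7.1] q [ 0.07  0.41 -0.41  1.68  0.18  1.09 -1.85]
```

Emit:
{"method": "drive_tool", "body": {"motion": [[0, 0, 0, 0, 0, 0, -0.1], [0, 0, 0, 0, 0, 0, -0.1], [0, 0, 0, 0, 0, 0, -0.1], [0, 0, 0, 0, 0, 0, -0.1], [0, -0.03, 0, 0, 0, 0, -0.1], [0, -0.06, 0, 0, 0, 0, -0.1], [0, -0.09, 0, 0, 0, 0, -0.1], [0, -0.125, 0, 0, 0, 0, -0.1], [0, -0.125, 0, 0, 0, 0, -0.1]]}}

```text
time_s: 66.6
position: [612.5, 110.6, 209.9]
eef_rot: [-0.108, 2.164, -2.167]
force: [-1.0, 0.6, 0.5]
gripper_width: 39.1
```

Emit:
{"method": "drive_tool", "body": {"motion": [[0.01, 0, 0.04, 0, 0, 0, 0], [0.02, 0, 0.08, 0, 0, 0, 0], [0.03, 0, 0.12, 0, 0, 0, 0], [0.04, 0, 0.16, 0, 0, 0, 0], [0.05, 0, 0.2, 0, 0, 0, 0], [0.06, 0, 0.24, 0, 0, 0, 0], [0.07, 0, 0.28, 0, 0, 0, 0], [0.08, 0, 0.32, 0, 0, 0, 0], [0.09, 0, 0.36, 0, 0, 0, 0], [0.1, 0, 0.4, 0, 0, 0, 0], [0.11, 0, 0.44, 0, 0, 0, 0], [0.11, 0, 0.44, 0, 0, 0, 0]]}}

```text
time_s: 67.8
position: [545.4, -346.0, 208.9]
eef_rot: [-0.101, 2.168, -2.176]
force: [-0.7, -0.1, 0.5]
gripper_width: 43.8
```

Run:
```python
from m import *
import g; g.show()
d=snap("z");s=d["scene"];t=d["top"]
crop(s,170,120,330,250,4.9,"pics/z1.png"); crop(t,120,160,320,300,4,"pics/z2.png")
cv2.imwrite("pics/z3.png",s["color"])
f=lambda P:((proj(s,P)-[170,120]+.5)*4.9).round().tolist()
print("stand tops",f([[606.2,110,115],[596.7,50.7,115],[586.9,-8.3,115],[577.4,-67.6,115]]),"ret",f([[463.6,341.4,112],[572.4,358.9,112]]))
```

```text
t 67.8 p [ 545.4 -346.   208.9] jawyaw -84.6 w 43.8 F [-0.7 -0.1  0.5] q [ 0.63  0.34 -0.17  1.48  0.06  1.32 -1.02]
stand tops [[570.0, 237.0], [512.0, 275.0], [449.0, 316.0], [382.0, 360.0]] ret [[536.0, 65.0], [679.0, 85.0]]
```

View pics/z1.png

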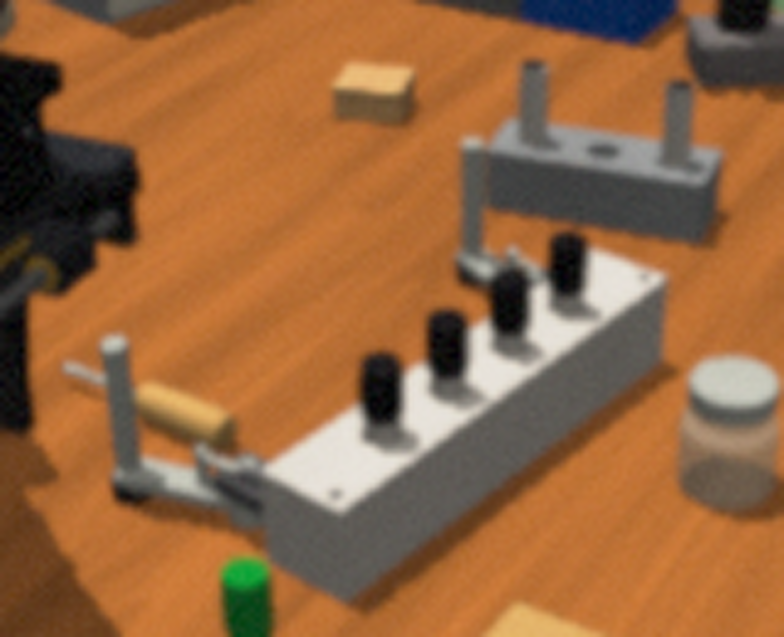

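View pics/z2.png

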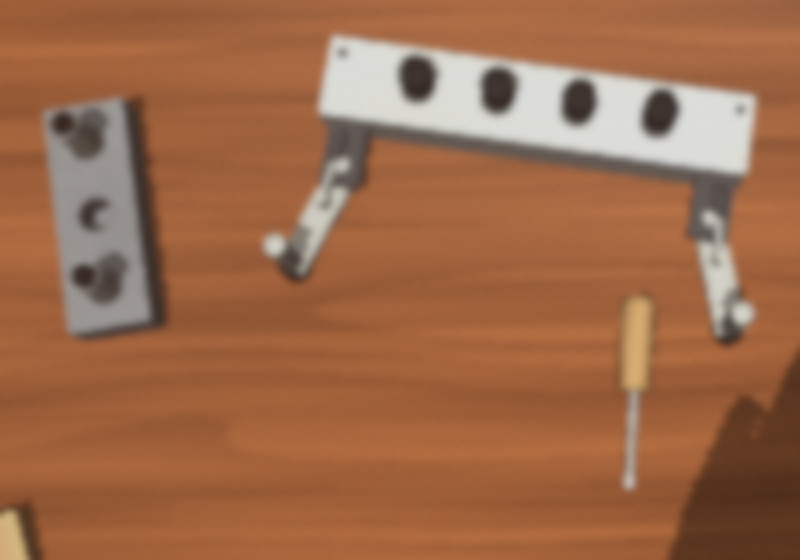

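View pics/z3.png

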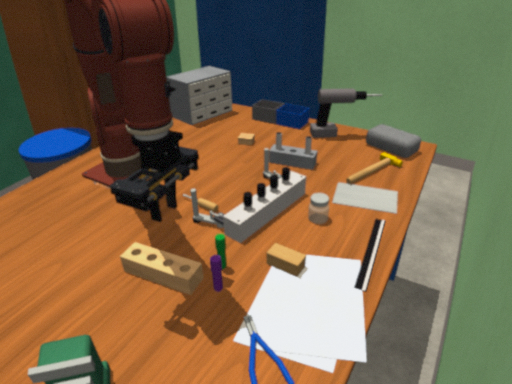

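Emit:
{"method": "drive_tool", "body": {"motion": [[0, 0, 0, 0, 0, 0, 0], [0, 0, 0, 0, 0, 0, 0], [0, 0, 0, 0, 0, 0, 0]]}}

```text
time_s: 68.2
position: [548.5, -338.2, 209.2]
eef_rot: [-0.108, 2.166, -2.167]
force: [0.3, 0.7, -0.5]
gripper_width: 43.7
```

```bash
python3 -c "
from cell import ctrl
print(ctrl.hand_in())"
```

```text
the job is handed in; nothing more can be done
None
```

The job is done and handed in at about 68 s. One thing departed from the task: I moved the screwdriver and put it back.

**What I did**
- I swung out both legs first.
- I moved the two open tubes to the end holes of the returns block, then the four capped tubes from the filling block into the stand.

**Last checks**
- **Tubes:** In the last pictures every tube stands upright, and its top is within about a pixel of where a fully home tube should be. The filling block is empty.
- **Legs:** I measured about 1.91 rad (left) and 1.86 rad (right) against the detent at 1.9. The right value is within my measuring error, and the picture shows both legs swung out past straight forward by about the same angle.
- **Bystanders:** The jar and the beech block were not touched.
- **Returns block:** It had not moved at any look.

**What did not go as planned**
- **Screwdriver:** The right leg's sweep would have hit its handle. I slid it about 20 mm aside before the swing and slid it back afterwards. In both pictures it now lies within about 1 pixel, roughly 3 mm, of its start.
- **Fingertip height:** The fingertips appeared about 20 mm higher than the stated 17 mm tip length implies. I worked from the height seen in the pictures. Because of this, my first attempt to grip the screwdriver closed above it.
- **Right leg force:** The gripper pulled on the leg off its arc, with wrist force up to about 30 N, so I released the post past centre and let it snap home.

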